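Clamp coated angle coupons with a turnbuckle and start the logger

ROBOT

A 6-joint arm with a two-finger parallel gripper is mounted at the origin on the work surface. World frame = base frame: x ahead of the robot, y to its left, z up, the work surface at z = 0. Lengths are in m, angles in rad, forces in N, time in s.
With the tool pointing down it reaches from about 0.25 to 0.775 m from the base axis. Payload 4 kg.
Tool frame: the origin (TCP) lies at the very end of the fingers, on their centre line; the grasp point (between the pads) lies 19 mm behind it; z points along the fingers, x is the direction in which the jaws open and shut, and the axes are right-handed (so a half turn about z gives the same grasp; the last joint's range is limited). The gripper opens to 94 mm and grips with 3 to 60 N. Pads are 16 mm wide; open, the fingers measure 119 mm over their backs; the gripper's body (75 mm by 177 mm) begins 78 mm behind the grasp point.
Start: joints at [-1.387, 0.087, 1.371, -0, 1.684, -0.103], TCP at [0.156, -0.528, 0.206] pointing down, gripper open.
Joint ranges: [-3.1, 3.1], [-0.76, 2.03], [0.27, 2.55], [-1.08, 4.22], [0.17, 2.65], [-2.57, 2.57]. Speed limits (rad/s): [2.79, 2.79, 3.14, 3.14, 3.14, 3.14].

INTERFACE

Orientations are given as [roll, pitch, yaw] about the fixed x, y, z axes, in that order (R = Rz(yaw) Ry(pitch) Rx(roll)).
In Python, from bench import robot, cams, ticket gives the robot as it stands.
- The arm moves only by the tool jog_arm, never from a script. Its argument "series" is a list of rows, each an object of numbers: "x", "y", "z": the shift along the tool's x, y, z in m; "rx", "ry", "rz": the turn, a rotation vector about the tool's x, y, z in degrees. A call has 1 to 12 rows; each row shifts and turns the pose as measured when the row begins, along the tool's axes as they then stand; what a row does not reach is not made up. A row lasts 1/12 s, in which the tool goes at most 41.7 mm and 7.16 degrees, less where a joint would pass 70% of its speed; a pose out of reach is approached as far as the arm can. A call with a gripper value outside its range is refused whole. "claw" is the opening, from 0 (shut) to 1 (fully open), set as the call begins (left out, the last holds). The fingers move at their own pace and stop on an object; the grip force is fixed at half the most. Time passes only in rows, so rows that do not move let the fingers close. It gives the time, the measured TCP pose, the force and the opening at its end, in the units of the state.
- robot.get_obs(): the state, without advancing time (a new reading comes with each control period).
- cams.snapshot(name): name is "scene" or "top" or "wrist"; returns a dict with "img" (420x560x3 uint8, red, green, blue), "mtx" (3x3 intrinsics, pixels), "origin" and "attitude" of the camera in the world. Camera axes: x right, y down, z forward; pixel columns grow to the right and rows downward; lengths in m; the calibration is good to about 2 mm. A picture is of the moment at which its call begins. There is no depth.
- ticket.close_job(): hands the job in, once; it reports no verdict.
Trained networks look in a picture, given as the dict that the camera call returned (one of the last four; its "shot" number tells which), for a name from the list of things; names that differ only in an ending like _2 or _b are one class to them, and where a whole thing is asked for, a point or a joint stands for the part that bears it (a point fixed in the world has none). Each returns a list of dicts, best first, with "p" (0 to 1); they miss things now and then, are a little off and sometimes report something else, mostly with a low value. They report only what shows in the picture. A call takes as long as a camera call. They do not tell look-alikes from the thing itself.
- cams.look_for(thing, picture): "bbox" ([left, top, width, height] in pixels, round what is visible of it).
The state is a dict: "time": time; "joint_positions": joint angles; "qvel": joint speeds; "joint_torque": joint torques, N m; "tool_pos": TCP position; "ee_rot": TCP orientation; "wrist_force": force on the tool from outside, world axes, zero at the start; "wrist_torque": the same for the moment, N m; "width": finger opening in m.
Only numpy, scipy, OpenCV 4.12 (cv2) and the standard library are available. Lean on these libraries where they do the work, as an engineer would, in place of code of your own. Each camera call takes 0.05 s, during which the arm holds its last target.

TASK

Stand every angle coupon on the copper strip of the clamp frame, bare leg flat on the strip and blue leg upright, and tip over onto its bare leg any coupon that stands on its blue leg; set them in a row between the jaws, each with its 40 mm width across the gap. Then turn the turnbuckle sleeve, its top pins away from the copper strip, until both jaws grip the coupons firmly. Last, press the green start button of the logger, and do not knock over the glass beaker.

Things in the scene. Friction and masses are not known exactly. Their poses are not given: they have to be found in the camera images.
- coupon_a: aluminium L-profile coupon, 120 g: two legs 60 mm long outside, 10 mm thick, 40 mm wide, one coated blue, one bare. Origin: mid-width on the outer corner edge. z runs along the blue leg, x along the bare leg, y along the width. z up: stands right, on its bare leg; x up: stands on its blue leg. Pushed high on its upright leg, away from the lying leg, it tips about the corner. May be absent.
- coupon_b: aluminium L-profile coupon, 120 g: two legs 60 mm long outside, 10 mm thick, 40 mm wide, one coated blue, one bare. Origin: mid-width on the outer corner edge. z runs along the blue leg, x along the bare leg, y along the width. z up: stands right, on its bare leg; x up: stands on its blue leg. Pushed high on its upright leg, away from the lying leg, it tips about the corner. May be absent.
- coupon_c: aluminium L-profile coupon, 120 g: two legs 60 mm long outside, 10 mm thick, 40 mm wide, one coated blue, one bare. Origin: mid-width on the outer corner edge. z runs along the blue leg, x along the bare leg, y along the width. z up: stands right, on its bare leg; x up: stands on its blue leg. Pushed high on its upright leg, away from the lying leg, it tips about the corner. May be absent.
- coupon_d: aluminium L-profile coupon, 120 g: two legs 60 mm long outside, 10 mm thick, 40 mm wide, one coated blue, one bare. Origin: mid-width on the outer corner edge. z runs along the blue leg, x along the bare leg, y along the width. z up: stands right, on its bare leg; x up: stands on its blue leg. Pushed high on its upright leg, away from the lying leg, it tips about the corner. May be absent.
- coupon_a_foot (a point): the same coupon: centre of the outer face of its bare leg (30 mm from the corner), the face that must lie on the strip
- coupon_b_foot (a point): the same coupon: centre of the outer face of its bare leg (30 mm from the corner), the face that must lie on the strip
- coupon_c_foot (a point): the same coupon: centre of the outer face of its bare leg (30 mm from the corner), the face that must lie on the strip
- coupon_d_foot (a point): the same coupon: centre of the outer face of its bare leg (30 mm from the corner), the face that must lie on the strip
- frame: fixed clamp frame, grey base 8 mm thick. Local y runs along the copper strip and jaws, local x across the gap (along the turnbuckle), z up. Origin on the bench. The base is 130 mm wide round the strip (local y -75 to 245 mm) and 170 mm wide round the turnbuckle (local y -175 to -75 mm).
- strip_mid (a point): centre of the copper strip, on its top face (8 mm above the bench), axes as the frame's. The strip is 36 mm wide, 290 mm long along local y (-145 to +145 mm from here). A jaw bar stands along each side of it, 16 mm thick, top 28 mm above the strip; gap between the jaws 64 mm when the jaw joints read 0.
- sleeve_mid (a point): centre of the turnbuckle sleeve, on its axis, 62 mm above the bench, axes as the frame's; it lies along local x, 26 mm thick, 60 mm long. Six radial pins, 60 degrees apart, in the plane local x = 0, 8 mm thick, knobs on the ends reach 50 mm from the axis (solid to 48 mm). End lugs at local x about +-70 mm, tops 80 mm above the bench.
- sleeve (a joint): turn of the turnbuckle sleeve about local +x, rad; at 0 one pin points straight up. Growing (top pins move to local -y, away from the strip) draws both jaws in by 1.8 mm each per rad; it stays where left (friction 0.06 N m). The coupons are gripped at about 6.7 rad; travel ends at 8.0.
- jaw_near (a joint): travel of the jaw on local -x towards the strip's midline, m: 0 is open, 0.012 touches a 40 mm coupon (14.5 mm at the end of travel). Driven by the sleeve only.
- jaw_far (a joint): the same for the jaw on local +x.
- logger: fixed white logger box, 100 mm (x) by 120 mm (y), 55 mm high, green start button on top; origin at the centre of its underside.
- start_top (a point): centre of the top face of the green start button, 28 mm in diameter; press straight down, 4 N at full travel.
- start (a joint): travel of the start button, m: 0 up, 0.006 fully pressed; springs back.
- beaker: glass beaker, bystander, 70 mm in diameter, 85 mm high, origin under its centre
Things that resemble listed ones, but are neither listed nor needed, are in the scene too. Leave any red or yellow look-alike of the coupon_c alone.

How it is judged:
By the outcome, as a careful person would: the job done as asked, in the order asked, and still so for the second after the job is handed in, with the robot touching nothing.
Of coupon_a, coupon_b, coupon_c, coupon_d only 3 to 4 are there at a start; the rules pass over those that are not, and their reading is None.
At some moment in a run one of coupon_a, coupon_b, coupon_c, coupon_d may be knocked a few centimetres aside while the robot is not near it.
Once in a run the grip may slacken for a moment while it holds something.
It also fails if it takes over 210 s, if anything falls off the work surface, if the arm or the gripper's body presses on something with over 40 N, if the wrist force passes 120 N, or if a joint passes its speed limit or range.

## Working session

There is one attempt and no reset: what is moved stays moved. The work goes in short steps, Python scripts to look and compute and a tool call to move; the robot and the scene stay as the last step left them, time stands still between calls to the robot, and variables do not carry over. Pictures are saved under pics/ and viewed, and the job is handed in when it is done.

Besides the shell and the picture viewer there is one more tool, called after "Emit:" as a command line: name --argument value ..., lists and objects as JSON in quotes. jog_arm: Moves the arm, as the interface text tells. Its arguments: {"type":"object","properties":{"series":{"type":"array","items":{"type":"object","properties":{"x":{"type":"number"},"y":{"type":"number"},"z":{"type":"number"},"rx":{"type":"number"},"ry":{"type":"number"},"rz":{"type":"number"}}}},"claw":{"type":"number"}},"required":["series"]}

```bash
ls; mkdir -p pics
python3 - <<'E'
from bench import robot,cams,ticket
import cv2,numpy as np
print(robot.get_obs())
for n in ["scene","top"]:
    s=cams.snapshot(n); cv2.imwrite(f"pics/{n}0.png",s["img"][:,:,::-1]); print(n,s["mtx"],s["origin"],s["attitude"],s["shot"])
    for t in ["coupon_a","frame","sleeve_mid","strip_mid","logger","start_top","beaker"]:
        try: print(t,[(r["bbox"],round(r["p"],2)) for r in cams.look_for(t,s)])
        except Exception as e: print(t,e)
E
```

```text
pics
{'time': 0.0, 'joint_positions': array([-1.38709041e+00,  8.79693171e-02,  1.37223813e+00, -2.70495038e-05,
        1.68361824e+00, -1.03100999e-01]), 'qvel': array([ 0.00063329,  0.00071854,  0.00137322, -0.00032804, -0.00013301,
       -0.00094741]), 'joint_torque': array([-1.97840985e-03, -3.40184391e+01, -3.02429867e+01,  7.16269319e-02,
        3.29552300e-02, -1.49746807e-04]), 'tool_pos': array([ 0.15547443, -0.52699103,  0.20430456]), 'ee_rot': array([-3.14138957e+00,  2.22394334e-03, -1.28399220e+00]), 'wrist_force': array([-0.03629295, -0.25672563, -0.15844214]), 'wrist_torque': array([-0.03072934,  0.02002142,  0.01056519]), 'width': 0.0940040295415917}
scene [[385.08562463   0.         284.31722649]
 [  0.         385.08562463 210.52202764]
 [  0.           0.           1.        ]] [ 0.99742862 -0.41550826  0.88137048] [-2.43963382 -0.01863961  0.84642629] 1
coupon_a [([357.7, 201.8, 21.4, 30.0], 0.95), ([307.8, 168.0, 25.3, 29.1], 0.92), ([357.3, 135.6, 17.8, 26.6], 0.76), ([297.9, 135.3, 19.5, 28.0], 0.71), ([343.7, 154.6, 18.2, 23.6], 0.58), ([376.3, 173.4, 22.5,
[... 404 characters left out ...]
7738 ]
 [  0.         513.8263724  215.70935501]
 [  0.           0.           1.        ]] [0.32965994 0.06786315 1.43263271] [-3.02279175 -0.01462967 -1.54840139] 2
coupon_a [([165.7, 272.8, 29.9, 16.2], 0.96), ([151.9, 212.5, 19.6, 20.0], 0.87), ([112.9, 227.6, 24.8, 16.4], 0.87), ([201.0, 216.0, 19.3, 27.5], 0.57)]
frame [([248.2, 133.5, 155.1, 61.8], 0.59)]
sleeve_mid [([247.9, 136.2, 153.0, 62.7], 0.6), ([150.7, 209.5, 20.3, 23.5], 0.22)]
strip_mid [([250.5, 133.4, 153.6, 66.5], 0.77)]
logger [([406.2, 221.7, 49.3, 42.1], 0.74), ([433.7, 244.2, 3.7, 10.2], 0.35)]
start_top [([428.2, 241.6, 12.5, 14.8], 0.41)]
beaker [([99.5, 174.8, 30.1, 27.5], 0.6), ([151.0, 210.7, 20.9, 22.5], 0.46)]
```

Run:
```python
import cv2
a=cv2.imread("pics/scene0.png");b=cv2.imread("pics/top0.png")
cv2.imwrite("pics/s0c.png",cv2.resize(a[110:260,260:460],None,fx=4,fy=4,interpolation=2))
cv2.imwrite("pics/t0c.png",cv2.resize(b[120:300,60:260],None,fx=4,fy=3.3,interpolation=2))
```

```text
(no output)
```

View pics/scene0.png

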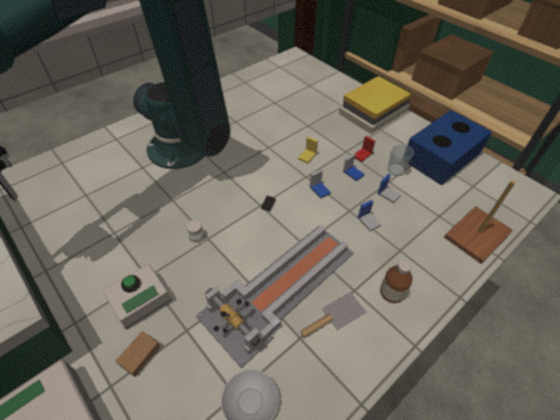

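View pics/top0.png

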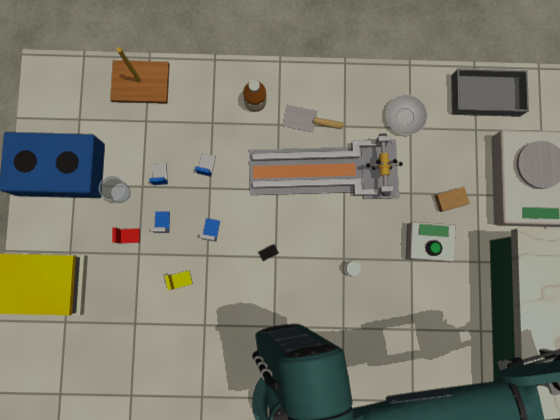

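Run:
```python
import cv2
b=cv2.imread("pics/top0.png")
cv2.imwrite("pics/t0c.png",cv2.resize(b[150:300,80:280],None,fx=4,fy=4,interpolation=2))
```

```text
(no output)
```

View pics/s0c.png

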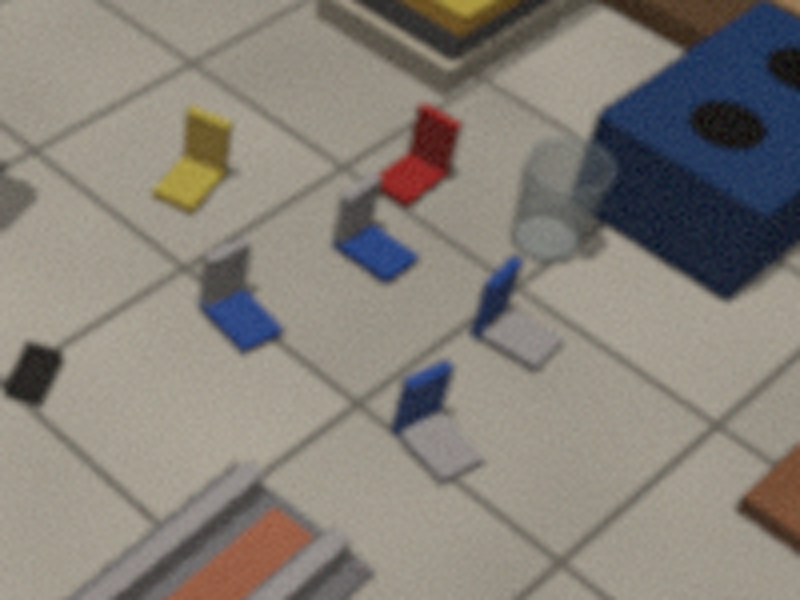

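View pics/t0c.png

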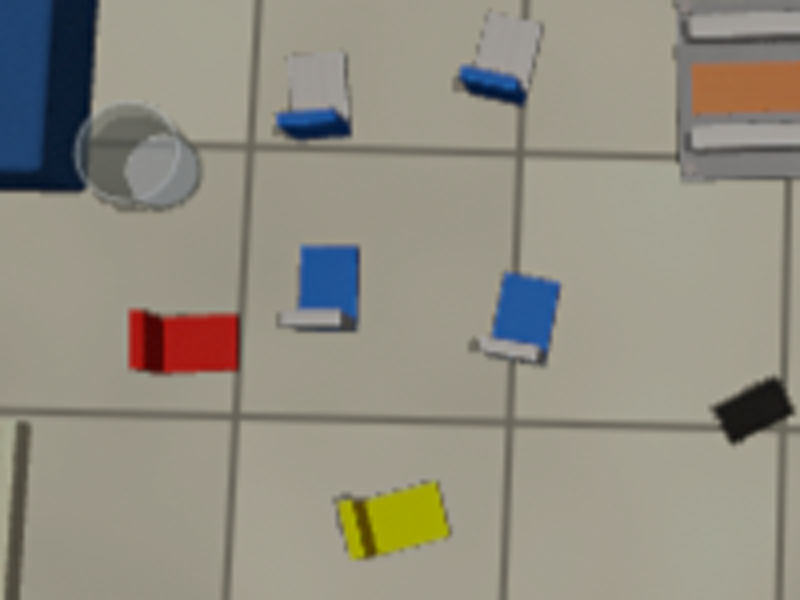

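Top view shows four blue/bare coupons. At about (158,173) and (206,163) they stand right, with the bare leg lying. At about (162,221) and (210,229) they stand on the blue leg and need tipping. The red one (126,236) and the yellow one (178,280) are look-alikes to leave alone. The beaker is at (115,190), the frame's strip runs along columns 252–358, and the turnbuckle is at (384,163).

```bash
cat > h.py <<'E'
from bench import robot,cams,ticket
import cv2,numpy as np
from scipy.spatial.transform import Rotation as Ro
from scipy.optimize import minimize
def cam(s): return np.array(s["mtx"]),np.array(s["origin"]),Ro.from_euler('xyz',s["attitude"]).as_matrix()
def proj(s,P):
    K,o,R=cam(s); q=(np.atleast_2d(P)-o)@R; return (q@K.T)[:,:2]/q[:,2:]
def ray(s,u,v,z):
    K,o,R=cam(s); d=R@np.linalg.inv(K)@np.array([u,v,1.]); return o+d*(z-o[2])/d[2]
def snap(n,f=None):
    s=cams.snapshot(n)
    if f: cv2.imwrite(f"pics/{f}.png",s["img"][:,:,::-1])
    return s
def bluemask(s):
    h=cv2.cvtColor(s["img"],cv2.COLOR_RGB2HSV)
    return ((h[...,0]>102)&(h[...,0]<125)&(h[...,1]>115)&(h[...,2]>35)).astype(np.uint8)
def box(a,b):
    c=np.array([[x,y,z] for x in (a[0],b[0]) for y in (a[1],b[1]) for z in (a[2],b[2])],float)
    F=[(0,1,3,2),(4,5,7,6),(0,1,5,4),(2,3,7,6),(0,2,6,4),(1,3,7,5)]
    return [c[list(f)] for f in F]
BLUE=box((0,-.02,0),(.01,.02,.06)); BARE=box((.01,-.02,0),(.06,.02,.01))
SC=4
def render(s,p,ok,off,size,z0=0):
    # p=x,y,yaw of corner; yaw = heading of lying leg. ok: bare leg lying
    x,y,yaw=p; Rz=Ro.from_euler('z',yaw).as_matrix()
    L=[]
    for col,bx in ((1,BLUE),(2,BARE)):
        for f in bx:
            if not ok: f=f[:,[2,1,0]]
            w=f@Rz.T+[x,y,z0]; L.append((np.linalg.norm(w.mean(0)-np.array(s["origin"])),col,w))
    L.sort(key=lambda t:-t[0])
    im=np.zeros(size,np.uint8)
    for d,c,w in L:
        q=((proj(s,w)+.5-off)*SC*16).round().astype(np.int32); cv2.fillConvexPoly(im,q,c,cv2.LINE_8,4)
    return im
def fit(shots,p0,ok,z0=0,rad=None):
    data=[]
    for s in shots:
        x,y,yaw=p0; c=proj(s,[[x+.03*np.cos(yaw),y+.03*np.sin(yaw),z0+.02]])[0]
        f=s["mtx"][0][0]/np.linalg.norm(np.array(s["origin"])-[x,y,0]); r=int((rad or .075)*f)+1
        u0,v0=int(max(0,c[0]-r)),int(max(0,c[1]-r)); u1,v1=int(min(560,c[0]+r)),int(min(420,c[1]+r))
        g=s["img"][v0:v1,u0:u1]
        big=dict(img=cv2.resize(g,None,fx=SC,fy=SC,interpolation=cv2.INTER_LINEAR))
        data.append((s,bluemask(big),np.array([u0,v0]),(SC*(v1-v0),SC*(u1-u0))))
    def cost(p):
        t=0
        for s,m,off,sz in data:
            im=render(s,p,ok,off,sz,z0)==1; i=(im&(m>0)).sum(); u=(im|(m>0)).sum(); t+=1-i/max(u,1)
        return t/len(data)
    best=None
    for dy in (-.25,0,.25):
        s0=np.array([[0,0,0],[.015,0,0],[0,.015,0],[0,0,.15]])+np.array(p0)+[0,0,dy]
        r=minimize(cost,s0[0],method='Nelder-Mead',options=dict(initial_simplex=s0,xatol=2e-4,fatol=1e-4,maxiter=200))
        if best is None or r.fun<best.fun: best=r
    return best.x,best.fun
def overlay(s,items,name,crop=None,fx=3):
    im=s["img"][:,:,::-1].copy(); im=cv2.resize(im,None,fx=fx,fy=fx)
    for p,ok,z0 in items:
        x,y,yaw=p;Rz=Ro.from_euler('z',yaw).as_matrix()
        for col,bx in (((255,255,0),BLUE),((0,255,0),BARE)):
            for f in bx:
                if not ok: f=f[:,[2,1,0]]
                q=((proj(s,f@Rz.T+[x,y,z0])+.5)*fx).astype(np.int32); cv2.polylines(im,[q],True,col,1)
    if crop: a,b,c,d=[int(k*fx) for k in crop]; im=im[b:d,a:c]
    cv2.imwrite(f"pics/{name}.png",im)
E
cat > m1.py <<'E'
from h import *
T=snap("top");S=snap("scene")
for n,(u,v),ok in (("R1",(159,180),1),("R2",(206,171),1),("T1",(162,229),0),("T2",(209,238),0)):
    p=ray(T,u,v,0.0); r,f=fit([T,S],(p[0],p[1],0.),ok); print(n,p.round(3),r.round(4),round(f,3))
for n,u,v,z in (("stripL",252,171,.008),("stripR",358,170,.008),("sleeve",384,163,.062),("btn",434,247,.06),("beaker",120,192,0),("cornerA",248,150,.008),("cornerB",248,193,.008)):
    print(n,ray(T,u,v,z).round(4))
E
python3 m1.py
```

```text
R1 [0.595 0.382 0.   ] [0.5825 0.3776 0.3538] 0.458
R2 [0.624 0.251 0.   ] [0.6133 0.2553 0.0585] 0.447
T1 [0.456 0.367 0.   ] [0.4451 0.3664 0.0505] 0.236
T2 [0.434 0.235 0.   ] [ 0.4272  0.2369 -0.1873] 0.222
stripL [0.6255 0.1202 0.008 ]
stripR [ 0.636  -0.1794  0.008 ]
sleeve [ 0.6456 -0.2411  0.062 ]
btn [ 0.4197 -0.3755  0.06  ]
beaker [0.5577 0.4895 0.    ]
cornerA [0.6857 0.1332 0.008 ]
cornerB [0.5624 0.1296 0.008 ]
```

```bash
cat > m2.py <<'E'
from h import *
T=snap("top");S=snap("scene")
its=[((.5825,.3776,.35),1,0),((.6133,.2553,.06),1,0),((.4451,.3664,.05),0,0),((.4272,.2369,-.187),0,0)]
overlay(T,its,"ov1",(130,140,240,250),6)
overlay(S,its,"ov2",(290,130,410,240),6)
m=bluemask(T);cv2.imwrite("pics/mk.png",cv2.resize(m[140:250,130:240]*255,None,fx=5,fy=5))
E
python3 m2.py
```

```text
(no output)
```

View pics/ov1.png

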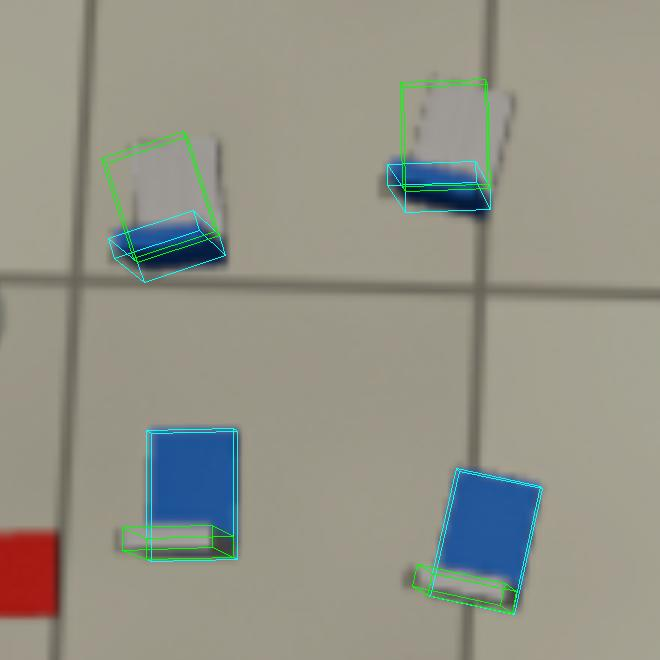

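View pics/ov2.png

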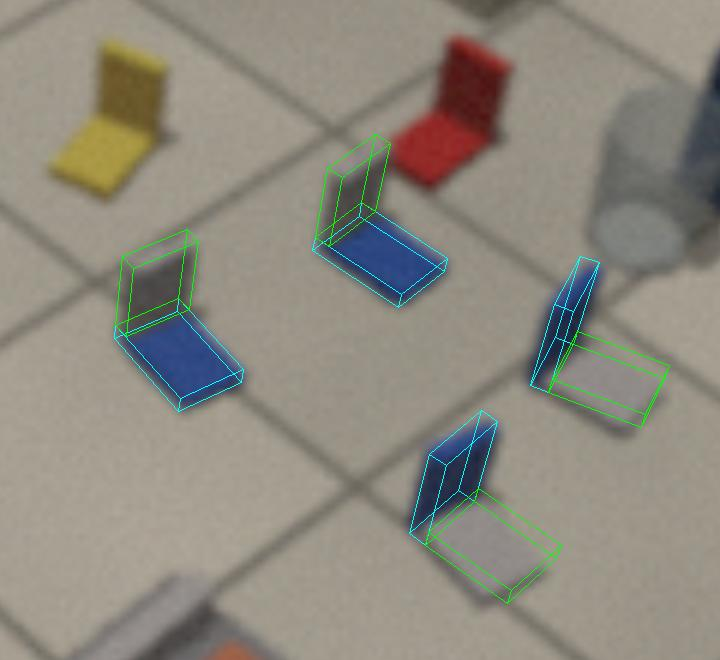

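View pics/mk.png

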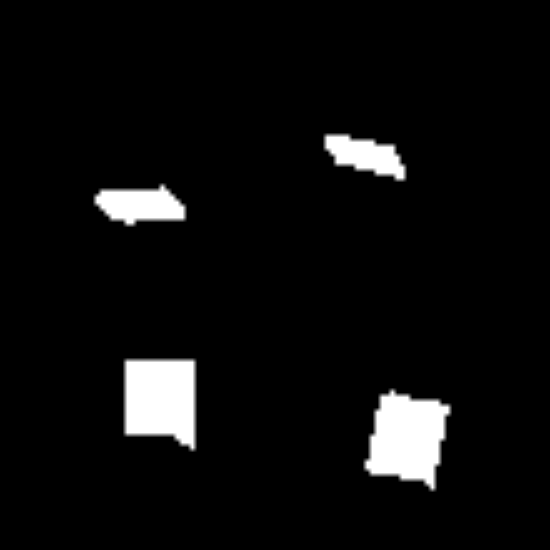

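```bash
sed -i '/^def bluemask/,/^    return/c\
def bluemask(s):\
    a=s["img"].astype(int); return ((a[...,2]-a[...,0]>22)&(a[...,2]>1.35*a[...,0])).astype(np.uint8)' h.py
cat > m1.py <<'E'
from h import *
T=snap("top");S=snap("scene"); its=[]
for n,(u,v),ok in (("R1",(161,181),1),("R2",(206,173),1),("T1",(162,229),0),("T2",(209,238),0)):
    p=ray(T,u,v,0.0); r,f=fit([T,S],(p[0],p[1],0. if ok else -.1),ok); its.append((r,ok,0)); print(n,p.round(3),r.round(4),round(f,3))
overlay(T,its,"ov1",(130,140,240,250),6)
overlay(S,its,"ov2",(290,130,410,240),6)
E
python3 m1.py
```

```text
R1 [0.592 0.376 0.   ] [0.5826 0.3783 0.2422] 0.368
R2 [0.618 0.25  0.   ] [ 0.6128  0.2551 -0.0538] 0.293
T1 [0.456 0.367 0.   ] [ 0.4452  0.3694 -0.0284] 0.14
T2 [0.434 0.235 0.   ] [ 0.4274  0.2365 -0.1591] 0.127
```

View pics/ov1.png

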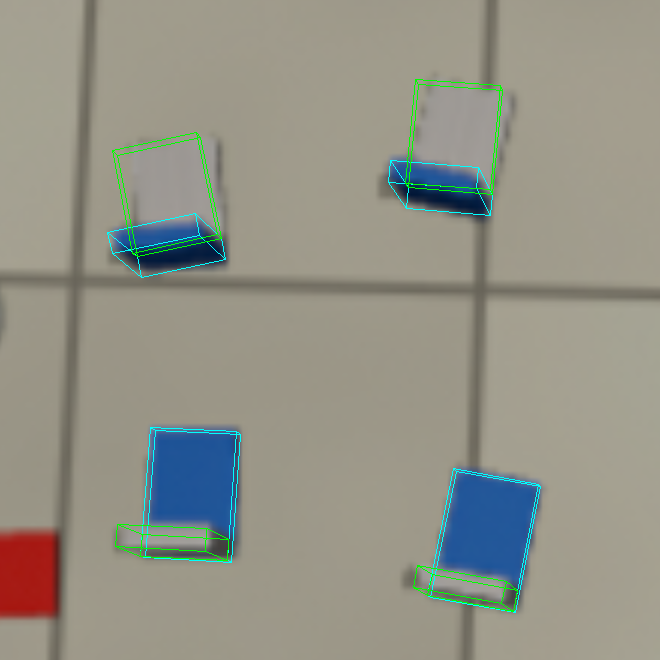

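View pics/ov2.png

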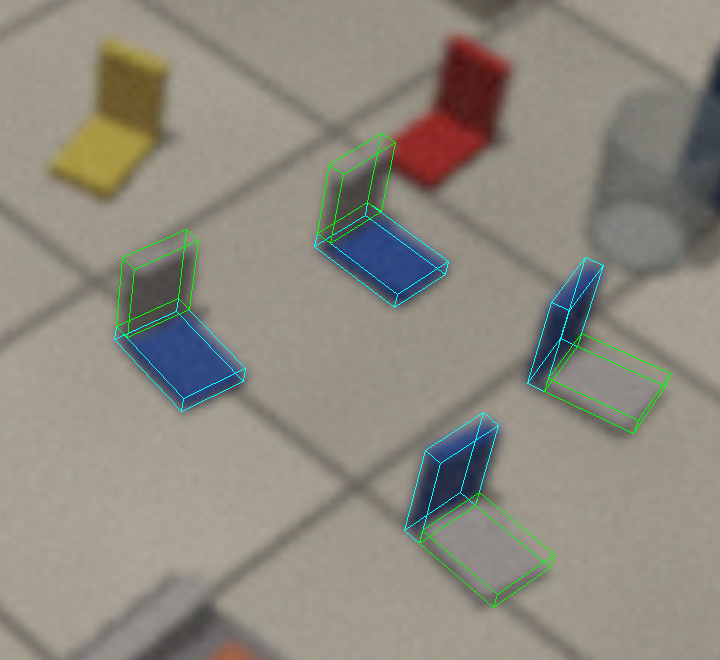

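```bash
cat >> h.py <<'E'
def st():
    o=robot.get_obs(); print("t %.2f pos %s rpy %s F %s w %.4f"%(o["time"],o["tool_pos"].round(4),o["ee_rot"].round(3),o["wrist_force"].round(1),o["width"])); return o
def go(x,y,z,yaw,pitch=0,step=.040,n=None):
    o=robot.get_obs(); P=o["tool_pos"];R0=Ro.from_euler('xyz',o["ee_rot"]); 
    R1=Ro.from_euler('z',yaw)*Ro.from_euler('x',np.pi)*Ro.from_euler('y',pitch)
    rv=(R0.inv()*R1).as_rotvec(degrees=True); D=np.array([x,y,z])-P
    n=n or int(max(np.ceil(np.linalg.norm(D)/step),np.ceil(np.linalg.norm(rv)/7.0),1))
    print("n",n,"world D",D.round(4),"rotvec tool deg",rv.round(2),"total tool shift mm if no rot",(R0.inv().apply(D)*1000).round(1))
    R=R0
    for k in range(n):
        d=R.inv().apply(D/n); 
        print("{"+",".join('"%s":%g'%(a,v) for a,v in zip(("x","y","z","rx","ry","rz"),list(d.round(3))+list((rv/n).round(1))) if v!=0)+"}",end=",")
        R=R*Ro.from_rotvec(rv/n,degrees=True)
    print()
E
python3 - <<'E'
from h import *
st();s=snap("wrist","w0");K,o,R=cam(s);ob=robot.get_obs();Rt=Ro.from_euler('xyz',ob["ee_rot"]).as_matrix()
print("cam in tool",(Rt.T@(o-ob["tool_pos"])).round(3),(Rt.T@R).round(2),K.round(0))
E
```

```text
t 1.10 pos [ 0.1556 -0.5275  0.2055] rpy [ 3.142 -0.    -1.284] F [0.2 0.1 0.6] w 0.0941
cam in tool [ 0.001 -0.083 -0.179] [[ 1.    0.   -0.  ]
 [-0.    0.96  0.29]
 [ 0.   -0.29  0.96]] [[328.   0. 284.]
 [  0. 328. 206.]
 [  0.   0.   1.]]
```

View pics/w0.png

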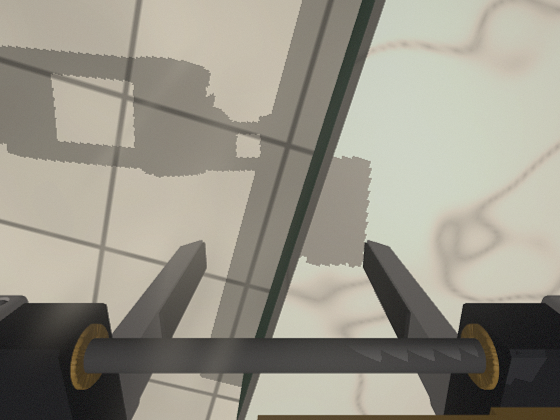

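Run:
```python
from h import *
go(.47,.30,.22,-np.pi/2)
```

```text
n 23 world D [0.3144 0.8276 0.0145] rotvec tool deg [ 0.000e+00 -1.000e-02  1.643e+01] total tool shift mm if no rot [-704.8 -535.7  -14.6]
{"x":-0.031,"y":-0.023,"z":-0.001,"rz":0.7},{"x":-0.031,"y":-0.023,"z":-0.001,"rz":0.7},{"x":-0.031,"y":-0.023,"z":-0.001,"rz":0.7},{"x":-0.031,"y":-0.022,"z":-0.001,"rz":0.7},{"x":-0.032,"y":-0.022,"z":-0.001,"rz":0.7},{"x":-0.032,"y":-0.021,"z":-0.001,"rz":0.7},{"x":-0.032,"y":-0.021,"z":-0.001,"rz":0.7},{"x":-0.033,"y":-0.021,"z":-0.001,"rz":0.7},{"x":-0.033,"y":-0.02,"z":-0.001,"rz":0.7},{"x":-0.033,"y":-0.02,"z":-0.001,"rz":0.7},{"x":-0.033,"y":-0.019,"z":-0.001,"rz":0.7},{"x":-0.034,"y":-0.019,"z":-0.001,"rz":0.7},{"x":-0.034,"y":-0.018,"z":-0.001,"rz":0.7},{"x":-0.034,"y":-0.018,"z":-0.001,"rz":0.7},{"x":-0.034,"y":-0.018,"z":-0.001,"rz":0.7},{"x":-0.034,"y":-0.017,"z":-0.001,"rz":0.7},{"x":-0.035,"y":-0.017,"z":-0.001,"rz":0.7},{"x":-0.035,"y":-0.016,"z":-0.001,"rz":0.7},{"x":-0.035,"y":-0.016,"z":-0.001,"rz":0.7},{"x":-0.035,"y":-0.015,"z":-0.001,"rz":0.7},{"x":-0.035,"y":-0.015,"z":-0.001,"rz":0.7},{"x":-0.036,"y":-0.015,"z":-0.001,"rz":0.7},{"x":-0.036,"y":-0.014,"z":-0.001,"rz":0.7},
```

Emit:
jog_arm --series '[{"x": -0.031, "y": -0.023, "z": -0.002, "rz": 0.7}, {"x": -0.031, "y": -0.023, "z": -0.001, "rz": 0.7}, {"x": -0.031, "y": -0.023, "z": -0.001, "rz": 0.7}, {"x": -0.031, "y": -0.022, "z": -0.001, "rz": 0.7}, {"x": -0.032, "y": -0.022, "z": -0.001, "rz": 0.7}, {"x": -0.032, "y": -0.021, "z": -0.001, "rz": 0.7}, {"x": -0.032, "y": -0.021, "z": -0.001, "rz": 0.7}, {"x": -0.033, "y": -0.021, "z": -0.001, "rz": 0.7}, {"x": -0.033, "y": -0.02, "z": -0.001, "rz": 0.7}, {"x": -0.033, "y": -0.02, "z": -0.001, "rz": 0.7}, {"x": -0.033, "y": -0.019, "z": -0.001, "rz": 0.7}, {"x": -0.034, "y": -0.019, "z": -0.001, "rz": 0.7}]'

```text
invalid input
```

Emit:
jog_arm --series '[{"x": -0.034, "y": -0.018, "z": -0.001, "rz": 0.7}, {"x": -0.034, "y": -0.018, "z": -0.001, "rz": 0.7}, {"x": -0.034, "y": -0.018, "z": -0.001, "rz": 0.7}, {"x": -0.034, "y": -0.017, "z": -0.001, "rz": 0.7}, {"x": -0.035, "y": -0.017, "z": -0.001, "rz": 0.7}, {"x": -0.035, "y": -0.016, "z": -0.001, "rz": 0.7}, {"x": -0.035, "y": -0.016, "z": -0.001, "rz": 0.7}, {"x": -0.035, "y": -0.015, "z": -0.001, "rz": 0.7}, {"x": -0.035, "y": -0.015, "z": -0.001, "rz": 0.7}, {"x": -0.036, "y": -0.015, "z": -0.001, "rz": 0.7}, {"x": -0.036, "y": -0.014, "z": -0.001, "rz": 0.7}]' --claw 0

```text
invalid input
```

Run:
```python
from h import *
st();s=snap("wrist","w1")
```

```text
t 1.15 pos [ 0.1556 -0.5276  0.2055] rpy [ 3.142 -0.    -1.284] F [ 0.  -0.2 -0.9] w 0.0943
```

View pics/w1.png

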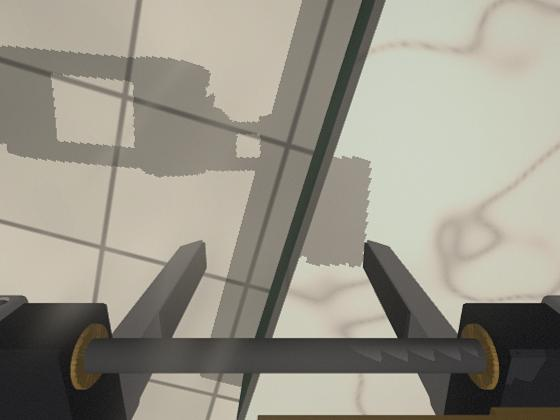

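Emit:
jog_arm --series '[{"x": -0.031, "y": -0.023, "z": -0.002, "rx": 0, "ry": 0, "rz": 0.7}]' --claw 1

```text
time: 1.28
tool_pos: [0.1671, -0.4944, 0.2048]
ee_rot: [3.14, 0.002, -1.301]
wrist_force: [1.0, 0.5, 0.4]
width: 0.094
```

Emit:
jog_arm --series '[{"x": -0.031, "y": -0.023, "z": -0.001, "rx": 0, "ry": 0, "rz": 0.7}, {"x": -0.031, "y": -0.023, "z": -0.001, "rx": 0, "ry": 0, "rz": 0.7}, {"x": -0.031, "y": -0.022, "z": -0.001, "rx": 0, "ry": 0, "rz": 0.7}, {"x": -0.032, "y": -0.022, "z": -0.001, "rx": 0, "ry": 0, "rz": 0.7}, {"x": -0.032, "y": -0.021, "z": -0.001, "rx": 0, "ry": 0, "rz": 0.7}, {"x": -0.032, "y": -0.021, "z": -0.001, "rx": 0, "ry": 0, "rz": 0.7}, {"x": -0.033, "y": -0.021, "z": -0.001, "rx": 0, "ry": 0, "rz": 0.7}, {"x": -0.033, "y": -0.02, "z": -0.001, "rx": 0, "ry": 0, "rz": 0.7}, {"x": -0.033, "y": -0.02, "z": -0.001, "rx": 0, "ry": 0, "rz": 0.7}, {"x": -0.033, "y": -0.019, "z": -0.001, "rx": 0, "ry": 0, "rz": 0.7}, {"x": -0.034, "y": -0.019, "z": -0.001, "rx": 0, "ry": 0, "rz": 0.7}]'

```text
time: 2.2
tool_pos: [0.3248, -0.0844, 0.2167]
ee_rot: [-3.137, 0.0, -1.456]
wrist_force: [0.1, -0.2, -0.7]
width: 0.094
```

Emit:
jog_arm --series '[{"x": -0.034, "y": -0.018, "z": -0.001, "rx": 0, "ry": 0, "rz": 0.7}, {"x": -0.034, "y": -0.018, "z": -0.001, "rx": 0, "ry": 0, "rz": 0.7}, {"x": -0.034, "y": -0.018, "z": -0.001, "rx": 0, "ry": 0, "rz": 0.7}, {"x": -0.034, "y": -0.017, "z": -0.001, "rx": 0, "ry": 0, "rz": 0.7}, {"x": -0.035, "y": -0.017, "z": -0.001, "rx": 0, "ry": 0, "rz": 0.7}, {"x": -0.035, "y": -0.016, "z": -0.001, "rx": 0, "ry": 0, "rz": 0.7}, {"x": -0.035, "y": -0.016, "z": -0.001, "rx": 0, "ry": 0, "rz": 0.7}, {"x": -0.035, "y": -0.015, "z": -0.001, "rx": 0, "ry": 0, "rz": 0.7}, {"x": -0.035, "y": -0.015, "z": -0.001, "rx": 0, "ry": 0, "rz": 0.7}, {"x": -0.036, "y": -0.015, "z": -0.001, "rx": 0, "ry": 0, "rz": 0.7}, {"x": -0.036, "y": -0.014, "z": -0.001, "rx": 0, "ry": 0, "rz": 0.7}]' --claw 0

```text
time: 3.12
tool_pos: [0.4859, 0.3319, 0.2337]
ee_rot: [-3.123, -0.0, -1.592]
wrist_force: [0.7, 0.3, 0.5]
width: 0.0241
```

Run:
```python
from h import *
st();s=snap("wrist","w1")
```

```text
t 3.12 pos [0.4859 0.3319 0.2337] rpy [-3.123 -0.    -1.592] F [0.7 0.3 0.5] w 0.0241
```

View pics/w1.png

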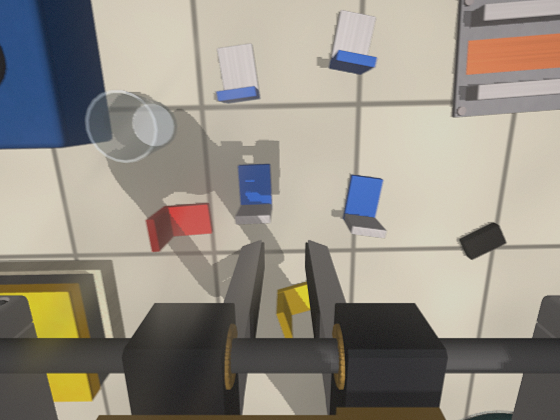

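```bash
cat > m3.py <<'E'
from h import *
W=snap("wrist");S=snap("scene");T=snap("top"); its=[];st()
for n,p,ok in (("R1",(.585,.378,.05),1),("R2",(.613,.255,-.15),1),("T1",(.445,.369,0.),0),("T2",(.427,.2365,-.17),0)):
    r,f=fit([W],p,ok); r2,f2=fit([W,T],p,ok);its.append((r,ok,0)); print(n,r.round(4),round(f,3),r2.round(4),round(f2,3))
overlay(W,its,"ov3",(200,0,400,250),3)
E
python3 m3.py
```

```text
t 3.32 pos [0.4853 0.3301 0.2324] rpy [-3.125e+00 -2.000e-03 -1.590e+00] F [-0.5 -0.   0.3] w 0.0079
R1 [0.5838 0.3774 0.0661] 0.271 [0.5838 0.377  0.0648] 0.555
R2 [ 0.6145  0.2557 -0.1386] 0.213 [ 0.6143  0.2564 -0.1912] 0.216
T1 [0.4469 0.3667 0.0163] 0.033 [0.4468 0.3671 0.0119] 0.369
T2 [ 0.4291  0.2345 -0.1558] 0.05 [ 0.4289  0.2349 -0.1543] 0.102
```

View pics/ov3.png

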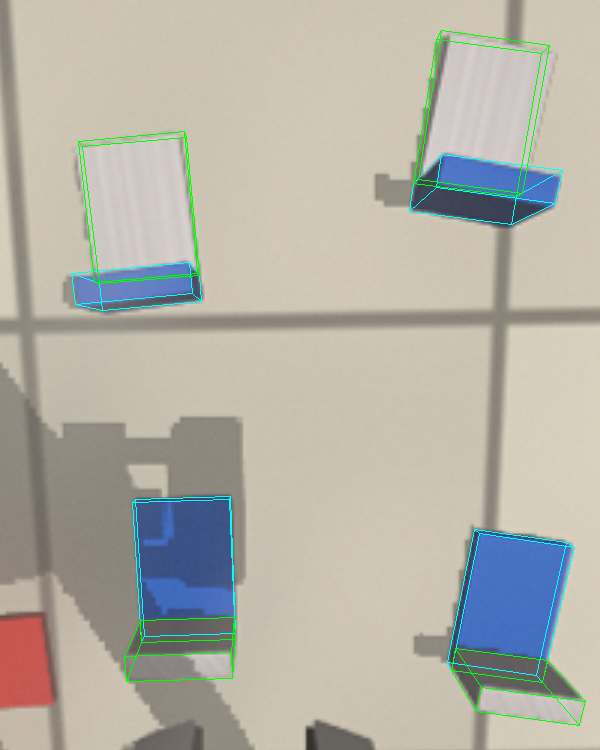

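Run:
```python
from h import *
go(.489,.3675,.048,-np.pi/2+.014)
```

```text
n 5 world D [ 0.0037  0.0374 -0.1844] rotvec tool deg [-0.92 -0.13 -1.91] total tool shift mm if no rot [-37.8   0.  184.3]
{"x":-0.008,"z":0.037,"rx":-0.2,"rz":-0.4},{"x":-0.008,"z":0.037,"rx":-0.2,"rz":-0.4},{"x":-0.008,"z":0.037,"rx":-0.2,"rz":-0.4},{"x":-0.008,"z":0.037,"rx":-0.2,"rz":-0.4},{"x":-0.007,"y":-0.001,"z":0.037,"rx":-0.2,"rz":-0.4},
```

Emit:
jog_arm --series '[{"x": -0.008, "y": 0, "z": 0.037, "rx": -0.2, "ry": 0, "rz": -0.4}, {"x": -0.008, "y": 0, "z": 0.037, "rx": -0.2, "ry": 0, "rz": -0.4}, {"x": -0.008, "y": 0, "z": 0.037, "rx": -0.2, "ry": 0, "rz": -0.4}, {"x": -0.008, "y": 0, "z": 0.036, "rx": -0.2, "ry": 0, "rz": -0.4}, {"x": -0.005, "y": 0, "z": 0.028, "rx": -0.1, "ry": 0, "rz": -0.3}, {"x": 0, "y": 0, "z": 0.004, "rx": 0, "ry": 0, "rz": 0}, {"x": 0, "y": 0, "z": 0, "rx": 0, "ry": 0, "rz": 0}]'

```text
time: 3.9
tool_pos: [0.4917, 0.3589, 0.0597]
ee_rot: [-3.124, 0.003, -1.566]
wrist_force: [0.2, -0.1, 0.7]
width: 0.0006
```

Run:
```python
from h import *
st();s=snap("wrist","w2")
```

```text
t 3.90 pos [0.4917 0.3589 0.0597] rpy [-3.124e+00  3.000e-03 -1.566e+00] F [ 0.2 -0.1  0.7] w 0.0006
```

View pics/w2.png

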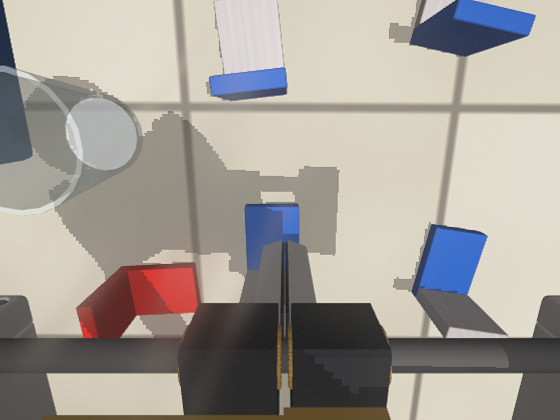

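Emit:
jog_arm --series '[{"x": -0.008, "y": 0.006, "z": 0.01, "rx": -0.5, "ry": 0, "rz": 0}, {"x": 0, "y": 0.01, "z": 0.002, "rx": -0.5, "ry": 0, "rz": 0}, {"x": 0, "y": 0.006, "z": 0, "rx": 0, "ry": 0, "rz": 0}, {"x": 0, "y": 0.006, "z": 0, "rx": 0, "ry": 0, "rz": 0}, {"x": 0, "y": 0.006, "z": 0, "rx": 0, "ry": 0, "rz": 0}, {"x": 0, "y": 0.006, "z": 0, "rx": 0, "ry": 0, "rz": 0}, {"x": 0, "y": 0.006, "z": 0, "rx": 0, "ry": 0, "rz": 0}, {"x": 0, "y": 0.006, "z": 0, "rx": 0, "ry": 0, "rz": 0}]'

```text
time: 4.62
tool_pos: [0.4415, 0.3689, 0.0597]
ee_rot: [-3.124, 0.014, -1.569]
wrist_force: [0.1, 0.5, -0.0]
width: 0.0007
```

Run:
```python
from h import *
st();s=snap("scene");cv2.imwrite("pics/s3.png",cv2.resize(s["img"][110:240,270:430,::-1],None,fx=4,fy=4))
```

```text
t 4.62 pos [0.4415 0.3689 0.0597] rpy [-3.124  0.014 -1.569] F [ 0.1  0.5 -0. ] w 0.0007
```

View pics/s3.png

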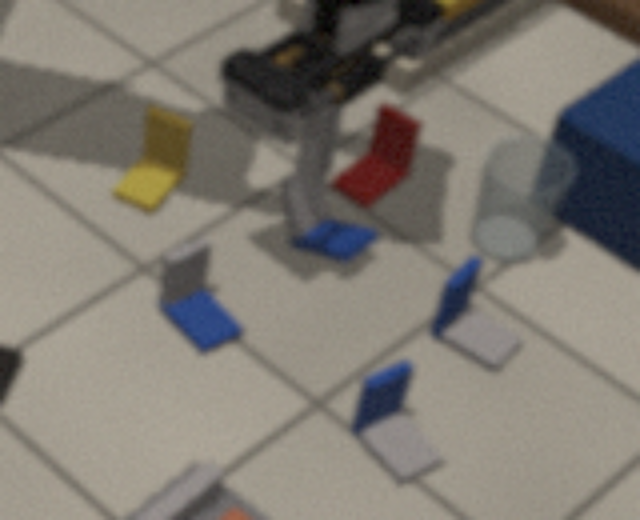

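Emit:
jog_arm --series '[{"x": 0, "y": -0.012, "z": 0, "rx": 0, "ry": 0, "rz": 0}, {"x": 0, "y": -0.006, "z": 0.008, "rx": 0, "ry": 0, "rz": 0}, {"x": 0, "y": 0, "z": 0.012, "rx": 0, "ry": 0, "rz": 0}, {"x": 0, "y": 0, "z": 0, "rx": 0, "ry": 0, "rz": 0}]'

```text
time: 5.0
tool_pos: [0.4641, 0.3708, 0.0636]
ee_rot: [-3.112, 0.019, -1.566]
wrist_force: [1.1, -0.1, -1.5]
width: 0.0006
```

Run:
```python
from h import *
st();s=snap("scene");cv2.imwrite("pics/s4.png",cv2.resize(s["img"][110:240,270:430,::-1],None,fx=4,fy=4));st()
```

```text
t 5.00 pos [0.4641 0.3708 0.0636] rpy [-3.112  0.019 -1.566] F [ 1.1 -0.1 -1.5] w 0.0006
t 5.05 pos [0.4659 0.3717 0.0647] rpy [-3.108  0.021 -1.566] F [ 0.1 -0.3  1.5] w -0.0001
```

View pics/s4.png

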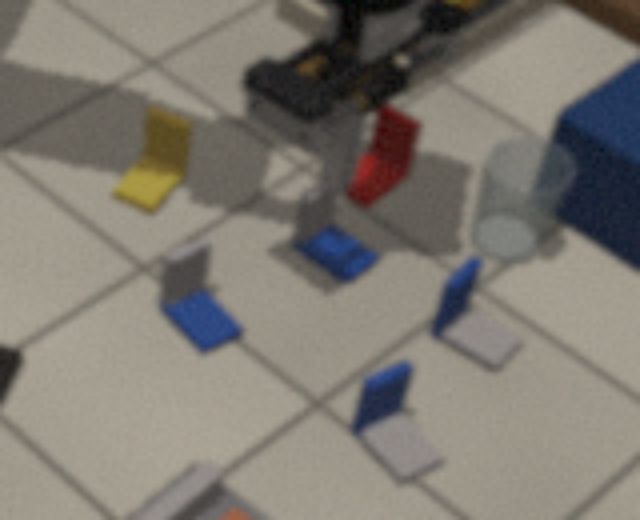

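Emit:
jog_arm --series '[{"x": 0, "y": 0, "z": 0.012, "rx": -1, "ry": 0, "rz": 0}]'

```text
time: 5.13
tool_pos: [0.4688, 0.3733, 0.0562]
ee_rot: [-3.119, 0.026, -1.566]
wrist_force: [-0.0, 0.7, 0.2]
width: 0.0006
```

Run:
```python
from h import *
for i in range(4):
    o=st();print(o["qvel"].round(3),o["joint_torque"].round(1)); snap("top")
```

```text
t 5.13 pos [0.4688 0.3733 0.0562] rpy [-3.119  0.026 -1.566] F [-0.   0.7  0.2] w 0.0006
[-0.091  0.264 -0.049  0.123 -0.062 -0.109] [  0.4 -40.  -28.   -0.1   0.    0.1]
t 5.18 pos [0.4681 0.372  0.052 ] rpy [-3.124  0.022 -1.567] F [-0.3  0.7 -1.4] w 0.0008
[ 0.002  0.024  0.062 -0.016  0.023  0.019] [  1.2 -45.2 -31.    0.2   0.1  -0. ]
t 5.23 pos [0.4668 0.3712 0.0506] rpy [-3.127  0.02  -1.567] F [-0.6 -1.  -0.4] w 0.0004
[ 0.007  0.005  0.025 -0.003  0.013  0.009] [  0.1 -40.8 -29.9   0.1  -0.2  -0. ]
t 5.28 pos [0.4663 0.3711 0.0503] rpy [-3.128  0.019 -1.567] F [ 0.7  0.6 -0.6] w 0.0009
[ 0.007 -0.004  0.007 -0.002  0.003  0.004] [  0.1 -39.7 -28.9   0.1  -0.1  -0. ]
```

Emit:
jog_arm --series '[{"x": 0, "y": 0.006, "z": 0.002, "rx": 0, "ry": 0, "rz": 0}, {"x": 0, "y": 0.006, "z": 0.002, "rx": 0, "ry": 0, "rz": 0}, {"x": 0, "y": 0.006, "z": 0.002, "rx": 0, "ry": 0, "rz": 0}, {"x": 0, "y": 0.006, "z": 0.002, "rx": 0, "ry": 0, "rz": 0}, {"x": 0, "y": 0.006, "z": 0.002, "rx": 0, "ry": 0, "rz": 0}, {"x": 0, "y": 0.006, "z": 0.002, "rx": 0, "ry": 0, "rz": 0}]'

```text
time: 5.83
tool_pos: [0.4257, 0.3697, 0.0321]
ee_rot: [-3.134, 0.015, -1.568]
wrist_force: [-0.4, -0.8, -0.2]
width: 0.0002
```

Run:
```python
from h import *
st();s=snap("scene");cv2.imwrite("pics/s5.png",cv2.resize(s["img"][110:240,270:430,::-1],None,fx=4,fy=4));st()
```

```text
t 5.83 pos [0.4257 0.3697 0.0321] rpy [-3.134  0.015 -1.568] F [-0.4 -0.8 -0.2] w 0.0002
t 5.88 pos [0.424  0.3695 0.0314] rpy [-3.137  0.014 -1.567] F [-1.1 -0.6 -1. ] w 0.0006
```

View pics/s5.png

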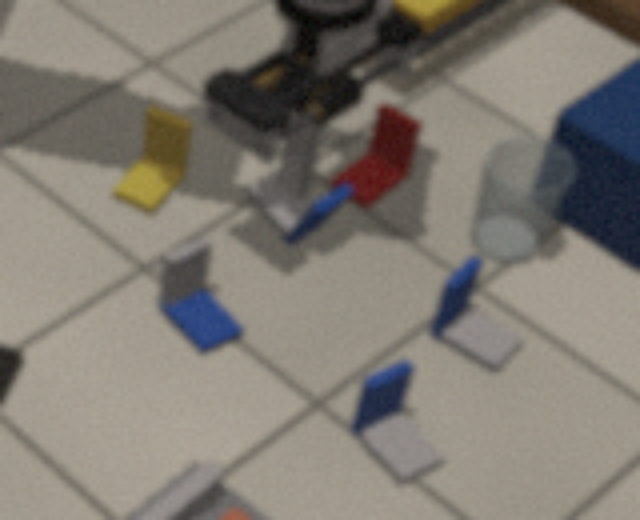

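Emit:
jog_arm --series '[{"x": 0, "y": 0.006, "z": -0.003, "rx": 0, "ry": 0, "rz": 0}, {"x": 0, "y": 0.006, "z": -0.003, "rx": 0, "ry": 0, "rz": 0}, {"x": 0, "y": 0.004, "z": -0.003, "rx": 0, "ry": 0, "rz": 0}]'

```text
time: 6.13
tool_pos: [0.4055, 0.3689, 0.0399]
ee_rot: [-3.138, 0.013, -1.567]
wrist_force: [-0.1, -0.6, 0.2]
width: 0.0005
```

Run:
```python
from h import *
st();s=snap("scene");cv2.imwrite("pics/s6.png",cv2.resize(s["img"][110:240,270:430,::-1],None,fx=4,fy=4));st()
```

```text
t 6.13 pos [0.4055 0.3689 0.0399] rpy [-3.138  0.013 -1.567] F [-0.1 -0.6  0.2] w 0.0005
t 6.18 pos [0.4053 0.3693 0.0409] rpy [-3.138  0.014 -1.566] F [-1.1  0.9  0.6] w 0.0007
```

View pics/s6.png

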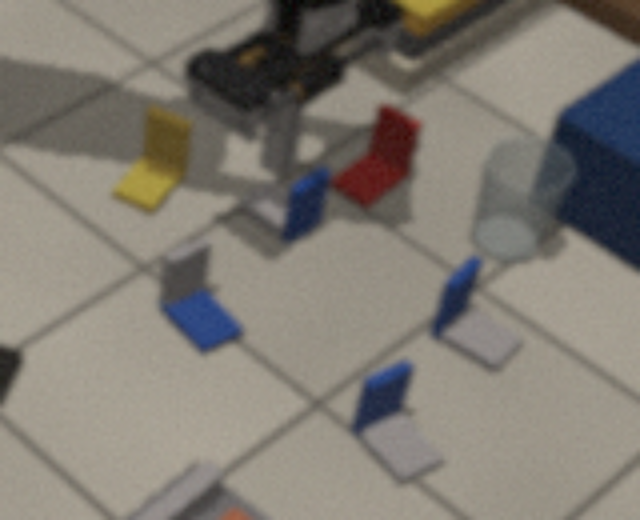

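Run:
```python
from h import *
import h
go(.4053,.3693,.115,-1.726,n=2)
o=robot.get_obs()
go(.471,.229,.115,-1.726,n=4)
```

```text
n 2 world D [ 0.     -0.      0.0741] rotvec tool deg [-0.15  0.81  9.16] total tool shift mm if no rot [ -1.   -0.3 -74.1]
{"x":-0.001,"z":-0.037,"rx":-0.1,"ry":0.4,"rz":4.6},{"z":-0.037,"rx":-0.1,"ry":0.4,"rz":4.6},
n 4 world D [ 0.0657 -0.1403  0.0741] rotvec tool deg [-0.15  0.81  9.16] total tool shift mm if no rot [139.6 -65.4 -75.9]
{"x":0.035,"y":-0.016,"z":-0.019,"ry":0.2,"rz":2.3},{"x":0.034,"y":-0.018,"z":-0.019,"ry":0.2,"rz":2.3},{"x":0.034,"y":-0.019,"z":-0.019,"ry":0.2,"rz":2.3},{"x":0.033,"y":-0.02,"z":-0.019,"ry":0.2,"rz":2.3},
```

Emit:
jog_arm --series '[{"x": 0, "y": 0, "z": -0.037, "rx": 0, "ry": 0.4, "rz": 0}, {"x": 0, "y": 0, "z": -0.037, "rx": 0, "ry": 0.4, "rz": 0}, {"x": 0.035, "y": -0.016, "z": 0, "rx": 0, "ry": 0, "rz": 2.3}, {"x": 0.034, "y": -0.018, "z": 0, "rx": 0, "ry": 0, "rz": 2.3}, {"x": 0.034, "y": -0.019, "z": 0, "rx": 0, "ry": 0, "rz": 2.3}, {"x": 0.03, "y": -0.018, "z": 0, "rx": 0, "ry": 0, "rz": 2.3}]'

```text
time: 6.68
tool_pos: [0.4684, 0.235, 0.1225]
ee_rot: [-3.132, 0.005, -1.717]
wrist_force: [-0.1, 1.0, 0.0]
width: 0.0007
```

Run:
```python
from h import *
for i in range(3):W=snap("wrist","w7")
st()
r,f=fit([W],(.429,.2347,-.155),0); print(r.round(4),f)
c,s=np.cos(r[2]),np.sin(r[2])
go(r[0]+.04*c,r[1]+.04*s,.043,-np.pi/2+r[2])
```

```text
t 6.83 pos [0.4686 0.2344 0.122 ] rpy [-3.133  0.005 -1.72 ] F [ 0.2  0.4 -0.3] w 0.0007
[ 0.4291  0.2359 -0.1657] 0.032212733758512635
n 2 world D [-0.     -0.0051 -0.079 ] rotvec tool deg [-0.5   0.3   0.92] total tool shift mm if no rot [ 5.4 -0.  79. ]
{"x":0.003,"z":0.039,"rx":-0.2,"ry":0.1,"rz":0.5},{"x":0.003,"z":0.04,"rx":-0.2,"ry":0.1,"rz":0.5},
```

Emit:
jog_arm --series '[{"x": 0.003, "y": 0, "z": 0.03, "rx": 0, "ry": 0, "rz": 0}, {"x": 0.002, "y": 0, "z": 0.03, "rx": 0, "ry": 0, "rz": 0}, {"x": 0, "y": 0, "z": 0.018, "rx": 0, "ry": 0, "rz": 0}]'

```text
time: 7.08
tool_pos: [0.4737, 0.2338, 0.0497]
ee_rot: [-3.119, 0.016, -1.719]
wrist_force: [0.2, -0.8, -0.3]
width: 0.0006
```

Run:
```python
from h import *
for i in range(3):W=snap("wrist","w7")
st()
```

```text
t 7.23 pos [0.4729 0.2338 0.05  ] rpy [-3.121  0.014 -1.719] F [ 0.7 -0.1  0.6] w 0.0006
```

Emit:
jog_arm --series '[{"x": 0, "y": 0.01, "z": 0.001, "rx": 0, "ry": 0, "rz": 0}, {"x": 0, "y": 0.007, "z": 0.001, "rx": 0, "ry": 0, "rz": 0}, {"x": 0, "y": 0.006, "z": 0.001, "rx": 0, "ry": 0, "rz": 0}, {"x": 0, "y": 0.006, "z": 0.001, "rx": 0, "ry": 0, "rz": 0}, {"x": 0, "y": 0.006, "z": 0.001, "rx": 0, "ry": 0, "rz": 0}, {"x": 0, "y": 0.006, "z": 0, "rx": 0, "ry": 0, "rz": 0}]'

```text
time: 7.73
tool_pos: [0.4326, 0.2446, 0.0512]
ee_rot: [-3.11, 0.021, -1.715]
wrist_force: [-0.0, 0.2, 0.8]
width: 0.0005
```

Run:
```python
from h import *
st();s=snap("scene");cv2.imwrite("pics/s8.png",cv2.resize(s["img"][110:240,270:430,::-1],None,fx=4,fy=4));st()
```

```text
t 7.73 pos [0.4326 0.2446 0.0512] rpy [-3.11   0.021 -1.715] F [-0.   0.2  0.8] w 0.0005
t 7.78 pos [0.4314 0.2447 0.0511] rpy [-3.111  0.021 -1.714] F [-1.6  0.2  0.8] w 0.0004
```

View pics/s8.png

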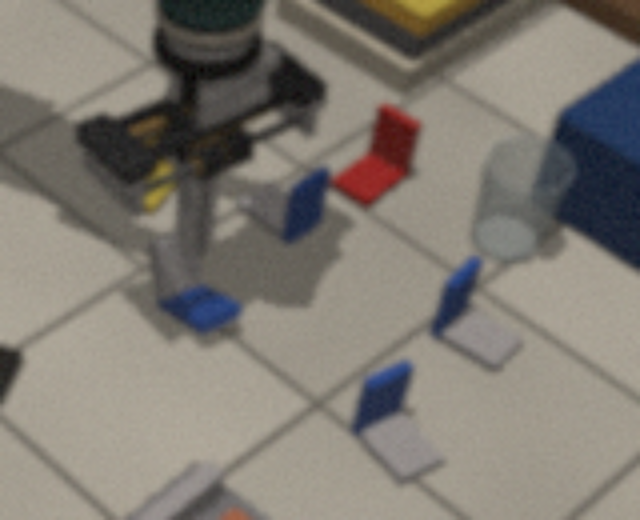

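Emit:
jog_arm --series '[{"x": 0, "y": 0.006, "z": 0.003, "rx": 0, "ry": 0, "rz": 0}, {"x": 0, "y": 0.006, "z": 0.003, "rx": 0, "ry": 0, "rz": 0}, {"x": 0, "y": 0.006, "z": 0.002, "rx": 0, "ry": 0, "rz": 0}, {"x": 0, "y": 0.006, "z": 0.001, "rx": 0, "ry": 0, "rz": 0}, {"x": 0, "y": 0.006, "z": 0, "rx": 0, "ry": 0, "rz": 0}, {"x": 0, "y": 0.005, "z": -0.001, "rx": 0, "ry": 0, "rz": 0}]'

```text
time: 8.28
tool_pos: [0.3935, 0.2501, 0.0409]
ee_rot: [-3.112, 0.021, -1.715]
wrist_force: [-0.0, 0.7, 0.4]
width: 0.0005
```

Run:
```python
from h import *
st();s=snap("scene");cv2.imwrite("pics/s9.png",cv2.resize(s["img"][110:240,270:430,::-1],None,fx=4,fy=4));st()
```

```text
t 8.28 pos [0.3935 0.2501 0.0409] rpy [-3.112  0.021 -1.715] F [-0.   0.7  0.4] w 0.0005
t 8.33 pos [0.3927 0.2503 0.041 ] rpy [-3.112  0.021 -1.714] F [-1.2 -0.4 -0.2] w 0.0007
```

View pics/s9.png

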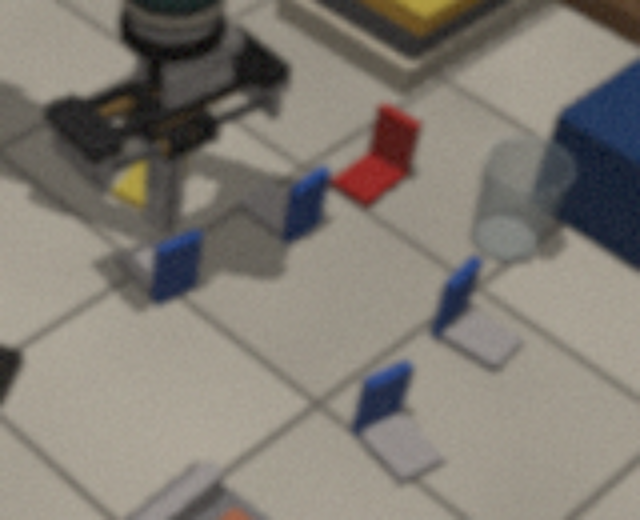

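Both coupons are tipped. Next I rise, open the gripper and survey.

Emit:
jog_arm --series '[{"x": 0, "y": -0.002, "z": -0.039, "rx": -0.5, "ry": 0.3, "rz": 0}, {"x": 0, "y": -0.02, "z": -0.039, "rx": -0.5, "ry": 0.3, "rz": -2}, {"x": 0, "y": -0.02, "z": -0.039, "rx": -0.5, "ry": 0.3, "rz": -2}, {"x": 0, "y": -0.02, "z": -0.039, "rx": -0.3, "ry": 0.3, "rz": -2}, {"x": 0, "y": -0.02, "z": -0.02, "rx": 0, "ry": 0, "rz": -2}]' --claw 0.75

```text
time: 8.75
tool_pos: [0.4632, 0.2392, 0.2126]
ee_rot: [3.118, -0.011, -1.564]
wrist_force: [-0.3, 0.8, 0.6]
width: 0.0304
```

```bash
cat > m4.py <<'E'
from h import *
import sys
for i in range(3): W=snap("wrist","w10")
st(); its=[]
for n,p,ok in (("R1",(.584,.377,.066),1),("R2",(.6145,.256,-.14),1),("T1",(.447,.369,np.pi),1),("T2",(.429,.236,np.pi-.16),1)):
    r,f=fit([W],p,ok); its.append((r,ok,0)); print(n,r.round(4),round(f,3))
overlay(W,its,"ov10",None,1.4)
E
python3 m4.py
```

```text
t 8.90 pos [0.4629 0.2389 0.2093] rpy [ 3.115 -0.011 -1.567] F [-0.1  0.2 -0.8] w 0.0425
R1 [0.5836 0.3778 0.064 ] 0.125
R2 [ 0.6137  0.2558 -0.2003] 0.455
T1 [0.4459 0.3678 3.2347] 0.379
T2 [0.429  0.2352 3.0073] 0.54
```

View pics/ov10.png

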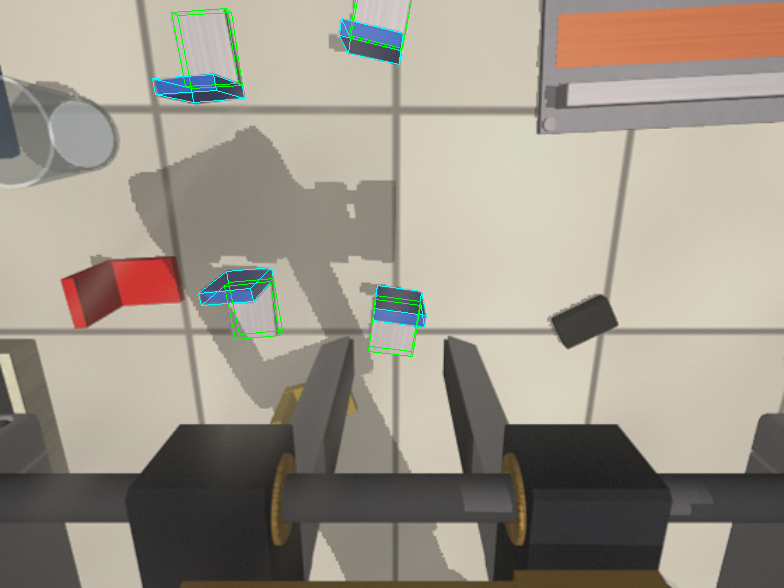

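Run:
```python
from h import *
go(.424,.236,.12,-1.705,n=4)
```

```text
n 4 world D [-0.0389 -0.0029 -0.0893] rotvec tool deg [ 1.47 -0.75  7.87] total tool shift mm if no rot [ 1.8 36.5 90.3]
{"y":0.009,"z":0.023,"rx":0.4,"ry":-0.2,"rz":2},{"x":0.001,"y":0.009,"z":0.023,"rx":0.4,"ry":-0.2,"rz":2},{"x":0.001,"y":0.009,"z":0.022,"rx":0.4,"ry":-0.2,"rz":2},{"x":0.002,"y":0.009,"z":0.022,"rx":0.4,"ry":-0.2,"rz":2},
```

Emit:
jog_arm --series '[{"x": 0.001, "y": 0.009, "z": 0.023, "rx": 0.4, "ry": -0.2, "rz": 2}, {"x": 0.001, "y": 0.009, "z": 0.023, "rx": 0.4, "ry": -0.2, "rz": 2}, {"x": 0.001, "y": 0.009, "z": 0.022, "rx": 0.4, "ry": -0.2, "rz": 2}, {"x": 0.002, "y": 0.009, "z": 0.022, "rx": 0.4, "ry": -0.2, "rz": 2}]'

```text
time: 9.23
tool_pos: [0.4238, 0.2356, 0.1161]
ee_rot: [-3.137, 0.003, -1.716]
wrist_force: [0.0, 0.3, -0.4]
width: 0.0686
```

```bash
cat > m5.py <<'E'
from h import *
import sys
x,y,yaw,z=map(float,sys.argv[1:5])
for i in range(4): W=snap("wrist","w11")
st()
r,f=fit([W],(x,y,yaw),1); print(r.round(4),round(f,3))
overlay(W,[(r,1,0)],"ov11",None,1.4)
c,s=np.cos(r[2]),np.sin(r[2]); yw=(r[2]+np.pi/2); yw=(yw+np.pi/2)%np.pi-np.pi/2
if yw>0: yw-=np.pi
if len(sys.argv)>5: yw=yw+np.pi
print("grasp",r[0]+.005*c,r[1]+.005*s,yw)
go(r[0]+.005*c,r[1]+.005*s,z,yw)
E
python3 m5.py .429 .2352 3.007 .034
```

```text
t 9.43 pos [0.4248 0.2358 0.1179] rpy [-3.137e+00  3.000e-03 -1.713e+00] F [ 0.2 -0.   0.7] w 0.0705
[0.4292 0.2354 3.0028] 0.284
grasp 0.4242886120337668 0.2360430084285852 -1.709576472632615
n 3 world D [-0.0006  0.0003 -0.0839] rotvec tool deg [-0.29  0.17 -0.18] total tool shift mm if no rot [ 0.   1.  83.9]
{"z":0.028,"rx":-0.1,"ry":0.1,"rz":-0.1},{"z":0.028,"rx":-0.1,"ry":0.1,"rz":-0.1},{"z":0.028,"rx":-0.1,"ry":0.1,"rz":-0.1},
```

View pics/ov11.png

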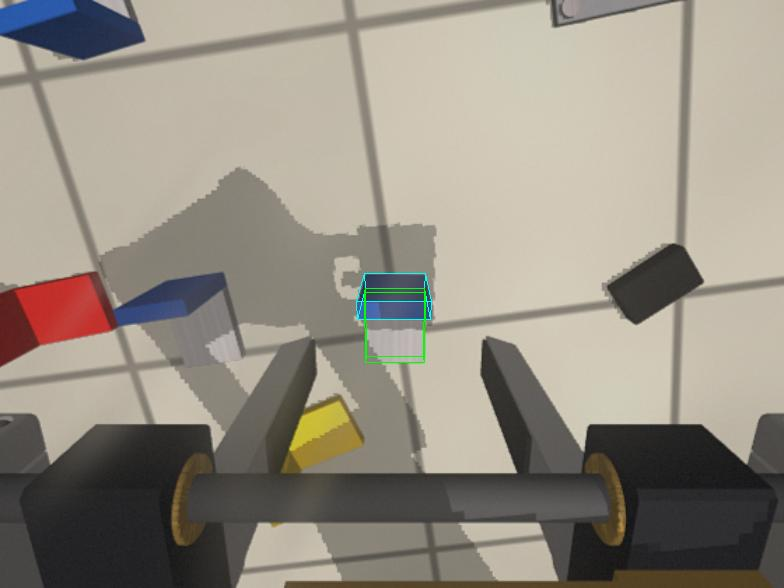

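Emit:
jog_arm --series '[{"x": 0, "y": 0, "z": 0.03, "rx": -0.1, "ry": 0.1, "rz": 0}, {"x": 0, "y": 0, "z": 0.03, "rx": -0.1, "ry": 0.1, "rz": 0}, {"x": 0, "y": 0, "z": 0.022, "rx": -0.1, "ry": 0, "rz": 0}]'

```text
time: 9.68
tool_pos: [0.4366, 0.2406, 0.0471]
ee_rot: [-3.118, 0.013, -1.71]
wrist_force: [0.2, -0.2, -0.9]
width: 0.0708
```

Run:
```python
from h import *
for i in range(4):W=snap("wrist","w12")
st(); go(.4243,.236,.034,-1.7096)
```

```text
t 9.88 pos [0.4357 0.2402 0.0475] rpy [-3.12   0.012 -1.711] F [-0.4 -0.4  0.6] w 0.0705
n 1 world D [-0.0114 -0.0042 -0.0135] rotvec tool deg [-1.24  0.69 -0.09] total tool shift mm if no rot [ 5.9 11.  13.2]
{"x":0.006,"y":0.011,"z":0.013,"rx":-1.2,"ry":0.7,"rz":-0.1},
```

View pics/w12.png

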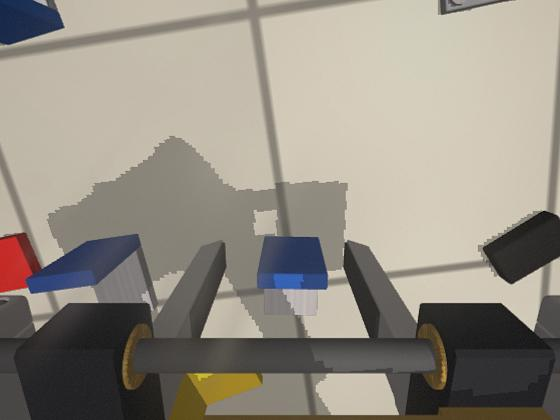

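Emit:
jog_arm --series '[{"x": 0.004, "y": 0.008, "z": 0.01, "rx": -0.9, "ry": 0.5, "rz": 0}, {"x": 0.003, "y": 0.005, "z": 0.008, "rx": -0.5, "ry": 0.3, "rz": 0}]'

```text
time: 10.05
tool_pos: [0.4267, 0.237, 0.0348]
ee_rot: [-3.135, 0.003, -1.711]
wrist_force: [0.7, 0.2, -0.3]
width: 0.0706
```

Run:
```python
from h import *
for i in range(3):W=snap("wrist","w12")
st(); go(.4243,.236,.034,-1.7096)
```

```text
t 10.20 pos [0.4259 0.2366 0.0338] rpy [-3.137e+00  3.000e-03 -1.711e+00] F [ 0.6 -0.   0.2] w 0.0706
n 1 world D [-0.0016 -0.0006  0.0002] rotvec tool deg [-0.28  0.15 -0.08] total tool shift mm if no rot [ 0.9  1.5 -0.2]
{"x":0.001,"y":0.001,"rx":-0.3,"ry":0.1,"rz":-0.1},
```

Emit:
jog_arm --series '[{"x": 0.001, "y": 0.001, "z": 0, "rx": -0.2, "ry": 0.1, "rz": 0}, {"x": 0, "y": 0, "z": 0, "rx": 0, "ry": 0, "rz": 0}, {"x": 0, "y": 0, "z": 0, "rx": 0, "ry": 0, "rz": 0}, {"x": 0, "y": 0, "z": 0, "rx": 0, "ry": 0, "rz": 0}, {"x": 0, "y": 0, "z": 0, "rx": 0, "ry": 0, "rz": 0}, {"x": 0, "y": 0, "z": 0, "rx": 0, "ry": 0, "rz": 0}, {"x": 0, "y": 0, "z": 0, "rx": 0, "ry": 0, "rz": 0}]' --claw 0

```text
time: 10.78
tool_pos: [0.4258, 0.2362, 0.0357]
ee_rot: [-3.137, 0.003, -1.711]
wrist_force: [0.2, 0.3, -0.8]
width: 0.0398
```

Run:
```python
from h import *
for i in range(2):W=snap("wrist","w13")
st()
```

```text
t 10.88 pos [0.4259 0.2362 0.0357] rpy [-3.137e+00  3.000e-03 -1.711e+00] F [-0.5  0.  -0.3] w 0.0395
```

View pics/w13.png

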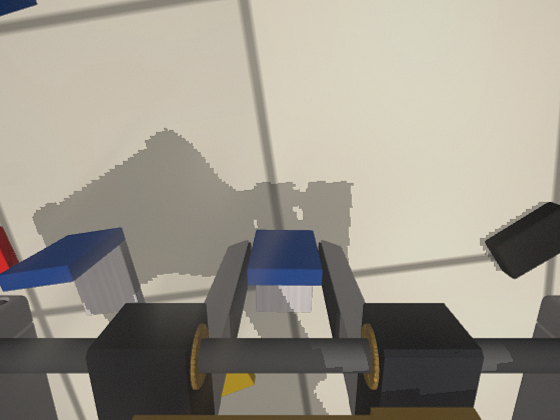

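```bash
cat > fr.py <<'E'
from h import *
def fitstrip(s,img=None,p0=(.631,-.03,.035)):
    a=(s["img"] if img is None else img).astype(int)
    g=cv2.resize(a.astype(np.uint8),None,fx=4,fy=4,interpolation=cv2.INTER_LINEAR).astype(int)
    m=(g[...,0]-g[...,2]>60)&(g[...,0]>110)
    h=cv2.cvtColor(g.astype(np.uint8),cv2.COLOR_RGB2HSV); m&=(h[...,0]<12)&(h[...,1]<200)
    def corners(p):
        x,y,t=p;e=np.array([np.cos(t),np.sin(t)]);n=np.array([-e[1],e[0]])
        return np.array([[*(np.array([x,y])+a*.018*e+b*.145*n),.008] for a,b in((-1,-1),(1,-1),(1,1),(-1,1))])
    q=proj(s,corners(p0)); b0=np.floor(q.min(0)-12).astype(int)*4;b1=np.ceil(q.max(0)+12).astype(int)*4
    b0=np.maximum(b0,0); mm=m[b0[1]:b1[1],b0[0]:b1[0]]
    def cost(p):
        im=np.zeros(mm.shape,np.uint8);Q=(((proj(s,corners(p))+.5)*4-b0)*16).round().astype(np.int32);cv2.fillConvexPoly(im,Q,1,cv2.LINE_8,4)
        im=im>0;return 1-(im&mm).sum()/(im|mm).sum()
    s0=np.array([[0,0,0],[.01,0,0],[0,.01,0],[0,0,.03]])+np.array(p0)
    r=minimize(cost,s0[0],method='Nelder-Mead',options=dict(initial_simplex=s0,xatol=1e-4,fatol=1e-5,maxiter=300))
    return r.x,r.fun
if __name__=="__main__":
    T=snap("top","t14"); img=cv2.imread("pics/top0.png")[:,:,::-1]
    print(fitstrip(T)); print(fitstrip(T,img)); S=snap("scene","s14"); print(fitstrip(S))
E
python3 fr.py
```

```text
(array([ 0.63142834, -0.02555299,  0.05608891]), np.float64(0.9520564266310823))
(array([ 0.63151239, -0.02638998,  0.05806664]), np.float64(0.9476694309408064))
(array([ 0.6320697 , -0.02593077,  0.04891709]), np.float64(0.09227757841263928))
```

```bash
sed -i 's/m&=.*/m=(h[...,0]<16)\&(h[...,1]>90)\&(h[...,1]<210)\&(g[...,0]-g[...,2]>45)/' fr.py; python3 fr.py
python3 - <<'E'
import cv2
print(cv2.cvtColor(cv2.imread("pics/top0.png"),cv2.COLOR_BGR2HSV)[170,300])
E
```

```text
(array([ 0.63136532, -0.02587265,  0.05376932]), np.float64(0.022993430448443264))
(array([ 0.6314673 , -0.02568979,  0.05266419]), np.float64(0.02214285714285713))
(array([ 0.63192879, -0.02631975,  0.05172254]), np.float64(0.0346304226401043))
[ 12 163 166]
```

Emit:
jog_arm --series '[{"x": 0, "y": 0, "z": -0.015, "rx": 0, "ry": 0, "rz": 0}, {"x": 0, "y": 0, "z": -0.03, "rx": 0, "ry": 0, "rz": 0}, {"x": 0, "y": 0, "z": -0.03, "rx": 0, "ry": 0, "rz": 0}]'

```text
time: 11.33
tool_pos: [0.4193, 0.2334, 0.1037]
ee_rot: [3.128, -0.008, -1.711]
wrist_force: [0.2, 0.8, -0.9]
width: 0.0397
```

Run:
```python
from h import *
for i in range(2):W=snap("wrist","w15")
st(); go(.6356,-.1029,.11,.053,n=17)
```

```text
t 11.43 pos [0.4237 0.2353 0.1091] rpy [ 3.140e+00 -1.000e-03 -1.711e+00] F [ 0.1  0.3 -1.4] w 0.0398
n 17 world D [ 0.2119 -0.3382  0.0009] rotvec tool deg [ 9.0000e-02  3.0000e-02 -1.0106e+02] total tool shift mm if no rot [ 305.3 -257.1   -1. ]
{"x":0.018,"y":-0.015,"rz":-5.9},{"x":0.019,"y":-0.013,"rz":-5.9},{"x":0.021,"y":-0.011,"rz":-5.9},{"x":0.022,"y":-0.009,"rz":-5.9},{"x":0.023,"y":-0.007,"rz":-5.9},{"x":0.023,"y":-0.004,"rz":-5.9},{"x":0.023,"y":-0.002,"rz":-5.9},{"x":0.023,"y":0.001,"rz":-5.9},{"x":0.023,"y":0.003,"rz":-5.9},{"x":0.023,"y":0.005,"rz":-5.9},{"x":0.022,"y":0.008,"rz":-5.9},{"x":0.021,"y":0.01,"rz":-5.9},{"x":0.02,"y":0.012,"rz":-5.9},{"x":0.019,"y":0.014,"rz":-5.9},{"x":0.017,"y":0.016,"rz":-5.9},{"x":0.015,"y":0.018,"rz":-5.9},{"x":0.013,"y":0.019,"rz":-5.9},
```

View pics/w15.png

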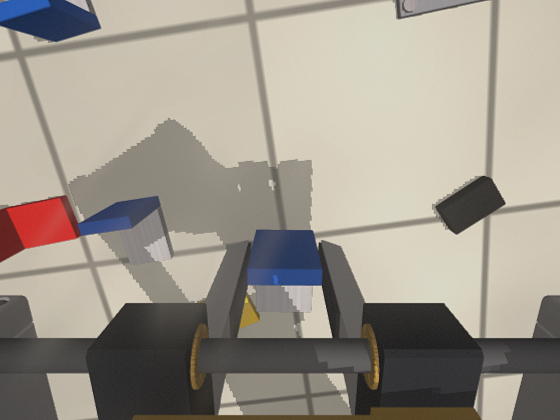

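The coupon is held and lifted, unmoved in the gripper. Carrying it to the strip.

Emit:
jog_arm --series '[{"x": 0.018, "y": -0.015, "z": 0, "rx": 0, "ry": 0, "rz": -5.9}, {"x": 0.019, "y": -0.013, "z": 0, "rx": 0, "ry": 0, "rz": -5.9}, {"x": 0.021, "y": -0.011, "z": 0, "rx": 0, "ry": 0, "rz": -5.9}, {"x": 0.022, "y": -0.009, "z": 0, "rx": 0, "ry": 0, "rz": -5.9}, {"x": 0.023, "y": -0.007, "z": 0, "rx": 0, "ry": 0, "rz": -5.9}, {"x": 0.023, "y": -0.004, "z": 0, "rx": 0, "ry": 0, "rz": -5.9}, {"x": 0.023, "y": -0.002, "z": 0, "rx": 0, "ry": 0, "rz": -5.9}, {"x": 0.023, "y": 0.001, "z": 0, "rx": 0, "ry": 0, "rz": -5.9}, {"x": 0.023, "y": 0.003, "z": 0, "rx": 0, "ry": 0, "rz": -5.9}, {"x": 0.023, "y": 0.005, "z": 0, "rx": 0, "ry": 0, "rz": -5.9}]'

```text
time: 12.27
tool_pos: [0.5501, 0.035, 0.0959]
ee_rot: [3.135, 0.013, -0.623]
wrist_force: [0.2, 0.8, -1.1]
width: 0.0396
```

Run:
```python
from h import *
st(); go(.6356,-.1029,.11,.053)
```

```text
t 12.27 pos [0.5501 0.035  0.0959] rpy [ 3.135  0.013 -0.623] F [ 0.2  0.8 -1.1] w 0.0396
n 6 world D [ 0.0855 -0.1379  0.0141] rotvec tool deg [  0.12   0.84 -38.72] total tool shift mm if no rot [149.7  62.2 -15.6]
{"x":0.025,"y":0.01,"z":-0.003,"ry":0.1,"rz":-6.5},{"x":0.024,"y":0.013,"z":-0.003,"ry":0.1,"rz":-6.5},{"x":0.022,"y":0.016,"z":-0.002,"ry":0.1,"rz":-6.5},{"x":0.02,"y":0.018,"z":-0.002,"ry":0.1,"rz":-6.5},{"x":0.018,"y":0.02,"z":-0.002,"ry":0.1,"rz":-6.5},{"x":0.016,"y":0.022,"z":-0.002,"ry":0.1,"rz":-6.5},
```

Emit:
jog_arm --series '[{"x": 0.025, "y": 0.01, "z": -0.003, "rx": 0, "ry": 0.1, "rz": -6.5}, {"x": 0.024, "y": 0.013, "z": -0.003, "rx": 0, "ry": 0.1, "rz": -6.5}, {"x": 0.022, "y": 0.016, "z": -0.002, "rx": 0, "ry": 0.1, "rz": -6.5}, {"x": 0.02, "y": 0.018, "z": -0.002, "rx": 0, "ry": 0.1, "rz": -6.5}, {"x": 0.018, "y": 0.02, "z": -0.002, "rx": 0, "ry": 0.1, "rz": -6.5}, {"x": 0.013, "y": 0.016, "z": -0.002, "rx": 0, "ry": 0.1, "rz": -5}]'

```text
time: 12.77
tool_pos: [0.6343, -0.1017, 0.0954]
ee_rot: [-3.138, 0.02, 0.066]
wrist_force: [-1.1, 0.9, -1.1]
width: 0.0395
```

Run:
```python
from h import *
for i in range(3):W=snap("wrist","w16")
st(); go(.6356,-.1029,.06,.053)
```

```text
t 12.92 pos [ 0.6339 -0.1008  0.0952] rpy [-3.137  0.021  0.058] F [-0.1  0.9 -1.1] w 0.0396
n 1 world D [ 0.0017 -0.0021 -0.0352] rotvec tool deg [-0.26  1.22  0.3 ] total tool shift mm if no rot [ 2.3  2.3 35.1]
{"x":0.002,"y":0.002,"z":0.035,"rx":-0.3,"ry":1.2,"rz":0.3},
```

View pics/w16.png

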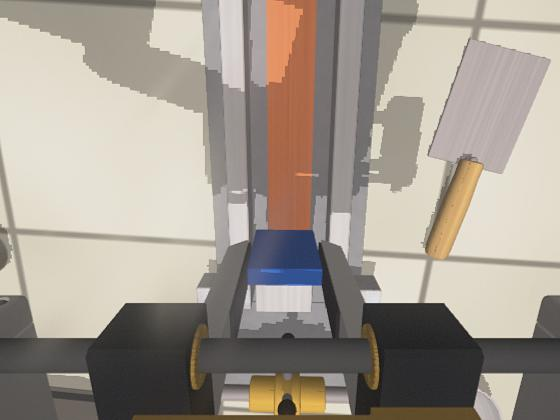

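Emit:
jog_arm --series '[{"x": 0.002, "y": 0.002, "z": 0.015, "rx": -0.2, "ry": 0.8, "rz": 0.3}, {"x": 0.001, "y": 0.001, "z": 0.015, "rx": -0.1, "ry": 0.5, "rz": 0}]'

```text
time: 13.08
tool_pos: [0.6382, -0.1026, 0.0664]
ee_rot: [3.141, -0.007, 0.05]
wrist_force: [-0.7, -0.1, -1.4]
width: 0.0396
```

Run:
```python
from h import *
for i in range(3):W=snap("wrist","w16")
st(); go(.6356,-.1029,.045,.053)
```

```text
t 13.23 pos [ 0.6366 -0.1018  0.0653] rpy [-3.141e+00 -2.000e-03  5.200e-02] F [ 0.1  0.4 -1.6] w 0.0396
n 1 world D [-0.001  -0.0011 -0.0203] rotvec tool deg [-0.04 -0.12 -0.07] total tool shift mm if no rot [-1.1  1.1 20.3]
{"x":-0.001,"y":0.001,"z":0.02,"ry":-0.1,"rz":-0.1},
```

Emit:
jog_arm --series '[{"x": -0.001, "y": 0.001, "z": 0.009, "rx": 0, "ry": 0, "rz": 0}, {"x": 0, "y": 0, "z": 0.009, "rx": 0, "ry": 0, "rz": 0}]'

```text
time: 13.4
tool_pos: [0.6372, -0.1018, 0.05]
ee_rot: [3.141, -0.007, 0.053]
wrist_force: [0.1, 0.4, -1.7]
width: 0.0399
```

Run:
```python
from h import *
for i in range(3):W=snap("wrist","w16")
st(); go(.6356,-.1029,.0445,.053)
```

```text
t 13.55 pos [ 0.6368 -0.1018  0.0492] rpy [ 3.142 -0.005  0.053] F [ 0.5 -0.8 -1. ] w 0.0394
n 1 world D [-0.0012 -0.0011 -0.0047] rotvec tool deg [ 0.   -0.31 -0.03] total tool shift mm if no rot [-1.2  1.   4.7]
{"x":-0.001,"y":0.001,"z":0.005,"ry":-0.3},
```

Emit:
jog_arm --series '[{"x": -0.001, "y": 0.001, "z": 0.005, "rx": 0, "ry": -0.3, "rz": 0}, {"x": 0, "y": 0, "z": 0.001, "rx": 0, "ry": 0, "rz": 0}]'

```text
time: 13.72
tool_pos: [0.6365, -0.1029, 0.044]
ee_rot: [3.141, -0.002, 0.053]
wrist_force: [-0.5, -0.3, -2.1]
width: 0.0394
```

Run:
```python
from h import *
for i in range(3):W=snap("wrist","w16")
st(); go(.6356,-.1029,.0437,.053)
```

```text
t 13.87 pos [ 0.6372 -0.103   0.045 ] rpy [ 3.141 -0.004  0.053] F [ 0.4 -0.3 -1.1] w 0.0398
n 1 world D [-0.0016  0.0001 -0.0013] rotvec tool deg [ 0.06 -0.21 -0.01] total tool shift mm if no rot [-1.6 -0.2  1.3]
{"x":-0.002,"z":0.001,"rx":0.1,"ry":-0.2},
```

View pics/w16.png

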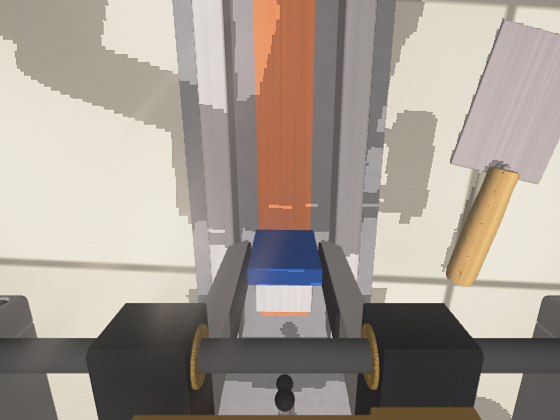

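Emit:
jog_arm --series '[{"x": -0.001, "y": 0, "z": 0.002, "rx": 0, "ry": -0.2, "rz": 0}]'

```text
time: 13.95
tool_pos: [0.6368, -0.1032, 0.0438]
ee_rot: [3.14, -0.002, 0.053]
wrist_force: [-0.4, -0.2, -0.7]
width: 0.04
```

Emit:
jog_arm --series '[{"x": 0, "y": 0, "z": 0, "rx": 0, "ry": 0, "rz": 0}, {"x": 0, "y": 0, "z": 0, "rx": 0, "ry": 0, "rz": 0}, {"x": 0, "y": 0, "z": 0, "rx": 0, "ry": 0, "rz": 0}, {"x": 0, "y": 0, "z": -0.003, "rx": 0, "ry": 0, "rz": 0}, {"x": 0, "y": 0, "z": -0.025, "rx": 0, "ry": 0, "rz": 0}, {"x": 0, "y": 0, "z": -0.035, "rx": 0, "ry": 0, "rz": 0}, {"x": 0, "y": -0.01, "z": -0.035, "rx": 0, "ry": 0, "rz": 0}]' --claw 0.75

```text
time: 14.53
tool_pos: [0.6306, -0.0935, 0.1347]
ee_rot: [-3.138, 0.018, 0.05]
wrist_force: [0.4, 0.2, -0.1]
width: 0.0704
```

Run:
```python
from h import *
for i in range(3):W=snap("wrist","w17")
st()
```

```text
t 14.68 pos [ 0.6342 -0.0924  0.1399] rpy [-3.141  0.005  0.053] F [ 0.2 -0.3  0.6] w 0.0703
```

View pics/w17.png

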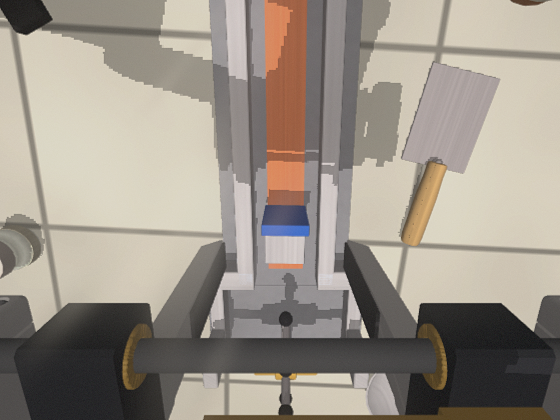

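Run:
```python
from h import *
go(.441,.368,.15,-1.5,n=15)
```

```text
n 15 world D [-0.1932  0.4604  0.0101] rotvec tool deg [ 0.2   0.26 88.98] total tool shift mm if no rot [-168.6 -470.    -8.9]
{"x":-0.011,"y":-0.031,"z":-0.001,"rz":5.9},{"x":-0.014,"y":-0.03,"z":-0.001,"rz":5.9},{"x":-0.017,"y":-0.028,"z":-0.001,"rz":5.9},{"x":-0.02,"y":-0.026,"z":-0.001,"rz":5.9},{"x":-0.023,"y":-0.024,"z":-0.001,"rz":5.9},{"x":-0.025,"y":-0.022,"z":-0.001,"rz":5.9},{"x":-0.027,"y":-0.019,"z":-0.001,"rz":5.9},{"x":-0.029,"y":-0.016,"z":-0.001,"rz":5.9},{"x":-0.031,"y":-0.013,"z":-0.001,"rz":5.9},{"x":-0.032,"y":-0.01,"z":-0.001,"rz":5.9},{"x":-0.033,"y":-0.006,"z":-0.001,"rz":5.9},{"x":-0.033,"y":-0.003,"z":-0.001,"rz":5.9},{"x":-0.033,"y":0.001,"z":-0.001,"rz":5.9},{"x":-0.033,"y":0.004,"z":-0.001,"rz":5.9},{"x":-0.032,"y":0.007,"z":-0.001,"rz":5.9},
```

Emit:
jog_arm --series '[{"x": -0.011, "y": -0.031, "z": -0.001, "rx": 0, "ry": 0, "rz": 5.9}, {"x": -0.014, "y": -0.03, "z": -0.001, "rx": 0, "ry": 0, "rz": 5.9}, {"x": -0.017, "y": -0.028, "z": -0.001, "rx": 0, "ry": 0, "rz": 5.9}, {"x": -0.02, "y": -0.026, "z": -0.001, "rx": 0, "ry": 0, "rz": 5.9}, {"x": -0.023, "y": -0.024, "z": -0.001, "rx": 0, "ry": 0, "rz": 5.9}, {"x": -0.025, "y": -0.022, "z": -0.001, "rx": 0, "ry": 0, "rz": 5.9}, {"x": -0.027, "y": -0.019, "z": -0.001, "rx": 0, "ry": 0, "rz": 5.9}, {"x": -0.029, "y": -0.016, "z": -0.001, "rx": 0, "ry": 0, "rz": 5.9}, {"x": -0.031, "y": -0.013, "z": -0.001, "rx": 0, "ry": 0, "rz": 5.9}, {"x": -0.032, "y": -0.01, "z": -0.001, "rx": 0, "ry": 0, "rz": 5.9}, {"x": -0.033, "y": -0.006, "z": -0.001, "rx": 0, "ry": 0, "rz": 5.9}, {"x": -0.033, "y": -0.003, "z": -0.001, "rx": 0, "ry": 0, "rz": 5.9}]'

```text
time: 15.68
tool_pos: [0.4789, 0.2836, 0.1332]
ee_rot: [3.11, 0.002, -1.258]
wrist_force: [1.0, 0.2, -0.7]
width: 0.0704
```

Run:
```python
from h import *
st();go(.441,.368,.15,-1.5)
```

```text
t 15.68 pos [0.4789 0.2836 0.1332] rpy [ 3.110e+00  2.000e-03 -1.258e+00] F [ 1.   0.2 -0.7] w 0.0704
n 3 world D [-0.0379  0.0844  0.0168] rotvec tool deg [ 1.8  -0.11 13.88] total tool shift mm if no rot [-92.   10.6 -16.3]
{"x":-0.031,"y":0.004,"z":-0.005,"rx":0.6,"rz":4.6},{"x":-0.03,"y":0.006,"z":-0.005,"rx":0.6,"rz":4.6},{"x":-0.03,"y":0.008,"z":-0.006,"rx":0.6,"rz":4.6},
```

Emit:
jog_arm --series '[{"x": -0.031, "y": 0.004, "z": -0.005, "rx": 0.6, "ry": 0, "rz": 4.6}, {"x": -0.03, "y": 0.006, "z": -0.005, "rx": 0.6, "ry": 0, "rz": 4.6}, {"x": -0.027, "y": 0.007, "z": -0.006, "rx": 0.6, "ry": 0, "rz": 4.2}]'

```text
time: 15.93
tool_pos: [0.4375, 0.3682, 0.1426]
ee_rot: [3.133, -0.007, -1.504]
wrist_force: [0.2, -0.2, 0.5]
width: 0.0703
```

```bash
python3 m5.py .446 .368 3.2 .034
```

```text
t 16.13 pos [0.4387 0.3672 0.1434] rpy [ 3.134 -0.007 -1.498] F [ 0.9 -0.8 -1.1] w 0.0706
[0.4469 0.367  3.1444] 0.324
grasp 0.441894012852166 0.36694379855192405 -1.5680016352090336
n 3 world D [ 0.0032 -0.0003 -0.1094] rotvec tool deg [ 0.41 -0.42  4.  ] total tool shift mm if no rot [ -0.2  -4.  109.4]
{"y":-0.001,"z":0.036,"rx":0.1,"ry":-0.1,"rz":1.3},{"y":-0.001,"z":0.036,"rx":0.1,"ry":-0.1,"rz":1.3},{"y":-0.001,"z":0.036,"rx":0.1,"ry":-0.1,"rz":1.3},
```

View pics/ov11.png

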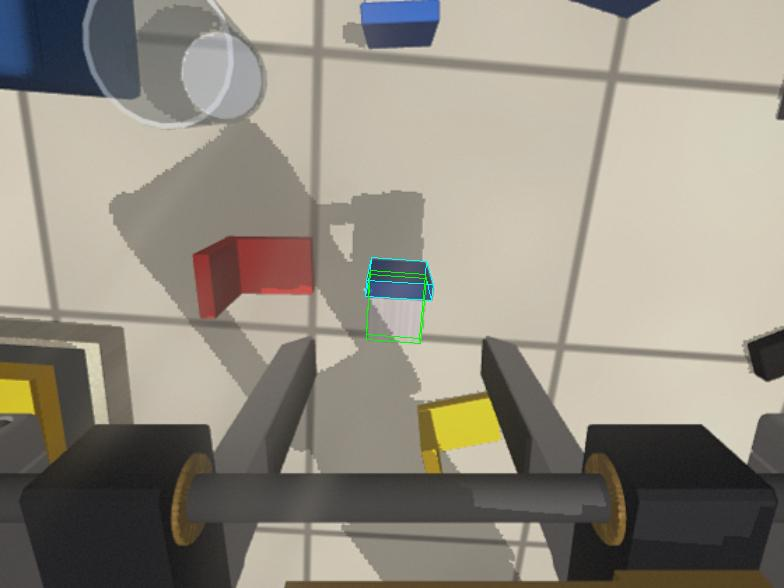

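Emit:
jog_arm --series '[{"x": 0, "y": 0, "z": 0.025, "rx": 0, "ry": -0.1, "rz": 1.2}, {"x": 0, "y": 0, "z": 0.025, "rx": -0.1, "ry": 0, "rz": 1.2}, {"x": 0, "y": 0.001, "z": 0.025, "rx": -0.1, "ry": 0, "rz": 1}, {"x": 0, "y": 0.002, "z": 0.018, "rx": -0.3, "ry": 0, "rz": 0.4}, {"x": 0, "y": 0.003, "z": 0.01, "rx": -0.3, "ry": 0, "rz": 0}]'

```text
time: 16.55
tool_pos: [0.4375, 0.3602, 0.0374]
ee_rot: [3.126, -0.006, -1.572]
wrist_force: [-0.3, 0.5, 0.7]
width: 0.0707
```

Run:
```python
from h import *
for i in range(3):W=snap("wrist","w18")
st(); go(.4419,.3669,.034,-1.568)
```

```text
t 16.70 pos [0.4377 0.3613 0.0393] rpy [ 3.127 -0.005 -1.572] F [ 0.3 -0.   1.3] w 0.0704
n 1 world D [ 0.0042  0.0056 -0.0053] rotvec tool deg [ 0.82 -0.3  -0.21] total tool shift mm if no rot [-5.6 -4.3  5.2]
{"x":-0.006,"y":-0.004,"z":0.005,"rx":0.8,"ry":-0.3,"rz":-0.2},
```

Emit:
jog_arm --series '[{"x": -0.005, "y": -0.003, "z": 0.004, "rx": 0.6, "ry": -0.2, "rz": -0.2}, {"x": -0.002, "y": -0.002, "z": 0.002, "rx": 0.3, "ry": -0.1, "rz": 0}]'

```text
time: 16.87
tool_pos: [0.4455, 0.3689, 0.036]
ee_rot: [-3.134, 0.003, -1.569]
wrist_force: [0.3, -0.1, 0.1]
width: 0.0705
```

Run:
```python
from h import *
for i in range(3):W=snap("wrist","w18")
st(); go(.4419,.3669,.034,-1.568)
```

```text
t 17.02 pos [0.4453 0.369  0.0365] rpy [-3.135e+00  3.000e-03 -1.569e+00] F [ 0.1  0.8 -0.4] w 0.0706
n 1 world D [-0.0034 -0.0021 -0.0025] rotvec tool deg [-0.4   0.19 -0.04] total tool shift mm if no rot [2.1 3.5 2.4]
{"x":0.002,"y":0.003,"z":0.002,"rx":-0.4,"ry":0.2},
```

View pics/w18.png

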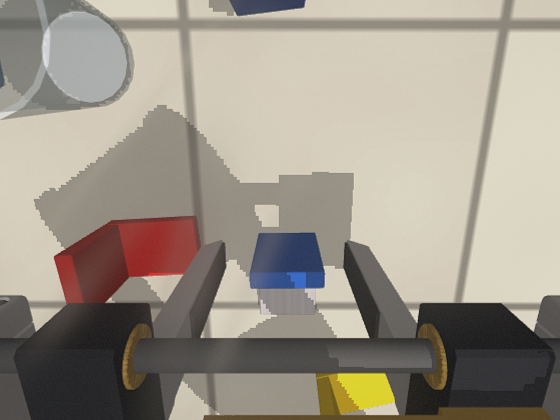

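Emit:
jog_arm --series '[{"x": 0.002, "y": 0.003, "z": 0.002, "rx": -0.4, "ry": 0.2, "rz": 0}, {"x": 0, "y": 0, "z": 0, "rx": 0, "ry": 0, "rz": 0}, {"x": 0, "y": 0, "z": 0, "rx": 0, "ry": 0, "rz": 0}, {"x": 0, "y": 0, "z": 0, "rx": 0, "ry": 0, "rz": 0}, {"x": 0, "y": 0, "z": 0, "rx": 0, "ry": 0, "rz": 0}, {"x": 0, "y": 0, "z": 0, "rx": 0, "ry": 0, "rz": 0}, {"x": 0, "y": 0, "z": 0, "rx": 0, "ry": 0, "rz": 0}, {"x": 0, "y": 0, "z": 0, "rx": 0, "ry": 0, "rz": 0}]' --claw 0

```text
time: 17.68
tool_pos: [0.443, 0.368, 0.0367]
ee_rot: [-3.139, 0.002, -1.567]
wrist_force: [-0.1, -0.1, 0.4]
width: 0.04
```

Run:
```python
from h import *
W=snap("wrist","w19")
st()
```

```text
t 17.73 pos [0.443  0.368  0.0367] rpy [-3.139e+00  2.000e-03 -1.567e+00] F [ 0.  -0.1  0.4] w 0.0396
```

View pics/w19.png

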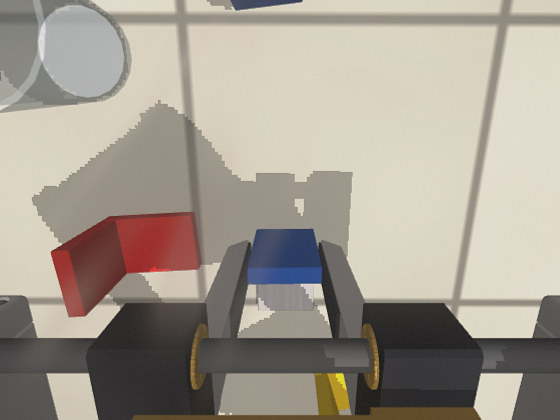

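Emit:
jog_arm --series '[{"x": 0, "y": 0, "z": -0.015, "rx": 0, "ry": 0, "rz": 0}, {"x": 0, "y": 0, "z": -0.03, "rx": 0, "ry": 0, "rz": 0}, {"x": 0, "y": 0, "z": -0.03, "rx": 0, "ry": 0, "rz": 0}]'

```text
time: 17.98
tool_pos: [0.4372, 0.3641, 0.1033]
ee_rot: [3.127, -0.01, -1.567]
wrist_force: [0.8, 0.2, -1.5]
width: 0.0401
```

Run:
```python
from h import *
for i in range(2):snap("top")
st();go(.632,-.035,.11,.053,n=16)
```

```text
t 18.08 pos [0.4411 0.3667 0.1094] rpy [ 3.139e+00 -2.000e-03 -1.567e+00] F [ 0.3  0.4 -1. ] w 0.0399
n 16 world D [ 0.1909 -0.4017  0.0006] rotvec tool deg [ 2.300e-01  3.000e-02 -9.285e+01] total tool shift mm if no rot [ 4.024e+02 -1.896e+02 -2.000e-01]
{"x":0.025,"y":-0.012,"rz":-5.8},{"x":0.026,"y":-0.009,"rz":-5.8},{"x":0.027,"y":-0.007,"rz":-5.8},{"x":0.028,"y":-0.004,"rz":-5.8},{"x":0.028,"y":-0.001,"rz":-5.8},{"x":0.028,"y":0.002,"rz":-5.8},{"x":0.027,"y":0.005,"rz":-5.8},{"x":0.027,"y":0.007,"rz":-5.8},{"x":0.026,"y":0.01,"rz":-5.8},{"x":0.025,"y":0.013,"rz":-5.8},{"x":0.023,"y":0.015,"rz":-5.8},{"x":0.022,"y":0.017,"rz":-5.8},{"x":0.02,"y":0.019,"rz":-5.8},{"x":0.018,"y":0.021,"rz":-5.8},{"x":0.016,"y":0.023,"rz":-5.8},{"x":0.013,"y":0.025,"rz":-5.8},
```

Emit:
jog_arm --series '[{"x": 0.025, "y": -0.012, "z": 0, "rx": 0, "ry": 0, "rz": -5.8}, {"x": 0.026, "y": -0.009, "z": 0, "rx": 0, "ry": 0, "rz": -5.8}, {"x": 0.027, "y": -0.007, "z": 0, "rx": 0, "ry": 0, "rz": -5.8}, {"x": 0.028, "y": -0.004, "z": 0, "rx": 0, "ry": 0, "rz": -5.8}, {"x": 0.028, "y": -0.001, "z": 0, "rx": 0, "ry": 0, "rz": -5.8}, {"x": 0.028, "y": 0.002, "z": 0, "rx": 0, "ry": 0, "rz": -5.8}, {"x": 0.027, "y": 0.005, "z": 0, "rx": 0, "ry": 0, "rz": -5.8}, {"x": 0.027, "y": 0.007, "z": 0, "rx": 0, "ry": 0, "rz": -5.8}, {"x": 0.026, "y": 0.01, "z": 0, "rx": 0, "ry": 0, "rz": -5.8}, {"x": 0.025, "y": 0.013, "z": 0, "rx": 0, "ry": 0, "rz": -5.8}]'

```text
time: 18.92
tool_pos: [0.5642, 0.1126, 0.0957]
ee_rot: [3.133, 0.014, -0.495]
wrist_force: [-0.3, 0.3, -0.6]
width: 0.0397
```

Run:
```python
from h import *
st();go(.632,-.035,.11,.053)
```

```text
t 18.92 pos [0.5642 0.1126 0.0957] rpy [ 3.133  0.014 -0.495] F [-0.3  0.3 -0.6] w 0.0397
n 5 world D [ 0.0678 -0.1476  0.0143] rotvec tool deg [  0.28   0.93 -31.38] total tool shift mm if no rot [129.5  97.9 -15.3]
{"x":0.026,"y":0.02,"z":-0.003,"rx":0.1,"ry":0.2,"rz":-6.3},{"x":0.024,"y":0.022,"z":-0.003,"rx":0.1,"ry":0.2,"rz":-6.3},{"x":0.021,"y":0.025,"z":-0.003,"rx":0.1,"ry":0.2,"rz":-6.3},{"x":0.018,"y":0.027,"z":-0.003,"rx":0.1,"ry":0.2,"rz":-6.3},{"x":0.015,"y":0.029,"z":-0.003,"rx":0.1,"ry":0.2,"rz":-6.3},
```

Emit:
jog_arm --series '[{"x": 0.025, "y": 0.019, "z": -0.004, "rx": 0.1, "ry": 0.2, "rz": -6.3}, {"x": 0.023, "y": 0.021, "z": -0.004, "rx": 0.1, "ry": 0.2, "rz": -6.3}, {"x": 0.02, "y": 0.023, "z": -0.004, "rx": 0.1, "ry": 0.2, "rz": -6.3}, {"x": 0.016, "y": 0.022, "z": -0.003, "rx": 0.1, "ry": 0.2, "rz": -6}, {"x": 0.01, "y": 0.014, "z": -0.003, "rx": 0.1, "ry": 0.2, "rz": -4}]'

```text
time: 19.33
tool_pos: [0.6245, -0.0183, 0.1021]
ee_rot: [-3.137, 0.012, 0.035]
wrist_force: [-0.3, 0.3, -0.3]
width: 0.0397
```

Run:
```python
from h import *
for i in range(3):W=snap("wrist","w20")
st(); go(.632,-.035,.065,.053)
```

```text
t 19.48 pos [ 0.6241 -0.0166  0.1022] rpy [-3.136  0.012  0.029] F [ 0.2  0.4 -1. ] w 0.0396
n 2 world D [ 0.0079 -0.0184 -0.0372] rotvec tool deg [-0.32  0.68 -1.39] total tool shift mm if no rot [ 7.8 18.8 37. ]
{"x":0.004,"y":0.009,"z":0.019,"rx":-0.2,"ry":0.3,"rz":-0.7},{"x":0.004,"y":0.009,"z":0.019,"rx":-0.2,"ry":0.3,"rz":-0.7},
```

View pics/w20.png

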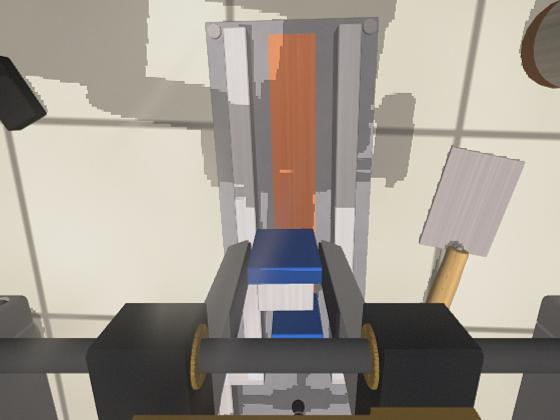

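Emit:
jog_arm --series '[{"x": 0.003, "y": 0.006, "z": 0.012, "rx": -0.2, "ry": 0.3, "rz": -0.6}, {"x": 0.003, "y": 0.006, "z": 0.012, "rx": -0.1, "ry": 0.3, "rz": -0.5}, {"x": 0.002, "y": 0.005, "z": 0.012, "rx": 0, "ry": 0.2, "rz": -0.3}]'

```text
time: 19.73
tool_pos: [0.6328, -0.0294, 0.066]
ee_rot: [-3.139, -0.005, 0.053]
wrist_force: [-0.7, -0.6, -1.1]
width: 0.0397
```

Run:
```python
from h import *
for i in range(3):W=snap("wrist","w20")
st(); go(.632,-.035,.046,.053)
```

```text
t 19.88 pos [ 0.6311 -0.0293  0.0646] rpy [-3.138 -0.     0.053] F [-0.4  0.4 -0.8] w 0.0398
n 1 world D [ 0.0009 -0.0057 -0.0186] rotvec tool deg [-0.2  -0.02  0.  ] total tool shift mm if no rot [ 0.6  5.8 18.6]
{"x":0.001,"y":0.006,"z":0.019,"rx":-0.2},
```

Emit:
jog_arm --series '[{"x": 0, "y": 0.003, "z": 0.007, "rx": -0.1, "ry": 0, "rz": 0}, {"x": 0, "y": 0.002, "z": 0.008, "rx": -0.1, "ry": 0, "rz": 0}, {"x": 0, "y": 0.001, "z": 0.005, "rx": 0, "ry": 0, "rz": 0}]'

```text
time: 20.13
tool_pos: [0.6327, -0.0329, 0.0464]
ee_rot: [3.141, -0.005, 0.055]
wrist_force: [-0.2, 0.2, -1.8]
width: 0.0398
```

Run:
```python
from h import *
for i in range(3):W=snap("wrist","w21")
st(); go(.632,-.035,.0445,.053)
```

```text
t 20.28 pos [ 0.6324 -0.0331  0.0462] rpy [-3.142 -0.004  0.054] F [ 0.3 -0.2 -0.9] w 0.0398
n 1 world D [-0.0004 -0.0019 -0.0017] rotvec tool deg [-0.01 -0.24  0.08] total tool shift mm if no rot [-0.5  1.9  1.7]
{"y":0.002,"z":0.002,"ry":-0.2,"rz":0.1},
```

View pics/w21.png

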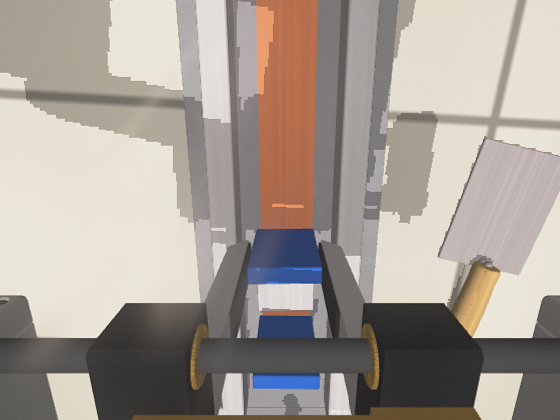

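Emit:
jog_arm --series '[{"x": 0, "y": 0.001, "z": 0.003, "rx": 0, "ry": -0.2, "rz": 0}]'

```text
time: 20.37
tool_pos: [0.6333, -0.0339, 0.0446]
ee_rot: [-3.142, -0.003, 0.054]
wrist_force: [0.5, 3.9, 23.7]
width: 0.0395
```

Emit:
jog_arm --series '[{"x": 0, "y": 0, "z": 0, "rx": 0, "ry": 0, "rz": 0}, {"x": 0, "y": 0, "z": 0, "rx": 0, "ry": 0, "rz": 0}, {"x": 0, "y": 0, "z": 0, "rx": 0, "ry": 0, "rz": 0}, {"x": 0, "y": 0, "z": -0.003, "rx": 0, "ry": 0, "rz": 0}, {"x": 0, "y": 0, "z": -0.025, "rx": 0, "ry": 0, "rz": 0}, {"x": 0, "y": 0, "z": -0.035, "rx": 0, "ry": 0, "rz": 0}, {"x": 0, "y": -0.01, "z": -0.035, "rx": 0, "ry": 0, "rz": 0}]' --claw 0.75

```text
time: 20.95
tool_pos: [0.6279, -0.0252, 0.1369]
ee_rot: [-3.14, 0.014, 0.052]
wrist_force: [0.7, 0.3, 0.2]
width: 0.0706
```

Run:
```python
from h import *
for i in range(3):W=snap("wrist","w22")
st(); go(.60,.26,.16,-1.7)
```

```text
t 21.10 pos [ 0.6315 -0.0237  0.1419] rpy [-3.141e+00  1.000e-03  5.500e-02] F [ 0.6 -0.1  0. ] w 0.0706
n 15 world D [-0.0315  0.2837  0.0181] rotvec tool deg [4.0000e-02 1.0000e-01 1.0053e+02] total tool shift mm if no rot [ -16.  -285.   -17.8]
{"x":-0.001,"y":-0.019,"z":-0.001,"rz":6.7},{"x":-0.003,"y":-0.019,"z":-0.001,"rz":6.7},{"x":-0.005,"y":-0.018,"z":-0.001,"rz":6.7},{"x":-0.008,"y":-0.017,"z":-0.001,"rz":6.7},{"x":-0.01,"y":-0.016,"z":-0.001,"rz":6.7},{"x":-0.011,"y":-0.015,"z":-0.001,"rz":6.7},{"x":-0.013,"y":-0.014,"z":-0.001,"rz":6.7},{"x":-0.015,"y":-0.012,"z":-0.001,"rz":6.7},{"x":-0.016,"y":-0.01,"z":-0.001,"rz":6.7},{"x":-0.017,"y":-0.008,"z":-0.001,"rz":6.7},{"x":-0.018,"y":-0.006,"z":-0.001,"rz":6.7},{"x":-0.019,"y":-0.004,"z":-0.001,"rz":6.7},{"x":-0.019,"y":-0.002,"z":-0.001,"rz":6.7},{"x":-0.019,"z":-0.001,"rz":6.7},{"x":-0.019,"y":0.002,"z":-0.001,"rz":6.7},
```

View pics/w22.png

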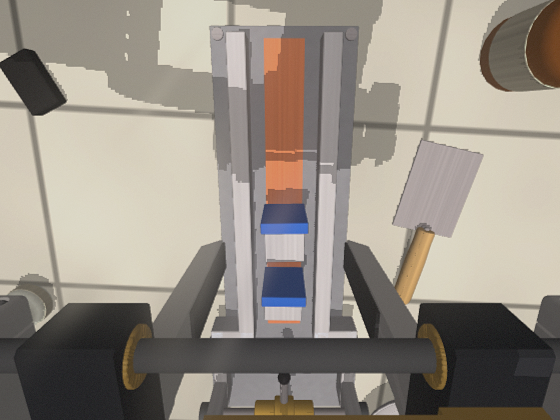

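Run:
```python
from h import *
go(.615,.255,.15,1.40,n=13)
```

```text
n 13 world D [-0.0165  0.2787  0.0081] rotvec tool deg [-9.000e-02  4.000e-02 -7.709e+01] total tool shift mm if no rot [  -1.3 -279.2   -7.8]
{"y":-0.021,"z":-0.001,"rz":-5.9},{"x":0.002,"y":-0.021,"z":-0.001,"rz":-5.9},{"x":0.004,"y":-0.021,"z":-0.001,"rz":-5.9},{"x":0.006,"y":-0.02,"z":-0.001,"rz":-5.9},{"x":0.009,"y":-0.02,"z":-0.001,"rz":-5.9},{"x":0.011,"y":-0.019,"z":-0.001,"rz":-5.9},{"x":0.012,"y":-0.018,"z":-0.001,"rz":-5.9},{"x":0.014,"y":-0.016,"z":-0.001,"rz":-5.9},{"x":0.016,"y":-0.015,"z":-0.001,"rz":-5.9},{"x":0.017,"y":-0.013,"z":-0.001,"rz":-5.9},{"x":0.018,"y":-0.011,"z":-0.001,"rz":-5.9},{"x":0.019,"y":-0.009,"z":-0.001,"rz":-5.9},{"x":0.02,"y":-0.007,"z":-0.001,"rz":-5.9},
```

Emit:
jog_arm --series '[{"x": 0, "y": -0.021, "z": -0.001, "rx": 0, "ry": 0, "rz": -5.9}, {"x": 0.002, "y": -0.021, "z": -0.001, "rx": 0, "ry": 0, "rz": -5.9}, {"x": 0.004, "y": -0.021, "z": -0.001, "rx": 0, "ry": 0, "rz": -5.9}, {"x": 0.006, "y": -0.02, "z": -0.001, "rx": 0, "ry": 0, "rz": -5.9}, {"x": 0.009, "y": -0.02, "z": -0.001, "rx": 0, "ry": 0, "rz": -5.9}, {"x": 0.011, "y": -0.019, "z": -0.001, "rx": 0, "ry": 0, "rz": -5.9}, {"x": 0.012, "y": -0.018, "z": -0.001, "rx": 0, "ry": 0, "rz": -5.9}, {"x": 0.014, "y": -0.016, "z": -0.001, "rx": 0, "ry": 0, "rz": -5.9}, {"x": 0.016, "y": -0.015, "z": -0.001, "rx": 0, "ry": 0, "rz": -5.9}, {"x": 0.017, "y": -0.013, "z": -0.001, "rx": 0, "ry": 0, "rz": -5.9}, {"x": 0.018, "y": -0.011, "z": -0.001, "rx": 0, "ry": 0, "rz": -5.9}, {"x": 0.014, "y": -0.007, "z": 0, "rx": 0, "ry": 0, "rz": -4}]'

```text
time: 22.1
tool_pos: [0.6021, 0.2291, 0.1315]
ee_rot: [-3.114, 0.015, 1.307]
wrist_force: [0.0, -0.1, -0.3]
width: 0.0707
```

```bash
python3 m5.py .6137 .2558 -.17 .034 1
```

```text
t 22.30 pos [0.6026 0.227  0.132 ] rpy [-3.115  0.016  1.3  ] F [ 0.8 -0.7 -0. ] w 0.0704
[ 0.6139  0.256  -0.208 ] 0.073
grasp 0.6187932994884658 0.25501185030212603 1.3628053200600618
n 3 world D [ 0.0162  0.028  -0.098 ] rotvec tool deg [-1.53  0.85 -3.64] total tool shift mm if no rot [32.8 10.7 97.3]
{"x":0.011,"y":0.004,"z":0.032,"rx":-0.5,"ry":0.3,"rz":-1.2},{"x":0.011,"y":0.003,"z":0.033,"rx":-0.5,"ry":0.3,"rz":-1.2},{"x":0.01,"y":0.003,"z":0.033,"rx":-0.5,"ry":0.3,"rz":-1.2},
```

View pics/ov11.png

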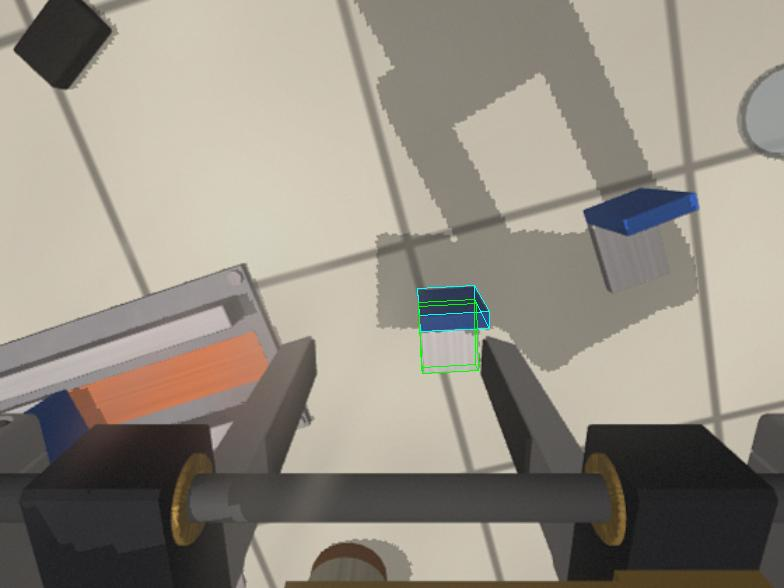

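Emit:
jog_arm --series '[{"x": 0.015, "y": 0.005, "z": 0.01, "rx": -0.5, "ry": 0.3, "rz": -1.4}, {"x": 0.013, "y": 0.004, "z": 0.015, "rx": -0.5, "ry": 0.3, "rz": -1.2}, {"x": 0.005, "y": 0.002, "z": 0.02, "rx": -0.4, "ry": 0.2, "rz": -1}]'

```text
time: 22.55
tool_pos: [0.626, 0.2518, 0.091]
ee_rot: [3.132, -0.002, 1.353]
wrist_force: [0.4, -1.1, -0.3]
width: 0.0705
```

```bash
python3 m5.py .6137 .2558 -.2 .034 1
```

```text
t 22.75 pos [0.6236 0.2506 0.0891] rpy [3.138e+00 1.000e-03 1.353e+00] F [ 0.5  0.4 -0.7] w 0.0706
[ 0.614   0.2565 -0.2164] 0.293
grasp 0.618885871837035 0.25539556810075836 1.3543805794329877
n 2 world D [-0.0047  0.0048 -0.0551] rotvec tool deg [ 0.18  0.08 -0.1 ] total tool shift mm if no rot [ 3.7 -5.8 55.1]
{"x":0.002,"y":-0.003,"z":0.028,"rx":0.1,"rz":-0.1},{"x":0.002,"y":-0.003,"z":0.028,"rx":0.1,"rz":-0.1},
```

Emit:
jog_arm --series '[{"x": 0.002, "y": -0.003, "z": 0.016, "rx": 0, "ry": 0, "rz": 0}, {"x": 0.002, "y": -0.002, "z": 0.016, "rx": 0, "ry": 0, "rz": 0}, {"x": 0.001, "y": -0.001, "z": 0.014, "rx": 0, "ry": 0, "rz": 0}, {"x": 0, "y": 0, "z": 0.008, "rx": 0, "ry": 0, "rz": 0}]'

```text
time: 23.08
tool_pos: [0.6252, 0.254, 0.0445]
ee_rot: [3.124, -0.006, 1.344]
wrist_force: [-0.4, -0.4, -0.7]
width: 0.0704
```

Run:
```python
from h import *
for i in range(3):W=snap("wrist","w23")
st(); go(.6189,.2553,.034,1.356)
```

```text
t 23.23 pos [0.6255 0.2541 0.045 ] rpy [ 3.124 -0.006  1.344] F [-0.2 -0.2  0.2] w 0.0708
n 1 world D [-0.0066  0.0012 -0.011 ] rotvec tool deg [ 1.02 -0.32 -0.68] total tool shift mm if no rot [-0.4 -6.9 10.9]
{"y":-0.007,"z":0.011,"rx":1,"ry":-0.3,"rz":-0.7},
```

View pics/w23.png

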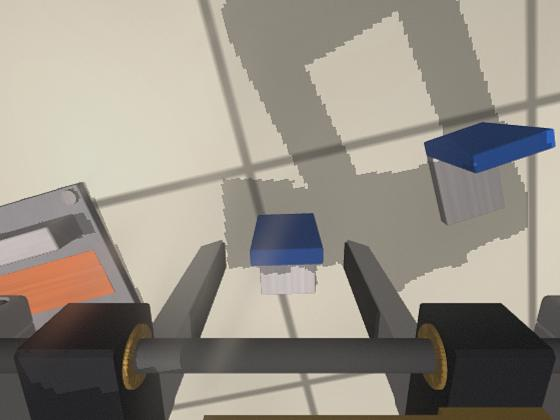

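Emit:
jog_arm --series '[{"x": 0, "y": -0.005, "z": 0.008, "rx": 0.7, "ry": -0.2, "rz": -0.5}, {"x": 0, "y": -0.003, "z": 0.006, "rx": 0.4, "ry": -0.1, "rz": -0.2}]'

```text
time: 23.4
tool_pos: [0.6202, 0.256, 0.0348]
ee_rot: [3.138, -0.004, 1.356]
wrist_force: [-0.8, 0.1, 0.3]
width: 0.0704
```

Run:
```python
from h import *
for i in range(3):W=snap("wrist","w23")
st(); go(.6189,.2553,.034,1.356)
```

```text
t 23.55 pos [0.6199 0.256  0.0341] rpy [ 3.138e+00 -3.000e-03  1.356e+00] F [-0.7 -0.4 -0.2] w 0.0706
n 1 world D [-0.001  -0.0007 -0.0001] rotvec tool deg [ 0.19 -0.17 -0.02] total tool shift mm if no rot [-0.9 -0.8  0.1]
{"x":-0.001,"y":-0.001,"rx":0.2,"ry":-0.2},
```

Emit:
jog_arm --series '[{"x": -0.001, "y": -0.001, "z": 0, "rx": 0.2, "ry": -0.2, "rz": 0}, {"x": 0, "y": 0, "z": 0, "rx": 0, "ry": 0, "rz": 0}, {"x": 0, "y": 0, "z": 0, "rx": 0, "ry": 0, "rz": 0}, {"x": 0, "y": 0, "z": 0, "rx": 0, "ry": 0, "rz": 0}, {"x": 0, "y": 0, "z": 0, "rx": 0, "ry": 0, "rz": 0}, {"x": 0, "y": 0, "z": 0, "rx": 0, "ry": 0, "rz": 0}, {"x": 0, "y": 0, "z": 0, "rx": 0, "ry": 0, "rz": 0}, {"x": 0, "y": 0, "z": 0, "rx": 0, "ry": 0, "rz": 0}]' --claw 0

```text
time: 24.22
tool_pos: [0.6193, 0.2557, 0.0355]
ee_rot: [3.14, -0.0, 1.356]
wrist_force: [0.1, -0.1, -0.1]
width: 0.0398
```

Emit:
jog_arm --series '[{"x": 0, "y": 0, "z": -0.015, "rx": 0, "ry": 0, "rz": 0}, {"x": 0, "y": 0, "z": -0.03, "rx": 0, "ry": 0, "rz": 0}, {"x": 0, "y": 0, "z": -0.03, "rx": 0, "ry": 0, "rz": 0}]'

```text
time: 24.47
tool_pos: [0.613, 0.2536, 0.1007]
ee_rot: [-3.124, 0.011, 1.356]
wrist_force: [0.7, 0.1, -1.0]
width: 0.0399
```

Run:
```python
from h import *
for i in range(2):W=snap("wrist","w24")
m=np.array([.6315,-.026]);n=np.array([-.053,.9986]);t=m+.059*n;print(t)
st();go(t[0],t[1]+.02,.11,.053,n=13)
```

```text
[0.628373  0.0329174]
t 24.57 pos [0.6173 0.2551 0.1076] rpy [-3.137e+00  3.000e-03  1.356e+00] F [ 0.3  0.4 -0.1] w 0.0400
n 13 world D [ 0.011  -0.2022  0.0024] rotvec tool deg [-0.11  0.36 74.66] total tool shift mm if no rot [-195.2   53.9   -2. ]
{"x":-0.015,"y":0.004,"rz":5.7},{"x":-0.015,"y":0.006,"rz":5.7},{"x":-0.014,"y":0.007,"rz":5.7},{"x":-0.013,"y":0.008,"rz":5.7},{"x":-0.012,"y":0.01,"rz":5.7},{"x":-0.011,"y":0.011,"rz":5.7},{"x":-0.01,"y":0.012,"rz":5.7},{"x":-0.009,"y":0.013,"rz":5.7},{"x":-0.007,"y":0.014,"rz":5.7},{"x":-0.006,"y":0.014,"rz":5.7},{"x":-0.005,"y":0.015,"rz":5.7},{"x":-0.003,"y":0.015,"rz":5.7},{"x":-0.002,"y":0.015,"rz":5.7},
```

View pics/w24.png

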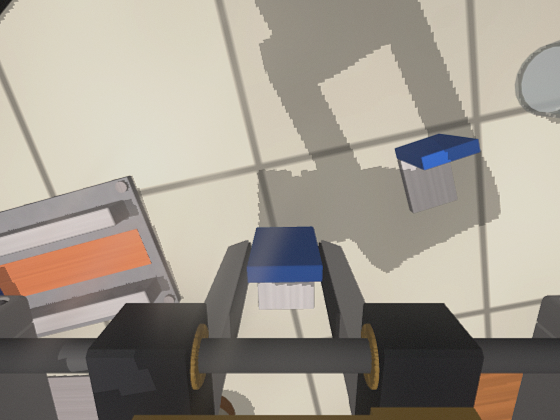

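Emit:
jog_arm --series '[{"x": -0.015, "y": 0.004, "z": -0.001, "rx": 0, "ry": 0, "rz": 5.7}, {"x": -0.015, "y": 0.006, "z": -0.001, "rx": 0, "ry": 0, "rz": 5.7}, {"x": -0.014, "y": 0.007, "z": -0.001, "rx": 0, "ry": 0, "rz": 5.7}, {"x": -0.013, "y": 0.008, "z": -0.001, "rx": 0, "ry": 0, "rz": 5.7}, {"x": -0.012, "y": 0.01, "z": -0.001, "rx": 0, "ry": 0, "rz": 5.7}, {"x": -0.011, "y": 0.011, "z": -0.001, "rx": 0, "ry": 0, "rz": 5.7}, {"x": -0.01, "y": 0.012, "z": -0.001, "rx": 0, "ry": 0, "rz": 5.7}, {"x": -0.009, "y": 0.013, "z": -0.001, "rx": 0, "ry": 0, "rz": 5.7}, {"x": -0.007, "y": 0.014, "z": -0.001, "rx": 0, "ry": 0, "rz": 5.7}, {"x": -0.006, "y": 0.014, "z": -0.001, "rx": 0, "ry": 0, "rz": 5.7}, {"x": -0.004, "y": 0.012, "z": -0.001, "rx": 0, "ry": 0, "rz": 5.7}, {"x": -0.003, "y": 0.01, "z": -0.001, "rx": 0, "ry": 0, "rz": 5.7}]'

```text
time: 25.57
tool_pos: [0.6162, 0.0705, 0.0982]
ee_rot: [3.141, 0.028, 0.11]
wrist_force: [1.1, -0.1, -1.2]
width: 0.0396
```

Run:
```python
from h import *
for i in range(3):W=snap("wrist","w25")
st();go(.6284,.033,.08,.053)
```

```text
t 25.72 pos [0.6162 0.0712 0.0986] rpy [-3.141  0.027  0.117] F [-0.5 -0.1 -1.2] w 0.0398
n 2 world D [ 0.0122 -0.0382 -0.0186] rotvec tool deg [0.03 1.57 3.64] total tool shift mm if no rot [ 8.2 39.3 18.4]
{"x":0.004,"y":0.02,"z":0.009,"ry":0.8,"rz":1.8},{"x":0.005,"y":0.02,"z":0.009,"ry":0.8,"rz":1.8},
```

View pics/w25.png

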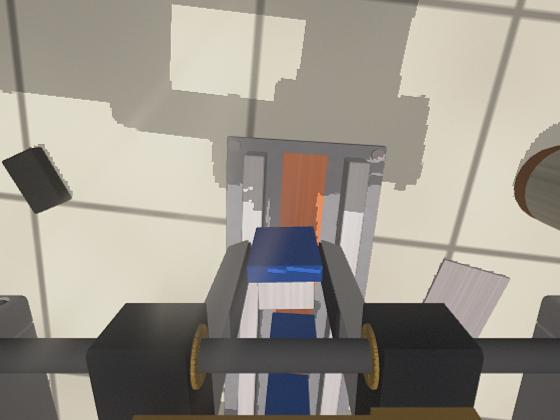

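Emit:
jog_arm --series '[{"x": 0.004, "y": 0.011, "z": 0.008, "rx": 0, "ry": 0.5, "rz": 1.2}, {"x": 0.003, "y": 0.011, "z": 0.01, "rx": 0, "ry": 0.5, "rz": 1.2}, {"x": 0.001, "y": 0.008, "z": 0.01, "rx": 0, "ry": 0.4, "rz": 0.8}]'

```text
time: 25.97
tool_pos: [0.6292, 0.0443, 0.07]
ee_rot: [-3.141, -0.004, 0.068]
wrist_force: [0.1, 0.4, -0.8]
width: 0.0397
```

Run:
```python
from h import *
for i in range(3):W=snap("wrist","w25")
st();go(.6284,.033,.055,.053)
```

```text
t 26.12 pos [0.6273 0.0445 0.0688] rpy [-3.14e+00  1.00e-03  6.70e-02] F [-0.5 -1.1 -1.3] w 0.0397
n 1 world D [ 0.0011 -0.0115 -0.0138] rotvec tool deg [-0.09  0.07  0.82] total tool shift mm if no rot [ 0.3 11.5 13.8]
{"y":0.012,"z":0.014,"rx":-0.1,"ry":0.1,"rz":0.8},
```

Emit:
jog_arm --series '[{"x": 0, "y": 0.005, "z": 0.006, "rx": 0, "ry": 0, "rz": 0.4}, {"x": 0, "y": 0.005, "z": 0.007, "rx": 0, "ry": 0, "rz": 0.3}, {"x": 0, "y": 0.002, "z": 0.006, "rx": 0, "ry": 0, "rz": 0.1}]'

```text
time: 26.37
tool_pos: [0.6302, 0.0337, 0.0511]
ee_rot: [-3.14, -0.004, 0.057]
wrist_force: [-0.1, -0.3, -1.6]
width: 0.0395
```

Run:
```python
from h import *
for i in range(3):W=snap("wrist","w25")
st();go(.6284,.033,.0442,.053)
```

```text
t 26.52 pos [0.6292 0.034  0.0504] rpy [-3.139e+00 -2.000e-03  5.600e-02] F [ 1.  -0.2 -0.7] w 0.0395
n 1 world D [-0.0008 -0.001  -0.0062] rotvec tool deg [-0.14 -0.1   0.2 ] total tool shift mm if no rot [-0.9  0.9  6.2]
{"x":-0.001,"y":0.001,"z":0.006,"rx":-0.1,"ry":-0.1,"rz":0.2},
```

View pics/w25.png

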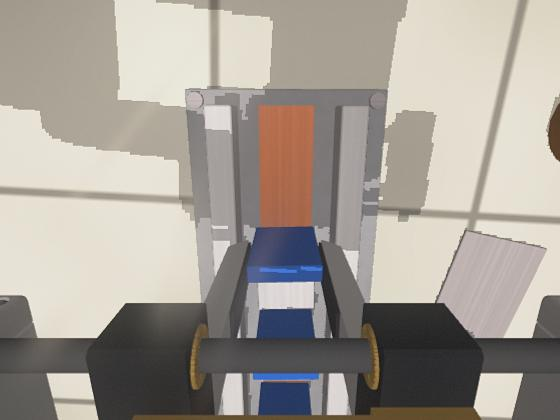

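Emit:
jog_arm --series '[{"x": 0, "y": 0.001, "z": 0.005, "rx": 0, "ry": 0, "rz": 0.1}, {"x": 0, "y": 0, "z": 0.001, "rx": 0, "ry": 0, "rz": 0}]'

```text
time: 26.68
tool_pos: [0.6299, 0.0332, 0.0448]
ee_rot: [-3.139, -0.004, 0.055]
wrist_force: [-0.8, -0.8, -0.9]
width: 0.0393
```

Run:
```python
from h import *
for i in range(3):W=snap("wrist","w25")
st();go(.6284,.033,.0442,.053)
```

```text
t 26.83 pos [0.6305 0.0334 0.0459] rpy [-3.139 -0.005  0.055] F [ 0.9  0.4 -1.2] w 0.0398
n 1 world D [-0.0021 -0.0004 -0.0017] rotvec tool deg [-0.14 -0.29  0.13] total tool shift mm if no rot [-2.1  0.3  1.7]
{"x":-0.002,"z":0.002,"rx":-0.1,"ry":-0.3,"rz":0.1},
```

Emit:
jog_arm --series '[{"x": -0.002, "y": 0, "z": 0.002, "rx": 0, "ry": -0.3, "rz": 0}]'

```text
time: 26.92
tool_pos: [0.6291, 0.0333, 0.0447]
ee_rot: [-3.139, -0.001, 0.055]
wrist_force: [1.0, -1.0, -1.0]
width: 0.0398
```

Emit:
jog_arm --series '[{"x": 0, "y": 0, "z": 0, "rx": 0, "ry": 0, "rz": 0}, {"x": 0, "y": 0, "z": 0, "rx": 0, "ry": 0, "rz": 0}, {"x": 0, "y": 0, "z": 0, "rx": 0, "ry": 0, "rz": 0}, {"x": 0, "y": 0, "z": -0.003, "rx": 0, "ry": 0, "rz": 0}, {"x": 0, "y": 0, "z": -0.025, "rx": 0, "ry": 0, "rz": 0}, {"x": 0, "y": 0, "z": -0.035, "rx": 0, "ry": 0, "rz": 0}, {"x": 0, "y": -0.01, "z": -0.035, "rx": 0, "ry": 0, "rz": 0}]' --claw 0.75

```text
time: 27.5
tool_pos: [0.6229, 0.042, 0.1362]
ee_rot: [-3.139, 0.018, 0.054]
wrist_force: [0.3, -0.1, 0.0]
width: 0.0703
```

Run:
```python
from h import *
for i in range(3):W=snap("wrist","w26")
st(); go(.582,.375,.16,1.57,n=14)
```

```text
t 27.65 pos [0.6265 0.0438 0.1412] rpy [-3.139  0.005  0.057] F [ 0.1 -0.7 -0.5] w 0.0705
n 14 world D [-0.0445  0.3312  0.0188] rotvec tool deg [ -0.37   0.11 -86.71] total tool shift mm if no rot [ -25.8 -333.2  -17.6]
{"x":-0.002,"y":-0.024,"z":-0.001,"rz":-6.2},{"x":0.001,"y":-0.024,"z":-0.001,"rz":-6.2},{"x":0.003,"y":-0.024,"z":-0.001,"rz":-6.2},{"x":0.006,"y":-0.023,"z":-0.001,"rz":-6.2},{"x":0.008,"y":-0.022,"z":-0.001,"rz":-6.2},{"x":0.011,"y":-0.021,"z":-0.001,"rz":-6.2},{"x":0.013,"y":-0.02,"z":-0.001,"rz":-6.2},{"x":0.015,"y":-0.019,"z":-0.001,"rz":-6.2},{"x":0.017,"y":-0.017,"z":-0.001,"rz":-6.2},{"x":0.019,"y":-0.015,"z":-0.001,"rz":-6.2},{"x":0.02,"y":-0.013,"z":-0.001,"rz":-6.2},{"x":0.021,"y":-0.011,"z":-0.001,"rz":-6.2},{"x":0.022,"y":-0.008,"z":-0.001,"rz":-6.2},{"x":0.023,"y":-0.006,"z":-0.001,"rz":-6.2},
```

View pics/w26.png

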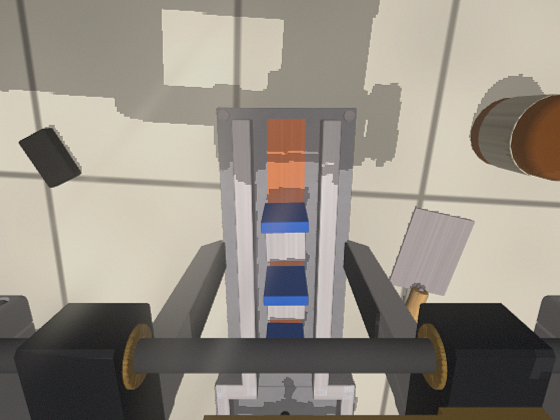

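Three coupons now stand in a row between the jaws. Next is R1.

Emit:
jog_arm --series '[{"x": -0.002, "y": -0.024, "z": -0.003, "rx": 0, "ry": 0, "rz": -6.2}, {"x": 0.001, "y": -0.024, "z": -0.003, "rx": 0, "ry": 0, "rz": -6.2}, {"x": 0.003, "y": -0.024, "z": -0.003, "rx": 0, "ry": 0, "rz": -6.2}, {"x": 0.006, "y": -0.023, "z": -0.003, "rx": 0, "ry": 0, "rz": -6.2}, {"x": 0.008, "y": -0.022, "z": -0.003, "rx": 0, "ry": 0, "rz": -6.2}, {"x": 0.011, "y": -0.021, "z": -0.003, "rx": 0, "ry": 0, "rz": -6.2}, {"x": 0.013, "y": -0.02, "z": -0.003, "rx": 0, "ry": 0, "rz": -6.2}, {"x": 0.015, "y": -0.019, "z": -0.003, "rx": 0, "ry": 0, "rz": -6.2}, {"x": 0.017, "y": -0.017, "z": -0.003, "rx": 0, "ry": 0, "rz": -6.2}, {"x": 0.019, "y": -0.015, "z": -0.003, "rx": 0, "ry": 0, "rz": -6.2}, {"x": 0.02, "y": -0.013, "z": -0.003, "rx": 0, "ry": 0, "rz": -6.2}, {"x": 0.021, "y": -0.011, "z": -0.003, "rx": 0, "ry": 0, "rz": -6.2}]'

```text
time: 28.65
tool_pos: [0.5739, 0.3291, 0.158]
ee_rot: [-3.111, 0.014, 1.407]
wrist_force: [-0.1, 0.9, -0.8]
width: 0.0708
```

```bash
python3 m5.py .5837 .3776 .064 .034 1; python3 -c "
from h import *
go(.588,.378,.11,1.634)"
```

```text
t 28.85 pos [0.5742 0.3282 0.1583] rpy [-3.112  0.015  1.401] F [-0.2  0.3  0.4] w 0.0708
[0.5835 0.3766 0.0883] 0.069
grasp 0.5884330886848338 0.37700157545066837 1.6591330075344368
n 4 world D [ 0.0142  0.0488 -0.1243] rotvec tool deg [ -1.78   0.62 -14.82] total tool shift mm if no rot [ 52.3   9.4 123.3]
{"x":0.013,"y":0.002,"z":0.031,"rx":-0.4,"ry":0.2,"rz":-3.7},{"x":0.013,"y":0.003,"z":0.031,"rx":-0.4,"ry":0.2,"rz":-3.7},{"x":0.013,"y":0.004,"z":0.031,"rx":-0.4,"ry":0.2,"rz":-3.7},{"x":0.012,"y":0.004,"z":0.031,"rx":-0.4,"ry":0.2,"rz":-3.7},
n 2 world D [ 0.0138  0.0498 -0.0483] rotvec tool deg [ -1.77   0.64 -13.38] total tool shift mm if no rot [52.1  6.5 47.4]
{"x":0.026,"y":0.003,"z":0.024,"rx":-0.9,"ry":0.3,"rz":-6.7},{"x":0.025,"y":0.006,"z":0.024,"rx":-0.9,"ry":0.3,"rz":-6.7},
```

View pics/ov11.png

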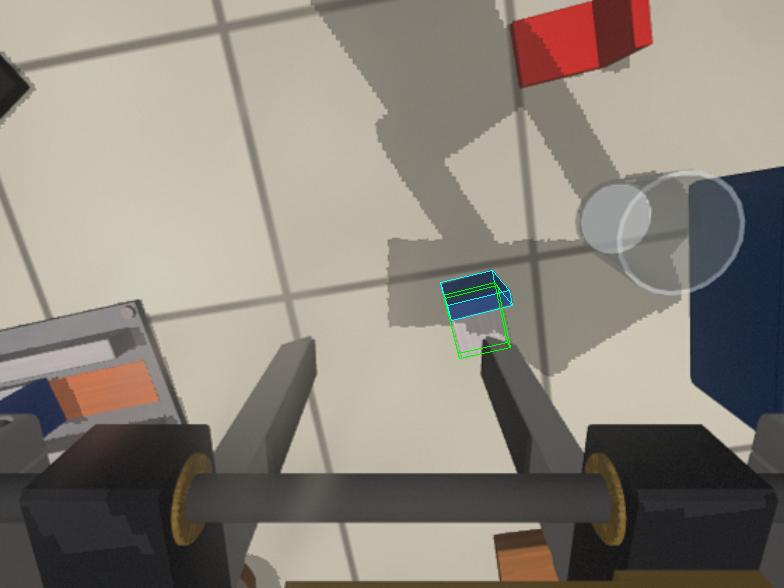

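Emit:
jog_arm --series '[{"x": 0.015, "y": 0.002, "z": 0.01, "rx": -0.5, "ry": 0.2, "rz": -4}, {"x": 0.015, "y": 0.003, "z": 0.012, "rx": -0.5, "ry": 0.2, "rz": -4}, {"x": 0.012, "y": 0.003, "z": 0.012, "rx": -0.4, "ry": 0.1, "rz": -4}, {"x": 0.008, "y": 0.003, "z": 0.012, "rx": -0.4, "ry": 0.1, "rz": -2.5}]'

```text
time: 29.18
tool_pos: [0.5932, 0.3709, 0.1123]
ee_rot: [3.135, 0.002, 1.65]
wrist_force: [0.0, 0.8, 0.6]
width: 0.0703
```

```bash
python3 m5.py .5837 .3776 .08 .034 1
```

```text
t 29.38 pos [0.5925 0.3703 0.1126] rpy [3.137e+00 3.000e-03 1.646e+00] F [-1.3  0.8 -0. ] w 0.0705
[0.5832 0.3771 0.0851] 0.321
grasp 0.5882113595560968 0.3774970299055313 1.6559404531252722
n 2 world D [-0.0043  0.0072 -0.0786] rotvec tool deg [ 0.29  0.19 -0.55] total tool shift mm if no rot [ 7.7 -4.1 78.6]
{"x":0.004,"y":-0.002,"z":0.039,"rx":0.1,"ry":0.1,"rz":-0.3},{"x":0.004,"y":-0.002,"z":0.039,"rx":0.1,"ry":0.1,"rz":-0.3},
```

View pics/ov11.png

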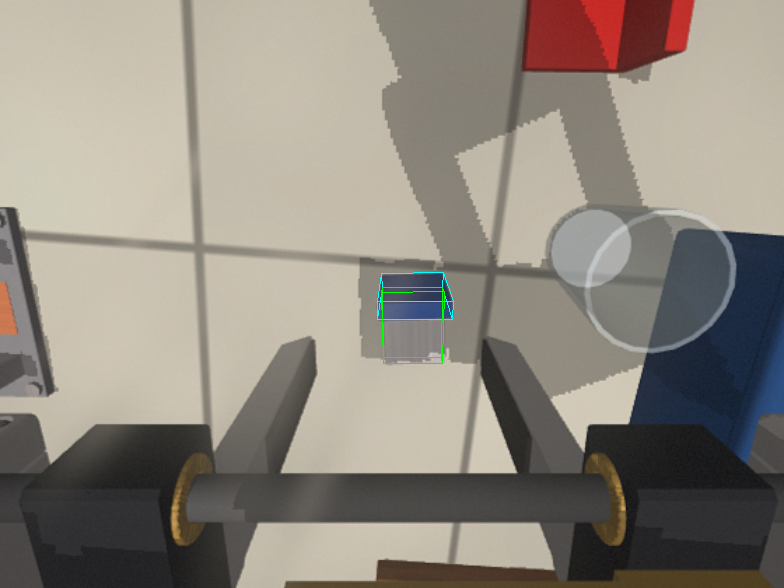

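Emit:
jog_arm --series '[{"x": 0.004, "y": -0.002, "z": 0.02, "rx": 0, "ry": 0.1, "rz": -0.3}, {"x": 0.003, "y": -0.002, "z": 0.02, "rx": 0.1, "ry": 0, "rz": -0.2}, {"x": 0.001, "y": -0.002, "z": 0.018, "rx": 0.2, "ry": 0, "rz": -0.2}, {"x": 0, "y": -0.002, "z": 0.012, "rx": 0.3, "ry": 0, "rz": 0}]'

```text
time: 29.72
tool_pos: [0.5911, 0.3752, 0.052]
ee_rot: [3.13, -0.004, 1.647]
wrist_force: [0.1, 0.9, -1.7]
width: 0.0707
```

Run:
```python
from h import *
for i in range(3):W=snap("wrist","w27")
st(); go(.5882,.3775,.034,1.656)
```

```text
t 29.87 pos [0.5909 0.3753 0.0521] rpy [ 3.131 -0.004  1.648] F [ 0.2 -0.1  0.3] w 0.0705
n 1 world D [-0.0027  0.0022 -0.0181] rotvec tool deg [ 0.59 -0.2  -0.47] total tool shift mm if no rot [ 2.3 -2.7 18.1]
{"x":0.002,"y":-0.003,"z":0.018,"rx":0.6,"ry":-0.2,"rz":-0.5},
```

View pics/w27.png

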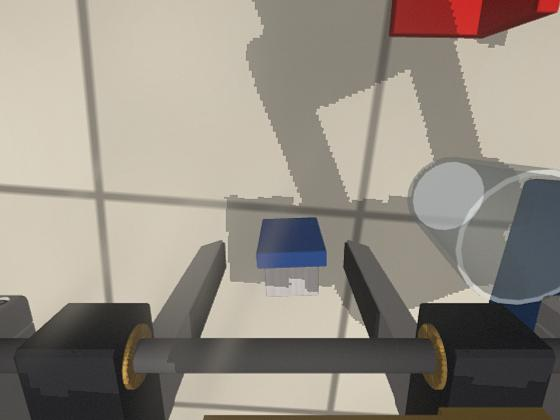

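Emit:
jog_arm --series '[{"x": 0.002, "y": -0.002, "z": 0.008, "rx": 0.3, "ry": -0.1, "rz": -0.3}, {"x": 0.001, "y": -0.002, "z": 0.008, "rx": 0.3, "ry": -0.1, "rz": -0.2}, {"x": 0, "y": -0.001, "z": 0.004, "rx": 0.2, "ry": 0, "rz": 0}]'

```text
time: 30.12
tool_pos: [0.589, 0.3788, 0.0369]
ee_rot: [3.137, -0.004, 1.655]
wrist_force: [0.4, 0.2, 0.2]
width: 0.0703
```

Run:
```python
from h import *
for i in range(3):W=snap("wrist","w27")
st(); go(.5882,.3775,.034,1.656)
```

```text
t 30.27 pos [0.5888 0.3785 0.0367] rpy [ 3.138e+00 -3.000e-03  1.655e+00] F [-0.8  0.3 -0.3] w 0.0706
n 1 world D [-0.0006 -0.001  -0.0027] rotvec tool deg [ 0.21 -0.17 -0.05] total tool shift mm if no rot [-1.  -0.7  2.7]
{"x":-0.001,"y":-0.001,"z":0.003,"rx":0.2,"ry":-0.2,"rz":-0.1},
```

Emit:
jog_arm --series '[{"x": -0.001, "y": -0.001, "z": 0.003, "rx": 0.2, "ry": -0.1, "rz": 0}, {"x": 0, "y": 0, "z": 0, "rx": 0, "ry": 0, "rz": 0}, {"x": 0, "y": 0, "z": 0, "rx": 0, "ry": 0, "rz": 0}, {"x": 0, "y": 0, "z": 0, "rx": 0, "ry": 0, "rz": 0}, {"x": 0, "y": 0, "z": 0, "rx": 0, "ry": 0, "rz": 0}, {"x": 0, "y": 0, "z": 0, "rx": 0, "ry": 0, "rz": 0}, {"x": 0, "y": 0, "z": 0, "rx": 0, "ry": 0, "rz": 0}, {"x": 0, "y": 0, "z": 0, "rx": 0, "ry": 0, "rz": 0}]' --claw 0

```text
time: 30.93
tool_pos: [0.5885, 0.378, 0.0348]
ee_rot: [3.14, -0.002, 1.655]
wrist_force: [0.0, -0.9, 0.1]
width: 0.0395
```

Emit:
jog_arm --series '[{"x": 0, "y": 0, "z": -0.015, "rx": 0, "ry": 0, "rz": 0}, {"x": 0, "y": 0, "z": -0.03, "rx": 0, "ry": 0, "rz": 0}, {"x": 0, "y": 0, "z": -0.03, "rx": 0, "ry": 0, "rz": 0}]'

```text
time: 31.18
tool_pos: [0.5828, 0.3747, 0.0998]
ee_rot: [-3.123, 0.007, 1.655]
wrist_force: [0.9, 0.6, -0.8]
width: 0.0397
```

Run:
```python
from h import *
for i in range(2):W=snap("wrist","w28")
m=np.array([.6315,-.026]);n=np.array([-.053,.9986]);t=m+.127*n;print(t)
st();go(t[0],t[1]+.02,.11,.053,n=15)
```

```text
[0.624769  0.1008222]
t 31.28 pos [0.5867 0.3769 0.107 ] rpy [-3.137e+00  1.000e-03  1.655e+00] F [ 0.4 -0.1 -1. ] w 0.0396
n 15 world D [ 0.038 -0.256  0.003] rotvec tool deg [-0.16  0.23 91.8 ] total tool shift mm if no rot [-258.3   16.3   -2.8]
{"x":-0.017,"y":0.001,"rz":6.1},{"x":-0.017,"y":0.003,"rz":6.1},{"x":-0.017,"y":0.005,"rz":6.1},{"x":-0.016,"y":0.006,"rz":6.1},{"x":-0.015,"y":0.008,"rz":6.1},{"x":-0.014,"y":0.01,"rz":6.1},{"x":-0.013,"y":0.011,"rz":6.1},{"x":-0.012,"y":0.013,"rz":6.1},{"x":-0.01,"y":0.014,"rz":6.1},{"x":-0.009,"y":0.015,"rz":6.1},{"x":-0.007,"y":0.016,"rz":6.1},{"x":-0.006,"y":0.016,"rz":6.1},{"x":-0.004,"y":0.017,"rz":6.1},{"x":-0.002,"y":0.017,"rz":6.1},{"y":0.017,"rz":6.1},
```

View pics/w28.png

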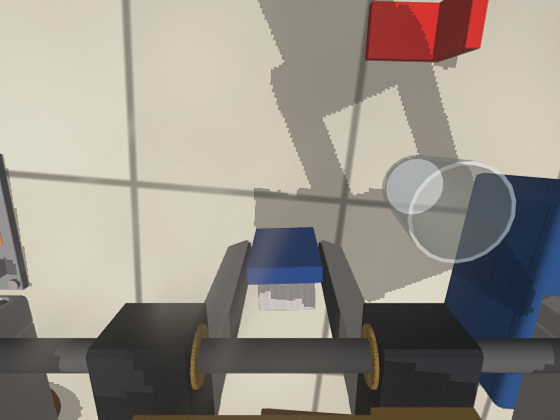

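Emit:
jog_arm --series '[{"x": -0.017, "y": 0.001, "z": -0.001, "rx": 0, "ry": 0, "rz": 6.1}, {"x": -0.017, "y": 0.003, "z": -0.001, "rx": 0, "ry": 0, "rz": 6.1}, {"x": -0.017, "y": 0.005, "z": -0.001, "rx": 0, "ry": 0, "rz": 6.1}, {"x": -0.016, "y": 0.006, "z": -0.001, "rx": 0, "ry": 0, "rz": 6.1}, {"x": -0.015, "y": 0.008, "z": -0.001, "rx": 0, "ry": 0, "rz": 6.1}, {"x": -0.014, "y": 0.01, "z": -0.001, "rx": 0, "ry": 0, "rz": 6.1}, {"x": -0.013, "y": 0.011, "z": -0.001, "rx": 0, "ry": 0, "rz": 6.1}, {"x": -0.012, "y": 0.013, "z": -0.001, "rx": 0, "ry": 0, "rz": 6.1}, {"x": -0.01, "y": 0.014, "z": -0.001, "rx": 0, "ry": 0, "rz": 6.1}, {"x": -0.009, "y": 0.014, "z": -0.001, "rx": 0, "ry": 0, "rz": 6.1}, {"x": -0.007, "y": 0.013, "z": -0.001, "rx": 0, "ry": 0, "rz": 6.1}]'

```text
time: 32.2
tool_pos: [0.6046, 0.1863, 0.0995]
ee_rot: [-3.137, 0.021, 0.435]
wrist_force: [-0.4, -0.2, -1.5]
width: 0.04
```

Run:
```python
from h import *
for i in range(2):W=snap("wrist","w29")
st();go(.6248,.1008,.085,.053)
```

```text
t 32.30 pos [0.6047 0.1852 0.0995] rpy [-3.137  0.022  0.438] F [-0.  -0.4 -1.9] w 0.0395
n 4 world D [ 0.0201 -0.0844 -0.0145] rotvec tool deg [-1.000e-02  1.270e+00  2.204e+01] total tool shift mm if no rot [-17.3  85.1  14.5]
{"x":-0.004,"y":0.021,"z":0.004,"ry":0.3,"rz":5.5},{"x":-0.002,"y":0.022,"z":0.004,"ry":0.3,"rz":5.5},{"y":0.022,"z":0.004,"ry":0.3,"rz":5.5},{"x":0.002,"y":0.022,"z":0.004,"ry":0.3,"rz":5.5},
```

View pics/w29.png

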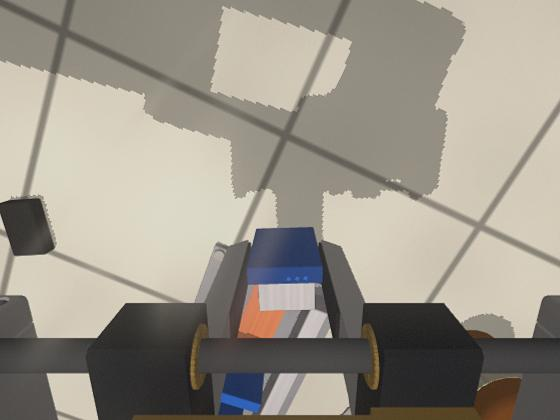

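Emit:
jog_arm --series '[{"x": -0.004, "y": 0.015, "z": 0, "rx": 0, "ry": 0.3, "rz": 5.5}, {"x": -0.002, "y": 0.016, "z": 0, "rx": 0, "ry": 0.3, "rz": 5.5}, {"x": 0, "y": 0.016, "z": 0, "rx": 0, "ry": 0.3, "rz": 5.5}, {"x": 0.002, "y": 0.015, "z": 0.002, "rx": 0, "ry": 0.3, "rz": 4}]'

```text
time: 32.63
tool_pos: [0.6174, 0.1287, 0.093]
ee_rot: [-3.137, 0.004, 0.083]
wrist_force: [0.5, -0.1, -1.1]
width: 0.0397
```

Run:
```python
from h import *
for i in range(3):W=snap("wrist","w29")
st();go(.6248,.1008,.075,.053)
```

```text
t 32.78 pos [0.6169 0.1285 0.0925] rpy [-3.136  0.006  0.086] F [ 0.6 -0.2 -1.2] w 0.0401
n 1 world D [ 0.0079 -0.0277 -0.0175] rotvec tool deg [-0.29  0.35  1.91] total tool shift mm if no rot [ 5.6 28.3 17.4]
{"x":0.006,"y":0.028,"z":0.017,"rx":-0.3,"ry":0.4,"rz":1.9},
```

Emit:
jog_arm --series '[{"x": 0.003, "y": 0.008, "z": 0.008, "rx": -0.1, "ry": 0.2, "rz": 0.8}, {"x": 0.002, "y": 0.009, "z": 0.01, "rx": -0.1, "ry": 0.2, "rz": 0.8}, {"x": 0.001, "y": 0.006, "z": 0.01, "rx": -0.1, "ry": 0.1, "rz": 0.4}]'

```text
time: 33.03
tool_pos: [0.6264, 0.1097, 0.0649]
ee_rot: [-3.14, -0.009, 0.06]
wrist_force: [0.9, -0.0, -1.0]
width: 0.0394
```

Run:
```python
from h import *
for i in range(3):W=snap("wrist","w29")
st();go(.6248,.1008,.05,.053)
```

```text
t 33.18 pos [0.6247 0.1094 0.0633] rpy [-3.139 -0.004  0.059] F [ 0.1 -0.3 -1.3] w 0.0396
n 1 world D [ 0.0001 -0.0086 -0.0133] rotvec tool deg [-0.13 -0.2   0.35] total tool shift mm if no rot [-0.5  8.7 13.3]
{"y":0.009,"z":0.013,"rx":-0.1,"ry":-0.2,"rz":0.4},
```

View pics/w29.png

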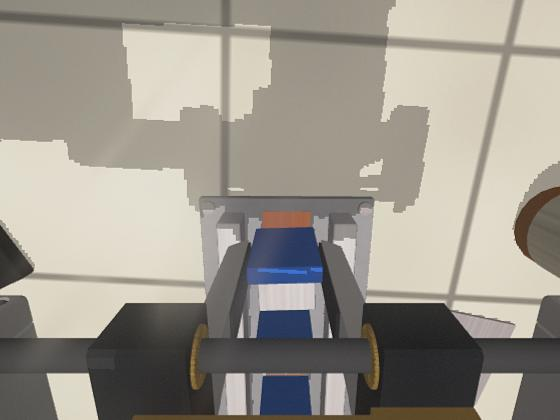

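Emit:
jog_arm --series '[{"x": 0, "y": 0.005, "z": 0.007, "rx": 0, "ry": -0.1, "rz": 0.3}, {"x": 0, "y": 0.004, "z": 0.007, "rx": 0, "ry": -0.1, "rz": 0.1}]'

```text
time: 33.35
tool_pos: [0.6265, 0.1014, 0.0504]
ee_rot: [-3.138, -0.004, 0.054]
wrist_force: [-0.5, 0.2, -1.8]
width: 0.0394
```

Run:
```python
from h import *
for i in range(3):W=snap("wrist","w29")
st();go(.6248,.1008,.0435,.053)
```

```text
t 33.50 pos [0.626  0.1012 0.05  ] rpy [-3.138e+00 -2.000e-03  5.300e-02] F [ 0.1  0.2 -1.2] w 0.0399
n 1 world D [-0.0012 -0.0004 -0.0065] rotvec tool deg [-0.19 -0.11  0.  ] total tool shift mm if no rot [-1.2  0.3  6.5]
{"x":-0.001,"z":0.006,"rx":-0.2,"ry":-0.1},
```

Emit:
jog_arm --series '[{"x": -0.001, "y": 0, "z": 0.004, "rx": -0.1, "ry": -0.1, "rz": 0}, {"x": -0.001, "y": 0, "z": 0.003, "rx": -0.1, "ry": -0.1, "rz": 0}]'

```text
time: 33.67
tool_pos: [0.625, 0.1012, 0.044]
ee_rot: [3.142, -0.001, 0.053]
wrist_force: [-0.3, -0.8, -1.2]
width: 0.0398
```

Run:
```python
from h import *
for i in range(3):W=snap("wrist","w29")
st();go(.6248,.1008,.0433,.053)
```

```text
t 33.82 pos [0.6248 0.1013 0.044 ] rpy [-3.142e+00 -1.000e-03  5.300e-02] F [ 0.2  0.3 -1. ] w 0.0401
n 1 world D [-0.     -0.0005 -0.0007] rotvec tool deg [-0.   -0.05  0.01] total tool shift mm if no rot [-0.1  0.5  0.7]
{"y":0.001,"z":0.001},
```

Emit:
jog_arm --series '[{"x": 0, "y": 0, "z": 0.001, "rx": 0, "ry": 0, "rz": 0}]'

```text
time: 33.9
tool_pos: [0.6251, 0.1014, 0.0434]
ee_rot: [-3.142, -0.002, 0.053]
wrist_force: [0.5, -0.9, -0.6]
width: 0.0398
```

Emit:
jog_arm --series '[{"x": 0, "y": 0, "z": 0, "rx": 0, "ry": 0, "rz": 0}, {"x": 0, "y": 0, "z": 0, "rx": 0, "ry": 0, "rz": 0}, {"x": 0, "y": 0, "z": 0, "rx": 0, "ry": 0, "rz": 0}, {"x": 0, "y": 0, "z": -0.003, "rx": 0, "ry": 0, "rz": 0}, {"x": 0, "y": 0, "z": -0.025, "rx": 0, "ry": 0, "rz": 0}, {"x": 0, "y": 0, "z": -0.035, "rx": 0, "ry": 0, "rz": 0}, {"x": 0, "y": -0.01, "z": -0.035, "rx": 0, "ry": 0, "rz": 0}, {"x": -0.02, "y": 0, "z": -0.035, "rx": 0, "ry": 0, "rz": 0}, {"x": -0.035, "y": 0, "z": -0.02, "rx": 0, "ry": 0, "rz": 0}, {"x": -0.035, "y": 0, "z": -0.01, "rx": 0, "ry": 0, "rz": 0}]' --claw 0.75

```text
time: 34.73
tool_pos: [0.5347, 0.1065, 0.2096]
ee_rot: [3.141, 0.005, 0.052]
wrist_force: [1.3, -0.0, 1.1]
width: 0.0704
```

Run:
```python
from h import *
for i in range(2):W=snap("wrist","w30")
st();T=snap("top");S=snap("scene")
cv2.imwrite("pics/c30.png",np.vstack([cv2.resize(T["img"][120:220,230:420,::-1],(760,400)),]))
cv2.imwrite("pics/d30.png",cv2.resize(S["img"][215:375,185:365,::-1],None,fx=3.6,fy=3.6))
```

```text
t 34.83 pos [0.5325 0.1067 0.2115] rpy [-3.142e+00  3.000e-03  5.300e-02] F [ 0.8 -0.1  0.8] w 0.0703
```

View pics/c30.png

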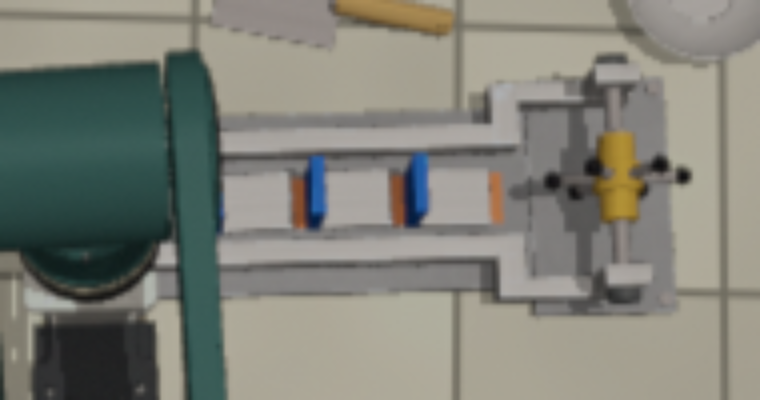

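View pics/d30.png

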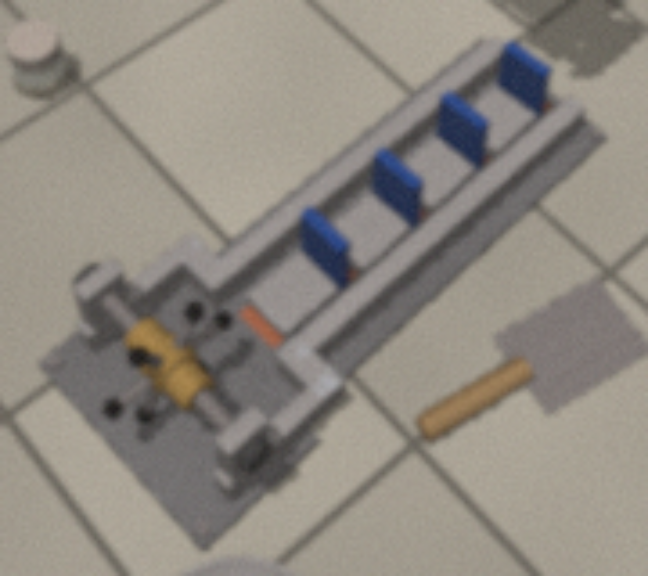

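Run:
```python
from h import *
go(.641,-.19,.17,.053,n=10)
```

```text
n 10 world D [ 0.1068 -0.2964 -0.0372] rotvec tool deg [ 0.02  0.43 -0.05] total tool shift mm if no rot [ 91.5 301.5  36.6]
{"x":0.009,"y":0.03,"z":0.004},{"x":0.009,"y":0.03,"z":0.004},{"x":0.009,"y":0.03,"z":0.004},{"x":0.009,"y":0.03,"z":0.004},{"x":0.009,"y":0.03,"z":0.004},{"x":0.009,"y":0.03,"z":0.004},{"x":0.009,"y":0.03,"z":0.004},{"x":0.009,"y":0.03,"z":0.004},{"x":0.009,"y":0.03,"z":0.004},{"x":0.009,"y":0.03,"z":0.004},
```

Emit:
jog_arm --series '[{"x": 0.009, "y": 0.03, "z": 0.003, "rx": 0, "ry": 0, "rz": 0}, {"x": 0.009, "y": 0.03, "z": 0.003, "rx": 0, "ry": 0, "rz": 0}, {"x": 0.009, "y": 0.03, "z": 0.003, "rx": 0, "ry": 0, "rz": 0}, {"x": 0.009, "y": 0.03, "z": 0.003, "rx": 0, "ry": 0, "rz": 0}, {"x": 0.009, "y": 0.03, "z": 0.003, "rx": 0, "ry": 0, "rz": 0}, {"x": 0.009, "y": 0.03, "z": 0.003, "rx": 0, "ry": 0, "rz": 0}, {"x": 0.009, "y": 0.03, "z": 0.003, "rx": 0, "ry": 0, "rz": 0}, {"x": 0.009, "y": 0.03, "z": 0.003, "rx": 0, "ry": 0, "rz": 0}, {"x": 0.009, "y": 0.03, "z": 0.003, "rx": 0, "ry": 0, "rz": 0}, {"x": 0.006, "y": 0.02, "z": 0.003, "rx": 0, "ry": 0, "rz": 0}]' --claw 0

```text
time: 35.77
tool_pos: [0.6463, -0.1883, 0.1543]
ee_rot: [-3.133, 0.027, 0.061]
wrist_force: [-0.8, 0.4, 0.3]
width: 0.0071
```

```bash
cat > sl.py <<'E'
from h import *
import sys
for i in range(3):W=snap("wrist",sys.argv[1])
st()
m=np.array([.6315,-.026]);e=np.array([.9986,.053]);n=np.array([-.053,.9986]);c=m-.21*n
print("sleeve c",c)
im=W["img"][:,:,::-1].copy()
def L(lx,ly,z): 
    p=c+lx*e+ly*n; return proj(W,[[p[0],p[1],z]])[0]
for lx in(-.03,.03): 
    q=L(lx,0,.062);cv2.circle(im,(int(q[0]),int(q[1])),3,(255,0,255),1)
for a in range(0,360,15):
    q=L(0,.046*np.sin(np.radians(a)),.062+.046*np.cos(np.radians(a)))
    cv2.circle(im,(int(q[0]),int(q[1])),1,(0,255,0) if a<180 else (255,255,0),-1)
cv2.imwrite("pics/%s.png"%sys.argv[1],im)
E
python3 sl.py w31
```

```text
t 35.92 pos [ 0.6453 -0.1866  0.1535] rpy [-3.131  0.029  0.06 ] F [-0.  -0.4  0.7] w 0.0003
sleeve c [ 0.64263  -0.235706]
```

View pics/w31.png

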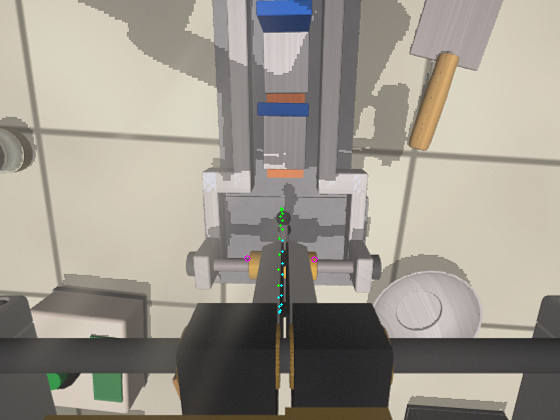

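Emit:
jog_arm --series '[{"x": -0.003, "y": -0.02, "z": 0, "rx": -0.3, "ry": 0.7, "rz": 0.2}, {"x": 0, "y": -0.03, "z": 0, "rx": -0.3, "ry": 0.6, "rz": 0.2}, {"x": 0, "y": -0.02, "z": 0, "rx": 0, "ry": 0.3, "rz": 0}]'

```text
time: 36.17
tool_pos: [0.639, -0.1182, 0.1492]
ee_rot: [-3.14, 0.005, 0.046]
wrist_force: [0.9, -0.1, 0.1]
width: 0.0004
```

```bash
sed -i 's/c=m-.21\*n/c=m-.21*n if len(sys.argv)<4 else np.array([float(sys.argv[2]),float(sys.argv[3])])/' sl.py; python3 sl.py w32 .6440 -.2405
python3 -c "
import cv2
cv2.imwrite('pics/w32c.png',cv2.resize(cv2.imread('pics/w32.png')[190:340,180:390],None,fx=3.5,fy=3.5))"
```

```text
t 36.32 pos [ 0.6391 -0.1184  0.1498] rpy [-3.142  0.005  0.049] F [ 0.2 -0.7 -0.2] w 0.0003
sleeve c [ 0.644  -0.2405]
```

View pics/w32c.png

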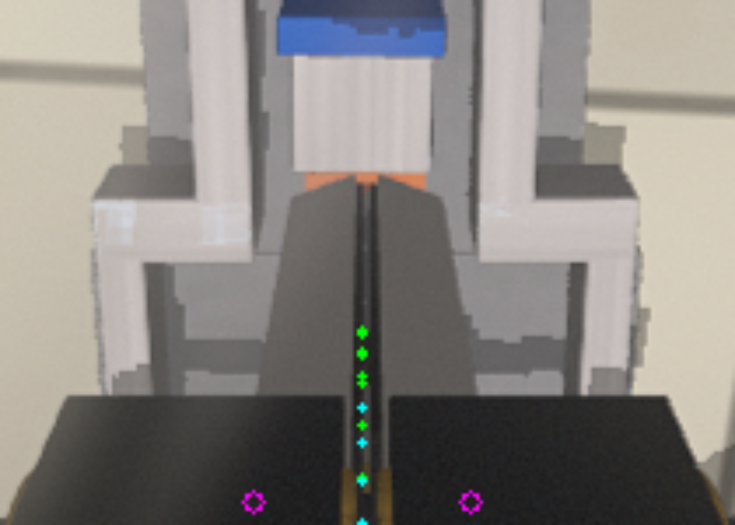

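```bash
cat > th.py <<'E'
from h import *
e=np.array([.9986,.053]);n=np.array([-.053,.9986])
def dark(img):
    g=cv2.GaussianBlur(cv2.resize(img.max(2),None,fx=4,fy=4,interpolation=cv2.INTER_CUBIC),(0,0),4).astype(float); return g
def knobs(c,th):
    out=[]
    for k in range(6):
        a=th+k*np.pi/3   # angle from up towards -y(local)
        if np.cos(a)>-.3: out.append([*(c-.045*np.sin(a)*n),.062+.045*np.cos(a)])
    return np.array(out)
def score(shots,c,th):
    t=0;N=0
    for s,g in shots:
        q=(proj(s,knobs(c,th))+.5)*4
        v=cv2.remap(g.astype(np.float32),q[:,0].astype(np.float32).reshape(-1,1),q[:,1].astype(np.float32).reshape(-1,1),cv2.INTER_LINEAR)
        t+=v.sum();N+=len(q)
    return t/N
def search(shots,c0,dr=.008,st=.002):
    best=[]
    for dx in np.arange(-.004,.0041,.002):
        for dy in np.arange(-dr,dr+1e-6,st):
            for th in np.radians(np.arange(0,60,2)):
                c=c0+np.array([dx,dy]);best.append((score(shots,c,th),dx,dy,np.degrees(th)))
    best.sort();return best
if __name__=="__main__":
    S=snap("scene");T=snap("top");
    a=cv2.imread("pics/scene0.png")[:,:,::-1];b=cv2.imread("pics/top0.png")[:,:,::-1]
    c0=np.array([.6435,-.2385])
    for nm,sh in (("both",[(S,dark(a)),(T,dark(b))]),("scene",[(S,dark(a))]),("top",[(T,dark(b))])):
        r=search(sh,c0);print(nm,[tuple(np.round(x,3)) for x in r[:6]])
    im=cv2.resize(a[:,:,::-1],None,fx=5,fy=5); r=search([(S,dark(a)),(T,dark(b))],c0)[0]
    for P in proj(S,knobs(c0+np.array(r[1:3]),np.radians(r[3]))): cv2.circle(im,(int((P[0]+.5)*5),int((P[1]+.5)*5)),5,(0,255,0),1)
    im2=cv2.resize(b[:,:,::-1],None,fx=5,fy=5)
    for P in proj(T,knobs(c0+np.array(r[1:3]),np.radians(r[3]))): cv2.circle(im2,(int((P[0]+.5)*5),int((P[1]+.5)*5)),5,(0,255,0),1)
    cv2.imwrite("pics/th.png",np.hstack([im[275*5:365*5,190*5:270*5],im2[130*5:220*5,345*5:420*5]]))
E
python3 th.py
```

```text
both [(np.float64(39.163), np.float64(0.0), np.float64(-0.002), np.float64(26.0)), (np.float64(39.361), np.float64(0.0), np.float64(-0.002), np.float64(28.0)), (np.float64(40.75), np.float64(-0.002), np.float64(-0.002), np.float64(26.0)), (np.float64(40.972), np.float64(-0.002), np.float64(-0.002), np.float64(28.0)), (np.float64(41.691), np.float64(0.0), np.float64(-0.002), np.float64(24.0)), (np.float64(42.68), np.float64(0.0), np.float64(-0.002), np.float64(30.0))]
scene [(np.float64(41.262), np.float64(0.0), np.float64(-0.002), np.float64(28.0)), (np.float64(42.164), np.float64(0.0), np.float64(-0.002), np.float64(26.0)), (np.float64(42.584), np.float64(0.0), np.float64(-0.004), np.float64(26.0)), (np.float64(43.017), np.float64(0.0), np.float64(-0.004), np.float64(24.0)), (np.float64(43.461), np.float64(0.0), np.float64(-0.002), np.float64(30.0)), (np.float64(44.572), np.float64(0.0), np.float64(-0.004), np.float64(28.0))]
top [(np.float64(34.731), np.float64(-0.002), np.float64(-0.002), np.float64(26.0)), (np.float64(35.741), np.float64(-0.002), np.float64(-0.002), np.float64(24.0)), (np.float64(36.162), np.float64(0.0), np.float64(-0.002), np.float64(26.0)), (np.float64(36.468), np.float64(-0.002), np.float64(-0.002), np.float64(28.0)), (np.float64(37.346), np.float64(-0.002), np.float64(0.0), np.float64(28.0)), (np.float64(37.461), np.float64(0.0), np.float64(-0.002), np.float64(28.0))]
```

View pics/th.png

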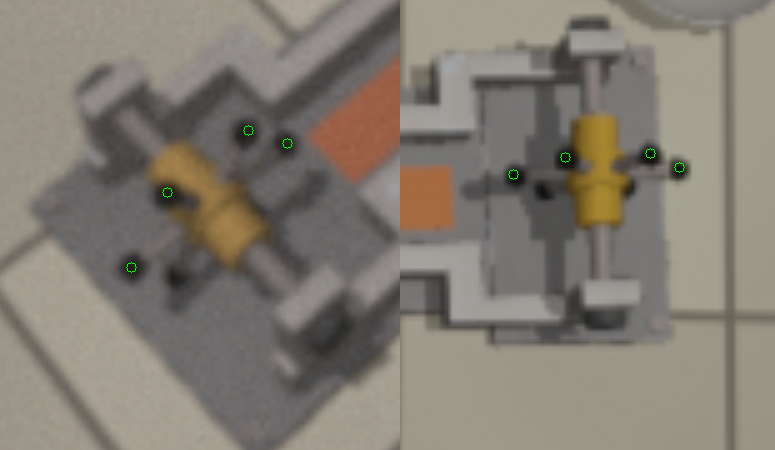

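```bash
cat > g.py <<'E'
from h import *
import sys
c=np.array([.643,-.2405]);e=np.array([.9986,.053]);n=np.array([-.053,.9986])
for i in range(2): snap("top")
o=st(); d=o["tool_pos"][:2]-c; print("local lx %.1f ly %.1f z %.1f mm"%(1e3*d@e,1e3*d@n,1e3*o["tool_pos"][2]))
if len(sys.argv)>2:
    l,z=float(sys.argv[1])/1e3,float(sys.argv[2])/1e3; p=c+l*n; go(p[0],p[1],z,.053,step=.025)
E
python3 g.py 52 90
```

```text
t 36.52 pos [ 0.6394 -0.1214  0.1501] rpy [3.141 0.004 0.045] F [0.2 0.7 0.1] w 0.0003
local lx 2.7 ly 119.1 z 150.1 mm
n 4 world D [ 0.0009 -0.0672 -0.0601] rotvec tool deg [ 0.04  0.22 -0.48] total tool shift mm if no rot [-1.9 67.1 60.2]
{"y":0.017,"z":0.015,"ry":0.1,"rz":-0.1},{"x":-0.001,"y":0.017,"z":0.015,"ry":0.1,"rz":-0.1},{"x":-0.001,"y":0.017,"z":0.015,"ry":0.1,"rz":-0.1},{"x":-0.001,"y":0.017,"z":0.015,"ry":0.1,"rz":-0.1},
```

Emit:
jog_arm --series '[{"x": -0.001, "y": 0.017, "z": 0.015, "rx": 0, "ry": 0.1, "rz": -0.1}, {"x": -0.001, "y": 0.017, "z": 0.015, "rx": 0, "ry": 0.1, "rz": -0.1}, {"x": 0, "y": 0.017, "z": 0.015, "rx": 0, "ry": 0.1, "rz": -0.1}, {"x": 0, "y": 0.012, "z": 0.012, "rx": 0, "ry": 0, "rz": -0.1}]'

```text
time: 36.85
tool_pos: [0.6442, -0.1877, 0.0972]
ee_rot: [3.138, -0.012, 0.053]
wrist_force: [-1.1, -0.7, -0.0]
width: 0.0007
```

```bash
python3 g.py 52 90;python3 -c "
from h import *
s=snap('scene');cv2.imwrite('pics/s33.png',cv2.resize(s['img'][215:375,185:365,::-1],None,fx=3.6,fy=3.6))"
```

```text
t 36.95 pos [ 0.6427 -0.1878  0.0949] rpy [ 3.14  -0.008  0.051] F [0.3 1.1 0.7] w 0.0004
local lx 2.5 ly 52.7 z 94.9 mm
n 1 world D [-0.0025 -0.0008 -0.0049] rotvec tool deg [ 0.11 -0.44 -0.11] total tool shift mm if no rot [-2.5  0.7  4.9]
{"x":-0.003,"y":0.001,"z":0.005,"rx":0.1,"ry":-0.4,"rz":-0.1},
```

View pics/s33.png

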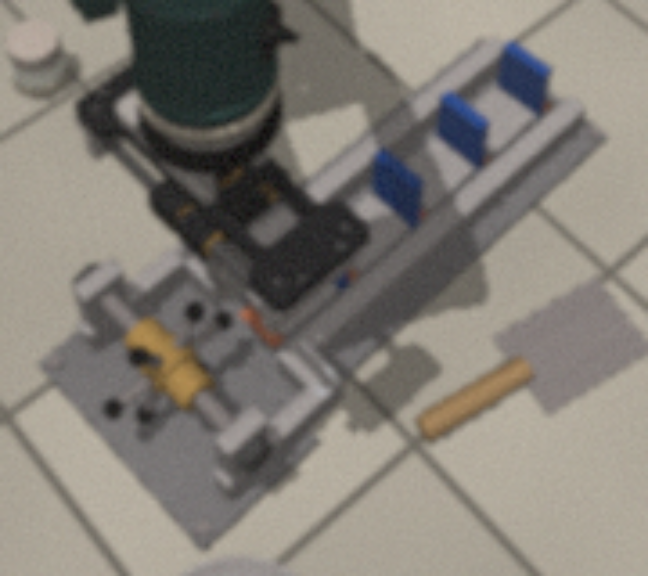

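Emit:
jog_arm --series '[{"x": -0.003, "y": 0.01, "z": 0.004, "rx": 0, "ry": -0.3, "rz": 0}, {"x": 0, "y": 0.01, "z": 0.001, "rx": 0, "ry": 0, "rz": 0}, {"x": 0, "y": 0.01, "z": 0, "rx": 0, "ry": 0, "rz": 0}, {"x": 0, "y": 0.01, "z": 0, "rx": 0, "ry": 0, "rz": 0}, {"x": 0, "y": 0.01, "z": 0, "rx": 0, "ry": 0, "rz": 0}, {"x": 0, "y": 0.01, "z": 0, "rx": 0, "ry": 0, "rz": 0}, {"x": 0, "y": 0.006, "z": 0, "rx": 0, "ry": 0, "rz": 0}]'

```text
time: 37.58
tool_pos: [0.6451, -0.2481, 0.0962]
ee_rot: [-3.131, -0.006, 0.06]
wrist_force: [-1.0, 3.4, -0.9]
width: 0.0005
```

```bash
python3 g.py -17 90;python3 -c "
from h import *
s=snap('scene');cv2.imwrite('pics/s34.png',cv2.resize(s['img'][215:375,185:365,::-1],None,fx=3.6,fy=3.6))"
```

```text
t 37.68 pos [ 0.6452 -0.2493  0.0963] rpy [-3.134 -0.006  0.059] F [-1.1  0.6  0. ] w 0.0003
local lx 1.7 ly -8.9 z 96.3 mm
n 1 world D [-0.0013 -0.0082 -0.0063] rotvec tool deg [-0.45 -0.36  0.33] total tool shift mm if no rot [-1.8  8.2  6.2]
{"x":-0.002,"y":0.008,"z":0.006,"rx":-0.5,"ry":-0.4,"rz":0.3},
```

View pics/s34.png

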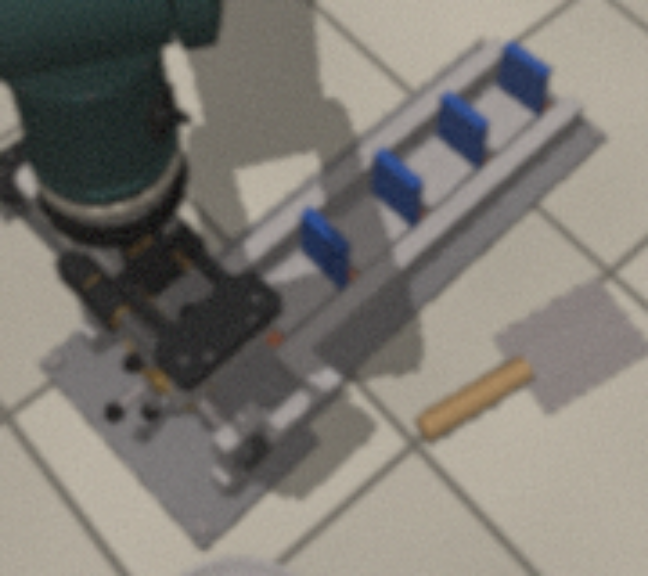

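Emit:
jog_arm --series '[{"x": -0.002, "y": 0.008, "z": 0.005, "rx": -0.3, "ry": -0.3, "rz": 0.3}, {"x": 0, "y": 0.007, "z": 0.003, "rx": 0, "ry": 0, "rz": 0}]'

```text
time: 37.9
tool_pos: [0.6458, -0.2629, 0.0897]
ee_rot: [-3.139, -0.005, 0.056]
wrist_force: [-0.4, 3.1, 0.6]
width: 0.0007
```

```bash
python3 g.py 55 130
```

```text
t 38.00 pos [ 0.6457 -0.2646  0.0895] rpy [-3.141 -0.005  0.054] F [-0.5 -0.   1.5] w 0.0004
local lx 1.4 ly -24.2 z 89.5 mm
n 4 world D [-0.0056  0.079   0.0405] rotvec tool deg [-0.05 -0.29  0.06] total tool shift mm if no rot [ -1.1 -79.2 -40.4]
{"y":-0.02,"z":-0.01,"ry":-0.1},{"y":-0.02,"z":-0.01,"ry":-0.1},{"y":-0.02,"z":-0.01,"ry":-0.1},{"y":-0.02,"z":-0.01,"ry":-0.1},
```

Emit:
jog_arm --series '[{"x": 0, "y": 0, "z": -0.022, "rx": 0, "ry": 0, "rz": 0}, {"x": 0, "y": 0, "z": -0.022, "rx": 0, "ry": 0, "rz": 0}, {"x": 0, "y": -0.02, "z": -0.004, "rx": 0, "ry": 0, "rz": 0}, {"x": 0, "y": -0.03, "z": 0, "rx": 0, "ry": 0, "rz": 0}, {"x": 0, "y": -0.025, "z": 0.005, "rx": 0, "ry": 0, "rz": 0}, {"x": 0, "y": 0, "z": 0.016, "rx": 0, "ry": 0, "rz": 0}, {"x": 0, "y": 0, "z": 0.016, "rx": 0, "ry": 0, "rz": 0}]'

```text
time: 38.58
tool_pos: [0.6457, -0.1976, 0.1075]
ee_rot: [3.124, -0.018, 0.047]
wrist_force: [-0.8, 0.0, -0.8]
width: 0.0003
```

```bash
python3 g.py 40 90;python3 -c "
from h import *
s=snap('scene');cv2.imwrite('pics/s35.png',cv2.resize(s['img'][215:375,185:365,::-1],None,fx=3.6,fy=3.6))
from th import *
c=np.array([.643,-.2405])
r=sorted((score([(s,dark(s['img']))],c,np.radians(t)),t) for t in range(0,60,2));print(r[:5])"
```

```text
t 38.68 pos [ 0.6435 -0.197   0.1038] rpy [ 3.128 -0.011  0.046] F [-0.1 -0.1  0.2] w 0.0006
local lx 2.8 ly 43.4 z 103.8 mm
n 1 world D [-0.0027 -0.0035 -0.0138] rotvec tool deg [ 0.8  -0.65 -0.38] total tool shift mm if no rot [-3.   3.2 13.8]
{"x":-0.003,"y":0.003,"z":0.014,"rx":0.8,"ry":-0.7,"rz":-0.4},
[(np.float32(45.239582), 56), (np.float32(46.377277), 54), (np.float32(47.85124), 58), (np.float32(50.568684), 52), (np.float32(54.284504), 0)]
```

View pics/s35.png

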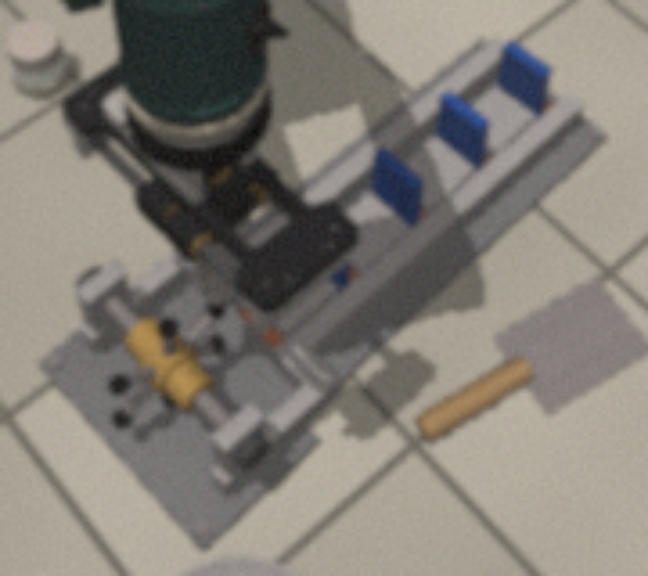

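Emit:
jog_arm --series '[{"x": -0.002, "y": -0.013, "z": 0, "rx": 0.4, "ry": -0.4, "rz": -0.2}, {"x": -0.001, "y": -0.012, "z": 0.002, "rx": 0.4, "ry": -0.3, "rz": -0.2}, {"x": 0, "y": 0, "z": 0.016, "rx": 0, "ry": 0, "rz": 0}, {"x": 0, "y": 0, "z": 0.015, "rx": 0, "ry": 0, "rz": 0}]'

```text
time: 39.07
tool_pos: [0.6438, -0.1734, 0.0791]
ee_rot: [3.136, -0.012, 0.051]
wrist_force: [-0.3, 0.0, 0.2]
width: 0.0002
```

```bash
python3 g.py 62 72
```

```text
t 39.17 pos [ 0.642  -0.1728  0.0764] rpy [ 3.139 -0.007  0.051] F [ 0.2 -0.2 -0.2] w 0.0006
local lx 2.6 ly 67.7 z 76.4 mm
n 1 world D [-0.0023 -0.0058 -0.0044] rotvec tool deg [ 0.17 -0.38 -0.11] total tool shift mm if no rot [-2.6  5.7  4.4]
{"x":-0.003,"y":0.006,"z":0.004,"rx":0.2,"ry":-0.4,"rz":-0.1},
```

Emit:
jog_arm --series '[{"x": -0.003, "y": 0.008, "z": 0.003, "rx": 0, "ry": -0.3, "rz": 0}, {"x": 0, "y": 0.01, "z": 0, "rx": 0, "ry": 0, "rz": 0}, {"x": 0, "y": 0.01, "z": -0.003, "rx": 0, "ry": 0, "rz": 0}, {"x": 0, "y": 0.01, "z": -0.003, "rx": 0, "ry": 0, "rz": 0}, {"x": 0, "y": 0.01, "z": -0.003, "rx": 0, "ry": 0, "rz": 0}, {"x": 0, "y": 0.01, "z": -0.002, "rx": 0, "ry": 0, "rz": 0}]'

```text
time: 39.67
tool_pos: [0.6426, -0.2065, 0.0932]
ee_rot: [-3.095, -0.002, 0.066]
wrist_force: [-3.2, 3.7, 1.2]
width: 0.0007
```

```bash
python3 g.py -25 89
```

```text
t 39.77 pos [ 0.6432 -0.2104  0.0929] rpy [-3.101 -0.004  0.063] F [-0.1  1.6  2.6] w 0.0005
local lx 1.8 ly 30.0 z 92.9 mm
n 3 world D [ 0.0011 -0.055  -0.0039] rotvec tool deg [-2.31 -0.23  0.57] total tool shift mm if no rot [-2.4 55.1  1.7]
{"x":-0.001,"y":0.018,"z":0.001,"rx":-0.8,"ry":-0.1,"rz":0.2},{"x":-0.001,"y":0.018,"z":0.001,"rx":-0.8,"ry":-0.1,"rz":0.2},{"x":-0.001,"y":0.018,"z":0.001,"rx":-0.8,"ry":-0.1,"rz":0.2},
```

Emit:
jog_arm --series '[{"x": -0.001, "y": 0.01, "z": 0.002, "rx": -0.6, "ry": 0, "rz": 0.2}, {"x": 0, "y": 0.011, "z": 0.002, "rx": -0.6, "ry": 0, "rz": 0.2}, {"x": 0, "y": 0.011, "z": 0.002, "rx": -0.6, "ry": 0, "rz": 0.1}, {"x": 0, "y": 0.011, "z": 0.002, "rx": -0.6, "ry": 0, "rz": 0}, {"x": 0, "y": 0.011, "z": 0.002, "rx": -0.4, "ry": 0, "rz": 0}]'

```text
time: 40.18
tool_pos: [0.6457, -0.2618, 0.0843]
ee_rot: [3.141, -0.006, 0.056]
wrist_force: [0.4, 3.5, 0.8]
width: 0.0004
```

```bash
python3 g.py -25 89
```

```text
t 40.28 pos [ 0.6455 -0.2644  0.0839] rpy [ 3.137 -0.006  0.054] F [-0.6 -0.6  0.7] w 0.0003
local lx 1.3 ly -24.0 z 83.9 mm
n 1 world D [-0.0012 -0.001   0.0051] rotvec tool deg [ 0.26 -0.32  0.05] total tool shift mm if no rot [-1.2  1.  -5.1]
{"x":-0.001,"y":0.001,"z":-0.005,"rx":0.3,"ry":-0.3},
```

Emit:
jog_arm --series '[{"x": 0, "y": 0, "z": -0.024, "rx": 0, "ry": 0, "rz": 0}, {"x": 0, "y": 0, "z": -0.024, "rx": 0, "ry": 0, "rz": 0}, {"x": 0, "y": -0.02, "z": -0.004, "rx": 0, "ry": 0, "rz": 0}, {"x": 0, "y": -0.03, "z": 0, "rx": 0, "ry": 0, "rz": 0}, {"x": -0.001, "y": -0.03, "z": 0, "rx": 0, "ry": 0, "rz": 0}, {"x": -0.001, "y": -0.015, "z": 0.003, "rx": 0.2, "ry": -0.2, "rz": 0}, {"x": 0, "y": 0, "z": 0.018, "rx": 0.3, "ry": -0.2, "rz": 0}, {"x": 0, "y": 0, "z": 0.018, "rx": 0.3, "ry": -0.2, "rz": 0}]'

```text
time: 40.95
tool_pos: [0.6419, -0.1795, 0.101]
ee_rot: [3.131, -0.007, 0.043]
wrist_force: [-0.4, -0.2, -0.1]
width: 0.0003
```

```bash
python3 g.py 64 72;python3 -c "
from h import *
s=snap('scene');cv2.imwrite('pics/s36.png',cv2.resize(s['img'][215:375,185:365,::-1],None,fx=3.6,fy=3.6))
from th import *
c=np.array([.643,-.2405])
r=sorted((score([(s,dark(s['img']))],c,np.radians(t)),t) for t in range(0,60,2));print(r[:5])"
```

```text
t 41.05 pos [ 0.6395 -0.1793  0.0969] rpy [3.135e+00 1.000e-03 4.200e-02] F [-1.2  0.3 -1.2] w 0.0009
local lx -0.3 ly 61.3 z 96.9 mm
n 1 world D [ 0.0001  0.0027 -0.0249] rotvec tool deg [ 0.38  0.07 -0.64] total tool shift mm if no rot [ 0.3 -2.8 24.8]
{"y":-0.003,"z":0.025,"rx":0.4,"ry":0.1,"rz":-0.6},
[(np.float32(42.426758), 2), (np.float32(43.987957), 4), (np.float32(44.37663), 0), (np.float32(49.716145), 6), (np.float32(49.78125), 58)]
```

View pics/s36.png

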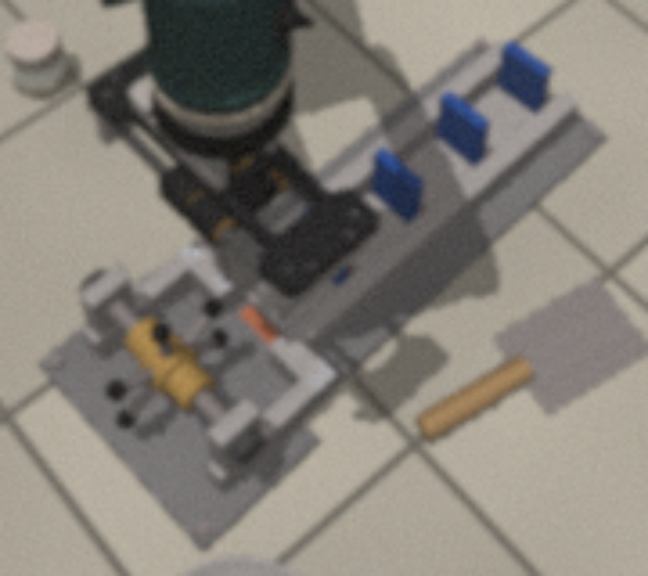

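Emit:
jog_arm --series '[{"x": 0, "y": -0.003, "z": 0.013, "rx": 0.3, "ry": 0, "rz": -0.4}, {"x": 0, "y": 0, "z": 0.012, "rx": 0.2, "ry": 0, "rz": -0.2}, {"x": 0, "y": 0.006, "z": 0.002, "rx": 0, "ry": 0, "rz": 0}, {"x": 0, "y": 0.01, "z": 0.001, "rx": 0, "ry": 0, "rz": 0}, {"x": 0, "y": 0.01, "z": 0, "rx": -0.3, "ry": 0, "rz": 0}, {"x": 0, "y": 0.01, "z": 0, "rx": -0.3, "ry": 0, "rz": 0}, {"x": 0, "y": 0.01, "z": 0, "rx": -0.4, "ry": 0, "rz": 0}]'

```text
time: 41.68
tool_pos: [0.6432, -0.2124, 0.0712]
ee_rot: [-3.131, -0.002, 0.058]
wrist_force: [-1.8, 11.1, 5.7]
width: 0.0004
```

```bash
python3 g.py -25 87
```

```text
t 41.78 pos [ 0.6431 -0.2129  0.0715] rpy [-3.131e+00 -2.000e-03  5.700e-02] F [-2.5  6.   3.6] w 0.0006
local lx 1.6 ly 27.6 z 71.5 mm
n 3 world D [ 0.0012 -0.0526  0.0155] rotvec tool deg [-0.63 -0.11  0.21] total tool shift mm if no rot [ -1.7  52.4 -16. ]
{"x":-0.001,"y":0.017,"z":-0.005,"rx":-0.2,"rz":0.1},{"x":-0.001,"y":0.017,"z":-0.005,"rx":-0.2,"rz":0.1},{"x":-0.001,"y":0.018,"z":-0.005,"rx":-0.2,"rz":0.1},
```

Emit:
jog_arm --series '[{"x": -0.001, "y": 0.003, "z": -0.009, "rx": -0.2, "ry": 0, "rz": 0}, {"x": -0.001, "y": 0.008, "z": -0.005, "rx": -0.2, "ry": 0, "rz": 0}, {"x": 0, "y": 0.01, "z": -0.001, "rx": -0.3, "ry": 0, "rz": 0}, {"x": 0, "y": 0.011, "z": 0, "rx": -0.3, "ry": 0, "rz": 0}, {"x": 0, "y": 0.011, "z": 0, "rx": -0.3, "ry": 0, "rz": 0}, {"x": 0, "y": 0.009, "z": 0, "rx": -0.3, "ry": 0, "rz": 0}]'

```text
time: 42.28
tool_pos: [0.6442, -0.2655, 0.0864]
ee_rot: [3.134, -0.002, 0.059]
wrist_force: [-0.0, 1.8, 1.8]
width: 0.0005
```

```bash
python3 g.py -25 87
```

```text
t 42.38 pos [ 0.6442 -0.2678  0.0869] rpy [ 3.13e+00 -2.00e-03  5.70e-02] F [ 0.7 -1.1  1.2] w 0.0004
local lx -0.2 ly -27.3 z 86.9 mm
n 1 world D [0.0001 0.0023 0.0001] rotvec tool deg [ 0.68 -0.14  0.22] total tool shift mm if no rot [ 0.2 -2.3 -0.1]
{"y":-0.002,"rx":0.7,"ry":-0.1,"rz":0.2},
```

Retract and measure.

Emit:
jog_arm --series '[{"x": 0, "y": 0, "z": -0.024, "rx": 0.2, "ry": 0, "rz": 0}, {"x": 0, "y": 0, "z": -0.022, "rx": 0.2, "ry": 0, "rz": 0}, {"x": 0, "y": -0.02, "z": -0.004, "rx": 0.2, "ry": 0, "rz": 0}, {"x": 0, "y": -0.03, "z": 0, "rx": 0, "ry": 0, "rz": 0}, {"x": -0.001, "y": -0.03, "z": 0, "rx": 0, "ry": 0, "rz": 0}, {"x": -0.001, "y": -0.015, "z": 0.003, "rx": 0.2, "ry": -0.1, "rz": 0}, {"x": 0, "y": 0, "z": 0.018, "rx": 0.3, "ry": -0.1, "rz": 0}]'

```text
time: 42.97
tool_pos: [0.6375, -0.177, 0.1204]
ee_rot: [3.136, -0.007, 0.046]
wrist_force: [0.6, -0.3, 0.8]
width: 0.0001
```

```bash
python3 g.py 64 72;python3 -c "
from h import *
s=snap('scene');cv2.imwrite('pics/s37.png',cv2.resize(s['img'][215:375,185:365,::-1],None,fx=3.6,fy=3.6))
from th import *
c=np.array([.643,-.2405])
r=sorted((score([(s,dark(s['img']))],c,np.radians(t)),t) for t in range(0,60,2));print(r[:5])"
```

```text
t 43.07 pos [ 0.6339 -0.178   0.1133] rpy [3.14  0.006 0.044] F [-0.3  0.  -0.7] w 0.0003
local lx -5.8 ly 62.8 z 113.3 mm
n 2 world D [ 0.0057  0.0015 -0.0413] rotvec tool deg [ 0.09  0.33 -0.49] total tool shift mm if no rot [ 6.  -1.3 41.3]
{"x":0.003,"y":-0.001,"z":0.021,"ry":0.2,"rz":-0.2},{"x":0.003,"y":-0.001,"z":0.021,"ry":0.2,"rz":-0.2},
[(np.float32(42.78125), 2), (np.float32(42.84375), 0), (np.float32(46.260418), 58), (np.float32(46.28125), 4), (np.float32(52.86621), 56)]
```

View pics/s37.png

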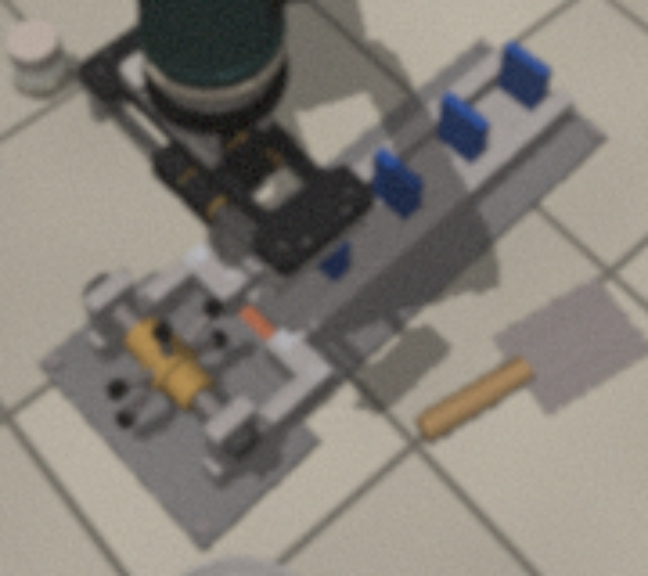

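Emit:
jog_arm --series '[{"x": 0.004, "y": -0.001, "z": 0.02, "rx": 0, "ry": 0.2, "rz": -0.3}, {"x": 0.003, "y": 0, "z": 0.018, "rx": 0, "ry": 0.2, "rz": -0.2}]'

```text
time: 43.28
tool_pos: [0.6439, -0.1801, 0.081]
ee_rot: [3.134, -0.011, 0.051]
wrist_force: [-0.6, -0.1, -1.4]
width: 0.0004
```

```bash
python3 g.py 50 76
```

```text
t 43.38 pos [ 0.642  -0.1798  0.078 ] rpy [ 3.136 -0.005  0.051] F [-0.5  0.4 -1. ] w 0.0003
local lx 2.3 ly 60.7 z 78.0 mm
n 1 world D [-0.0017 -0.0108 -0.002 ] rotvec tool deg [ 0.31 -0.29 -0.12] total tool shift mm if no rot [-2.3 10.7  2.1]
{"x":-0.002,"y":0.011,"z":0.002,"rx":0.3,"ry":-0.3,"rz":-0.1},
```

Emit:
jog_arm --series '[{"x": -0.002, "y": 0.009, "z": 0.001, "rx": 0, "ry": -0.2, "rz": 0}, {"x": 0, "y": 0.01, "z": 0, "rx": 0, "ry": 0, "rz": 0}, {"x": 0, "y": 0.008, "z": 0, "rx": -0.3, "ry": 0, "rz": 0}, {"x": 0, "y": 0.008, "z": -0.002, "rx": -0.3, "ry": 0, "rz": 0}]'

```text
time: 43.72
tool_pos: [0.639, -0.1988, 0.0845]
ee_rot: [-3.121, 0.006, 0.058]
wrist_force: [-2.8, 5.0, 1.9]
width: 0.0004
```

```bash
python3 g.py 14 87;python3 -c "
from h import *
s=snap('scene')
from th import *
c=np.array([.643,-.2405])
r=sorted((score([(s,dark(s['img']))],c,np.radians(t)),t) for t in range(0,60,2));print(r[:5])"
```

```text
t 43.82 pos [ 0.6396 -0.2016  0.0851] rpy [-3.126  0.004  0.056] F [-0.4  6.1  0.8] w 0.0004
local lx -1.3 ly 39.0 z 85.1 mm
n 2 world D [ 0.0026 -0.0249  0.0019] rotvec tool deg [-0.9   0.2   0.17] total tool shift mm if no rot [ 1.2 25.  -2.3]
{"x":0.001,"y":0.013,"z":-0.001,"rx":-0.4,"ry":0.1,"rz":0.1},{"x":0.001,"y":0.013,"z":-0.001,"rx":-0.4,"ry":0.1,"rz":0.1},
[(np.float32(40.391357), 26), (np.float32(41.898438), 28), (np.float32(42.125), 24), (np.float32(46.90918), 30), (np.float32(47.289062), 22)]
```

Emit:
jog_arm --series '[{"x": 0, "y": 0.007, "z": 0.001, "rx": -0.3, "ry": 0, "rz": 0}, {"x": 0, "y": 0.007, "z": 0.001, "rx": -0.3, "ry": 0, "rz": 0}]'

```text
time: 44.03
tool_pos: [0.6401, -0.2052, 0.0866]
ee_rot: [-3.114, 0.003, 0.06]
wrist_force: [-3.3, 16.7, 4.3]
width: 0.0002
```

```bash
python3 g.py 14 87;cat > ths.py <<'E'
from h import *
s=snap('scene');cv2.imwrite('pics/s38.png',cv2.resize(s['img'][215:375,185:365,::-1],None,fx=3.6,fy=3.6))
from th import *
c=np.array([.643,-.2405])
r=sorted((score([(s,dark(s['img']))],c,np.radians(t)),t) for t in range(0,60,2));print(r[:4])
E
python3 ths.py
```

```text
t 44.13 pos [ 0.6401 -0.2053  0.0866] rpy [-3.115e+00  3.000e-03  6.000e-02] F [-3.2 14.5  5.8] w 0.0003
local lx -1.0 ly 35.3 z 86.6 mm
n 1 world D [ 0.0021 -0.0212  0.0004] rotvec tool deg [-1.54  0.2   0.41] total tool shift mm if no rot [ 0.8 21.3 -1. ]
{"x":0.001,"y":0.021,"z":-0.001,"rx":-1.5,"ry":0.2,"rz":0.4},
[(np.float32(41.63257), 32), (np.float32(41.768555), 30), (np.float32(44.57788), 34), (np.float32(45.31006), 28)]
```

Emit:
jog_arm --series '[{"x": 0, "y": 0.012, "z": 0.001, "rx": -0.5, "ry": 0, "rz": 0.2}, {"x": 0, "y": 0.013, "z": 0.001, "rx": -0.5, "ry": 0, "rz": 0.2}]'

```text
time: 44.35
tool_pos: [0.6404, -0.2093, 0.089]
ee_rot: [-3.092, 0.006, 0.064]
wrist_force: [-5.7, 26.7, 8.9]
width: 0.0002
```

```bash
python3 g.py 14 87;python3 ths.py
```

```text
t 44.45 pos [ 0.6404 -0.2095  0.0891] rpy [-3.093  0.006  0.064] F [-6.7 25.3  9.6] w 0.0003
local lx -0.9 ly 31.0 z 89.1 mm
n 1 world D [ 0.0018 -0.017  -0.0021] rotvec tool deg [-2.81  0.37  0.61] total tool shift mm if no rot [ 0.7 17.1  1.3]
{"x":0.001,"y":0.017,"z":0.001,"rx":-2.8,"ry":0.4,"rz":0.6},
[(np.float32(42.143555), 36), (np.float32(42.70508), 38), (np.float32(43.884033), 34), (np.float32(46.132812), 40)]
```

Emit:
jog_arm --series '[{"x": 0, "y": 0.015, "z": 0.003, "rx": -0.8, "ry": 0, "rz": 0.2}, {"x": 0, "y": 0.016, "z": 0.003, "rx": -0.8, "ry": 0, "rz": 0.2}]'

```text
time: 44.67
tool_pos: [0.6405, -0.2109, 0.0899]
ee_rot: [-3.067, 0.01, 0.074]
wrist_force: [-9.1, 35.1, 16.6]
width: 0.0009
```

```bash
python3 g.py 14 87;python3 ths.py
```

```text
t 44.77 pos [ 0.6405 -0.2112  0.09  ] rpy [-3.068  0.01   0.073] F [-8.5 32.2 16.1] w -0.0001
local lx -0.9 ly 29.4 z 90.0 mm
n 1 world D [ 0.0017 -0.0154 -0.003 ] rotvec tool deg [-4.24  0.63  1.13] total tool shift mm if no rot [ 0.6 15.6  1.9]
{"x":0.001,"y":0.016,"z":0.002,"rx":-4.2,"ry":0.6,"rz":1.1},
[(np.float32(43.097656), 40), (np.float32(43.251465), 38), (np.float32(45.584473), 36), (np.float32(45.647705), 42)]
```

Emit:
jog_arm --series '[{"x": 0, "y": -0.012, "z": 0, "rx": 1, "ry": 0, "rz": 0}, {"x": 0, "y": -0.02, "z": -0.005, "rx": 1, "ry": 0, "rz": 0}, {"x": 0, "y": -0.02, "z": -0.02, "rx": 0, "ry": 0, "rz": 0}, {"x": 0, "y": -0.02, "z": -0.03, "rx": 0, "ry": 0, "rz": 0}, {"x": 0, "y": -0.02, "z": -0.03, "rx": 0, "ry": 0, "rz": 0}]'

```text
time: 45.23
tool_pos: [0.6315, -0.1258, 0.1842]
ee_rot: [-3.023, 0.022, 0.071]
wrist_force: [1.4, -0.8, -0.2]
width: -0.0
```

```bash
python3 g.py 14 87;python3 ths.py; python3 ths.py
```

```text
t 45.33 pos [ 0.6354 -0.1251  0.1924] rpy [-3.029  0.007  0.074] F [-0.5 -0.6  1. ] w 0.0004
local lx -1.5 ly 115.7 z 192.4 mm
n 6 world D [ 0.0069 -0.1014 -0.1054] rotvec tool deg [-6.47  0.47  1.19] total tool shift mm if no rot [1.000e-01 1.129e+02 9.330e+01]
{"y":0.019,"z":0.016,"rx":-1.1,"ry":0.1,"rz":0.2},{"y":0.019,"z":0.016,"rx":-1.1,"ry":0.1,"rz":0.2},{"y":0.018,"z":0.016,"rx":-1.1,"ry":0.1,"rz":0.2},{"y":0.018,"z":0.017,"rx":-1.1,"ry":0.1,"rz":0.2},{"y":0.018,"z":0.017,"rx":-1.1,"ry":0.1,"rz":0.2},{"y":0.017,"z":0.017,"rx":-1.1,"ry":0.1,"rz":0.2},
[(np.float32(45.472168), 24), (np.float32(46.837402), 22), (np.float32(47.51953), 26), (np.float32(51.784668), 20)]
[(np.float32(44.945312), 24), (np.float32(46.1875), 22), (np.float32(46.695312), 26), (np.float32(51.22876), 28)]
```

View pics/s38.png

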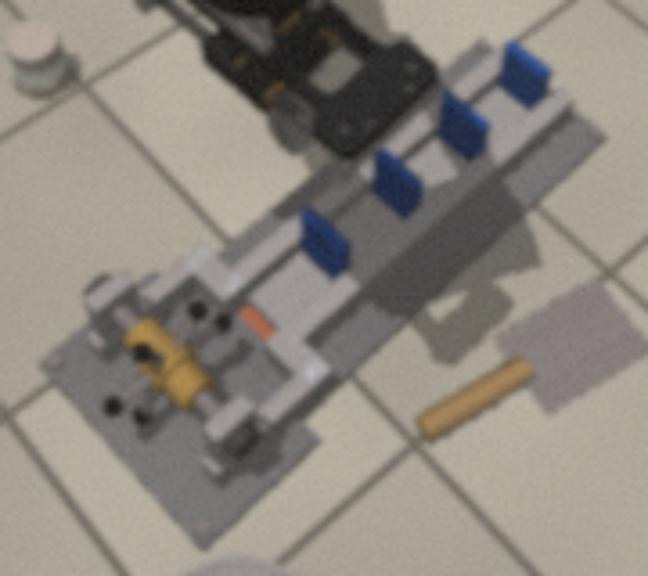

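```bash
python3 -c "
from h import *
go(.625,-.10,.26,.053)"
```

```text
n 2 world D [-0.0082  0.0264  0.0742] rotvec tool deg [-6.62  1.    1.04] total tool shift mm if no rot [ -7.5 -35.3 -70.5]
{"x":-0.004,"y":-0.018,"z":-0.035,"rx":-3.3,"ry":0.5,"rz":0.5},{"x":-0.004,"y":-0.016,"z":-0.036,"rx":-3.3,"ry":0.5,"rz":0.5},
```

Emit:
jog_arm --series '[{"x": -0.004, "y": -0.018, "z": -0.03, "rx": -2.4, "ry": 0.4, "rz": 0.4}, {"x": -0.004, "y": -0.016, "z": -0.03, "rx": -2.4, "ry": 0.3, "rz": 0.4}, {"x": 0, "y": 0, "z": -0.012, "rx": -1.5, "ry": 0.2, "rz": 0.2}]'

```text
time: 45.68
tool_pos: [0.6207, -0.1048, 0.2516]
ee_rot: [-3.137, 0.02, 0.042]
wrist_force: [1.1, 0.7, 0.0]
width: 0.0001
```

```bash
python3 -c "
from h import *
for i in range(3): s=snap('wrist','w40')
st()
cv2.imwrite('pics/w40c.png',cv2.resize(s['img'][0:230,200:380,::-1],None,fx=3,fy=3,interpolation=2))
T=snap('top')
for t in ['start_top','logger']: print(t,[(r['bbox'],round(r['p'],2)) for r in cams.look_for(t,T)])
"
```

```text
t 45.83 pos [ 0.6209 -0.1058  0.249 ] rpy [-3.136  0.022  0.042] F [ 0.5  0.  -0.4] w 0.0004
start_top []
logger [([404.3, 220.1, 51.8, 42.8], 0.67)]
```

View pics/w40c.png

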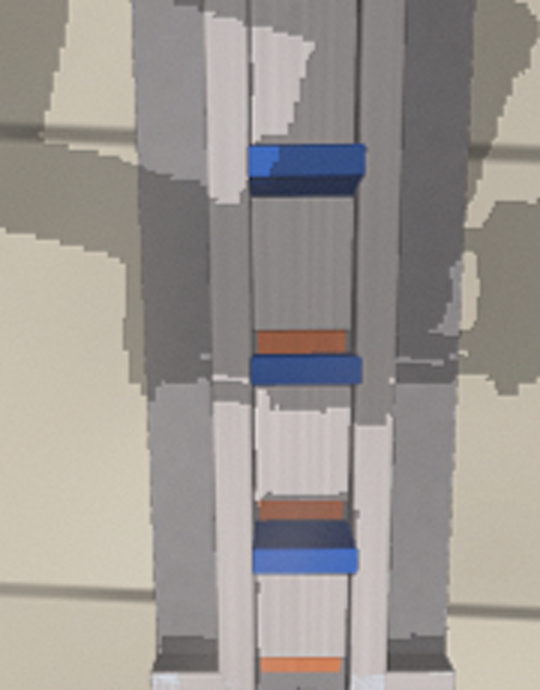

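Run:
```python
from h import *
S=snap("scene");T=snap("top")
def blob(im,x0,y0,x1,y1):
    h=cv2.cvtColor(im[y0:y1,x0:x1],cv2.COLOR_RGB2HSV); m=((h[...,0]>50)&(h[...,0]<85)&(h[...,1]>120)&(h[...,2]>60)).astype(np.uint8)
    n,l,s,c=cv2.connectedComponentsWithStats(m); return [(s[i].tolist(),(c[i]+[x0,y0]).round(1)) for i in range(1,n) if s[i,4]>15]
a=cv2.imread("pics/scene0.png")[:,:,::-1].copy();b=cv2.imread("pics/top0.png")[:,:,::-1].copy()
print(blob(a,95,255,180,330),blob(b,400,215,460,270))
cv2.imwrite("pics/btn.png",np.hstack([cv2.resize(a[255:330,95:180,::-1],(400,400)),cv2.resize(b[215:270,400:460,::-1],(400,400))]))
for z in (.055,.06,.065,.07): print(z,ray(T,434.4,248,z).round(4),ray(S,131,284,z).round(4))
```

```text
[([29, 22, 10, 10, 61], array([128.4, 280.5]))] [([30, 27, 11, 11, 92], array([435.1, 247.3]))]
0.055 [ 0.4173 -0.3781  0.055 ] [ 0.4176 -0.3734  0.055 ]
0.06 [ 0.417  -0.3765  0.06  ] [ 0.4211 -0.3736  0.06  ]
0.065 [ 0.4167 -0.3749  0.065 ] [ 0.4246 -0.3739  0.065 ]
0.07 [ 0.4164 -0.3733  0.07  ] [ 0.4281 -0.3741  0.07  ]
```

View pics/btn.png

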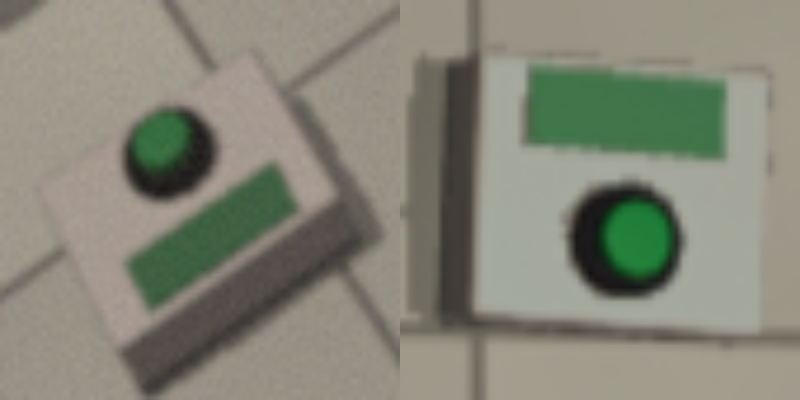

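Run:
```python
from h import *
S=snap("scene");T=snap("top")
for z in np.arange(.06,.101,.005): print(z.round(3),ray(T,435.4,247.6,z).round(4)[:2],ray(S,128.7,280.8,z).round(4)[:2])
go(.40,-.37,.16,-.3)
```

```text
0.06 [ 0.4181 -0.3792] [ 0.4096 -0.3737]
0.065 [ 0.4178 -0.3776] [ 0.4132 -0.3739]
0.07 [ 0.4175 -0.3759] [ 0.4168 -0.3742]
0.075 [ 0.4172 -0.3743] [ 0.4203 -0.3744]
0.08 [ 0.4168 -0.3727] [ 0.4239 -0.3747]
0.085 [ 0.4165 -0.3711] [ 0.4275 -0.375 ]
0.09 [ 0.4162 -0.3694] [ 0.4311 -0.3752]
0.095 [ 0.4159 -0.3678] [ 0.4347 -0.3755]
0.1 [ 0.4156 -0.3662] [ 0.4382 -0.3757]
n 9 world D [-0.2205 -0.2643 -0.0875] rotvec tool deg [-0.17  1.49 19.57] total tool shift mm if no rot [-229.   255.5   91.4]
{"x":-0.025,"y":0.028,"z":0.01,"ry":0.2,"rz":2.2},{"x":-0.024,"y":0.029,"z":0.01,"ry":0.2,"rz":2.2},{"x":-0.023,"y":0.03,"z":0.01,"ry":0.2,"rz":2.2},{"x":-0.022,"y":0.031,"z":0.01,"ry":0.2,"rz":2.2},{"x":-0.021,"y":0.032,"z":0.01,"ry":0.2,"rz":2.2},{"x":-0.02,"y":0.033,"z":0.01,"ry":0.2,"rz":2.2},{"x":-0.019,"y":0.033,"z":0.01,"ry":0.2,"rz":2.2},{"x":-0.017,"y":0.034,"z":0.01,"ry":0.2,"rz":2.2},{"x":-0.016,"y":0.035,"z":0.01,"ry":0.2,"rz":2.2},
```

Emit:
jog_arm --series '[{"x": -0.023, "y": 0.028, "z": 0.008, "rx": 0, "ry": 0.3, "rz": 0}, {"x": -0.023, "y": 0.028, "z": 0.008, "rx": 0, "ry": 0.3, "rz": 0}, {"x": -0.023, "y": 0.028, "z": 0.008, "rx": 0, "ry": 0.2, "rz": 0}, {"x": -0.023, "y": 0.028, "z": 0.008, "rx": 0, "ry": 0, "rz": 0}, {"x": -0.023, "y": 0.028, "z": 0.008, "rx": 0, "ry": 0, "rz": 0}, {"x": -0.023, "y": 0.028, "z": 0.008, "rx": 0, "ry": 0, "rz": 0}, {"x": -0.023, "y": 0.028, "z": 0.008, "rx": 0, "ry": 0, "rz": 0}, {"x": -0.02, "y": 0.024, "z": 0.008, "rx": 0, "ry": 0, "rz": 0}, {"x": -0.012, "y": 0.014, "z": 0.008, "rx": 0, "ry": 0, "rz": 0}]'

```text
time: 46.93
tool_pos: [0.4318, -0.3544, 0.169]
ee_rot: [-3.131, 0.01, 0.05]
wrist_force: [1.2, 0.2, 0.0]
width: 0.0003
```

Run:
```python
from h import *
for i in range(3): W=snap('wrist','w41')
st(); go(.417,-.3755,.10,.053)
```

```text
t 47.08 pos [ 0.4329 -0.3524  0.1684] rpy [-3.128  0.011  0.05 ] F [-0.3 -1.  -0.7] w 0.0003
n 2 world D [-0.0159 -0.0231 -0.0684] rotvec tool deg [-0.75  0.61 -0.17] total tool shift mm if no rot [-16.3  23.1  68.3]
{"x":-0.008,"y":0.012,"z":0.034,"rx":-0.4,"ry":0.3,"rz":-0.1},{"x":-0.008,"y":0.011,"z":0.034,"rx":-0.4,"ry":0.3,"rz":-0.1},
```

View pics/w41.png

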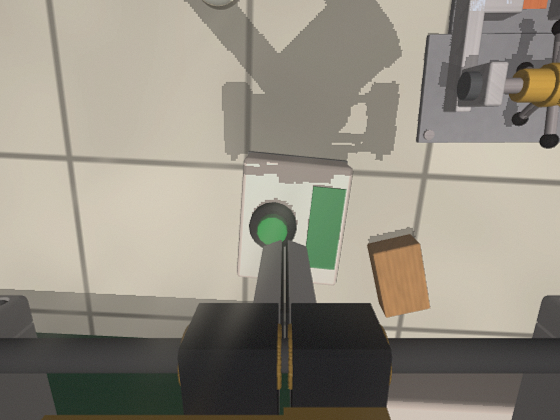

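Run:
```python
from h import *
W=snap('wrist'); print(ray(W,272,231,.072),ray(W,272,231,.066)); go(.4175,-.375,.10,.053)
```

```text
[ 0.42191488 -0.37449611  0.072     ] [ 0.42171673 -0.37670102  0.066     ]
n 2 world D [-0.0165 -0.0232 -0.0694] rotvec tool deg [-0.69  0.53 -0.06] total tool shift mm if no rot [-17.1  23.2  69.3]
{"x":-0.009,"y":0.012,"z":0.035,"rx":-0.3,"ry":0.3},{"x":-0.009,"y":0.011,"z":0.035,"rx":-0.3,"ry":0.3},
```

Aim at (0.419, -0.375).

Emit:
jog_arm --series '[{"x": -0.006, "y": 0.008, "z": 0.018, "rx": -0.3, "ry": 0.2, "rz": 0}, {"x": -0.005, "y": 0.008, "z": 0.02, "rx": -0.3, "ry": 0.2, "rz": 0}, {"x": -0.004, "y": 0.007, "z": 0.02, "rx": -0.2, "ry": 0.1, "rz": 0}]'

```text
time: 47.38
tool_pos: [0.4273, -0.3755, 0.1184]
ee_rot: [3.129, -0.013, 0.059]
wrist_force: [0.2, 0.4, -1.0]
width: 0.0004
```

Run:
```python
from h import *
for i in range(3): W=snap('wrist','w42')
st(); go(.419,-.375,.08,.053)
```

```text
t 47.53 pos [ 0.4257 -0.374   0.1161] rpy [ 3.135 -0.008  0.058] F [-0.4  0.5  0.5] w 0.0006
n 1 world D [-0.0067 -0.001  -0.0361] rotvec tool deg [ 0.4  -0.48  0.29] total tool shift mm if no rot [-7.   0.4 36.1]
{"x":-0.007,"z":0.036,"rx":0.4,"ry":-0.5,"rz":0.3},
```

View pics/w42.png

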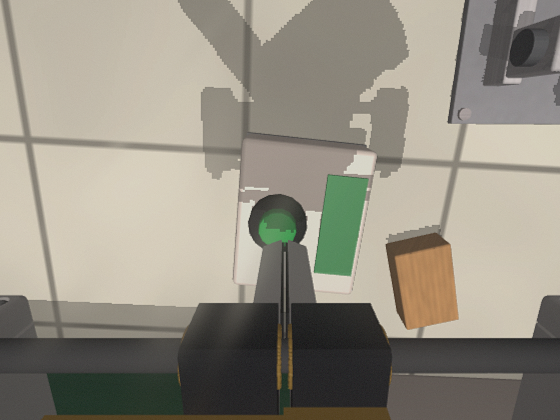

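Emit:
jog_arm --series '[{"x": -0.004, "y": 0, "z": 0.012, "rx": 0.2, "ry": -0.2, "rz": 0.2}, {"x": -0.003, "y": 0, "z": 0.012, "rx": 0.2, "ry": -0.2, "rz": 0.1}, {"x": -0.002, "y": 0, "z": 0.006, "rx": 0.1, "ry": -0.1, "rz": 0}]'

```text
time: 47.78
tool_pos: [0.4212, -0.3747, 0.0901]
ee_rot: [3.137, -0.006, 0.057]
wrist_force: [0.8, -0.5, 0.1]
width: 0.0003
```

Run:
```python
from h import *
for i in range(3): W=snap('wrist','w43')
st(); go(.419,-.375,.066,.053)
```

```text
t 47.93 pos [ 0.4207 -0.3748  0.0902] rpy [ 3.138 -0.006  0.056] F [ 0.4 -0.5 -0.7] w 0.0008
n 1 world D [-0.0017 -0.0002 -0.0242] rotvec tool deg [ 0.23 -0.33  0.17] total tool shift mm if no rot [-1.9  0.  24.2]
{"x":-0.002,"z":0.024,"rx":0.2,"ry":-0.3,"rz":0.2},
```

View pics/w43.png

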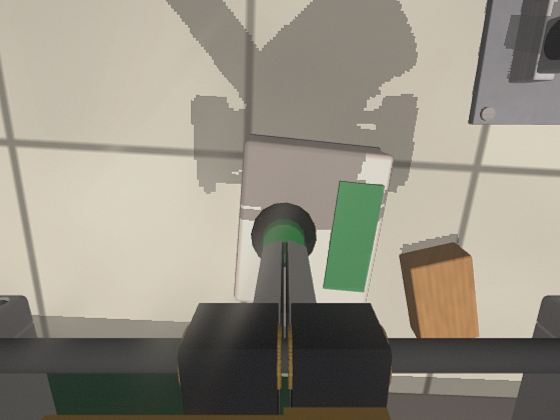

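Emit:
jog_arm --series '[{"x": -0.001, "y": 0, "z": 0.006, "rx": 0.1, "ry": -0.1, "rz": 0}, {"x": -0.001, "y": 0, "z": 0.006, "rx": 0, "ry": -0.1, "rz": 0}, {"x": 0, "y": 0, "z": 0.004, "rx": 0, "ry": 0, "rz": 0}]'

```text
time: 48.18
tool_pos: [0.42, -0.3762, 0.0758]
ee_rot: [3.136, -0.005, 0.056]
wrist_force: [-0.9, -0.3, 1.1]
width: 0.0001
```

Run:
```python
from h import *
snap("top");snap("top");st()
```

```text
t 48.28 pos [ 0.4199 -0.3761  0.0756] rpy [ 3.136 -0.005  0.056] F [-0.6  0.3  2.4] w 0.0005
```

Emit:
jog_arm --series '[{"x": 0, "y": -0.001, "z": 0.004, "rx": 0, "ry": 0, "rz": 0}, {"x": 0, "y": 0, "z": 0.004, "rx": 0, "ry": 0, "rz": 0}]'

```text
time: 48.45
tool_pos: [0.4203, -0.3764, 0.0708]
ee_rot: [3.133, -0.006, 0.056]
wrist_force: [-6.9, 7.5, 22.9]
width: 0.0004
```

Run:
```python
from h import *
snap("top");st();snap("top");st()
```

```text
t 48.50 pos [ 0.4202 -0.3762  0.0712] rpy [ 3.133 -0.006  0.056] F [-3.4  3.   8. ] w 0.0005
t 48.55 pos [ 0.4202 -0.3762  0.0711] rpy [ 3.133 -0.006  0.056] F [-3.8  3.2 10.6] w 0.0007
```

Emit:
jog_arm --series '[{"x": 0, "y": 0, "z": -0.015, "rx": 0, "ry": 0, "rz": 0}, {"x": 0, "y": 0, "z": -0.03, "rx": 0, "ry": 0, "rz": 0}, {"x": 0, "y": 0, "z": -0.03, "rx": 0, "ry": 0, "rz": 0}, {"x": -0.02, "y": 0, "z": -0.03, "rx": 0, "ry": 0, "rz": 0}, {"x": -0.03, "y": 0, "z": -0.02, "rx": 0, "ry": 0, "rz": 0}]'

```text
time: 48.97
tool_pos: [0.3697, -0.3741, 0.1925]
ee_rot: [-3.138, -0.0, 0.061]
wrist_force: [-1.5, -1.2, -0.1]
width: 0.0006
```

```bash
python3 - <<'E'
from h import *
snap("top");T=snap("top","t50");S=snap("scene","s50");st()
cv2.imwrite("pics/t50c.png",cv2.resize(T["img"][120:220,230:420,::-1],(760,400)))
cv2.imwrite("pics/s50c.png",cv2.resize(S["img"][120:375,185:425,::-1],None,fx=2.4,fy=2.3))
E
python3 ths.py
```

```text
t 49.12 pos [ 0.3683 -0.3749  0.1925] rpy [-3.14e+00 -1.00e-03  5.70e-02] F [ 0.1 -0.6 -0.6] w 0.0004
[(np.float32(41.22705), 24), (np.float32(42.659668), 22), (np.float32(42.691406), 26), (np.float32(46.835938), 28)]
```

View pics/t50c.png

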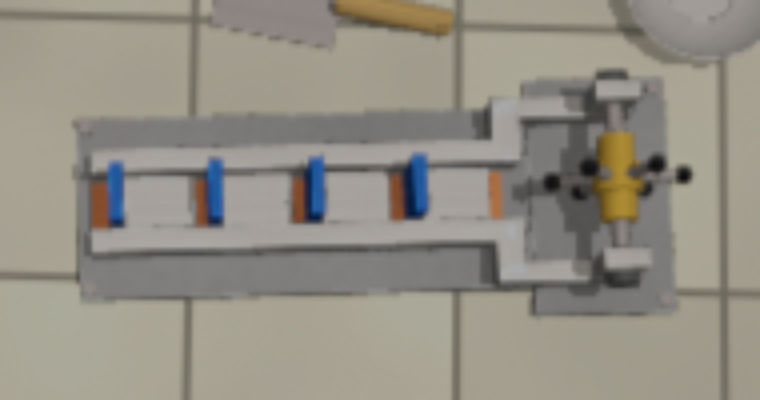

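View pics/s50c.png

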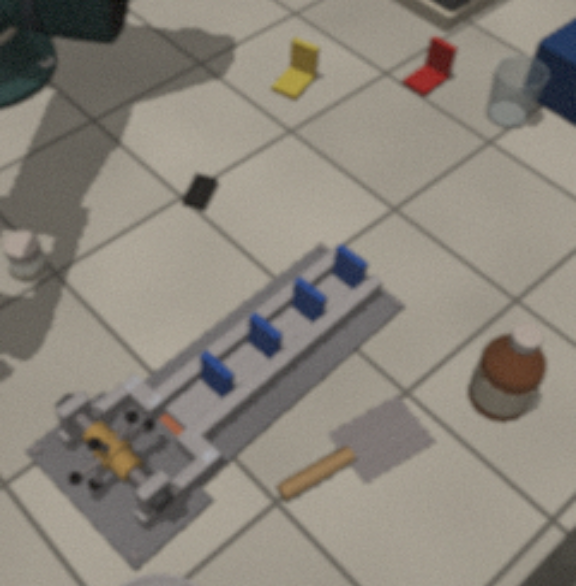

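All four coupons are gripped, the beaker is upright and the arm is clear. Handing in.

```bash
python3 -c "
from bench import ticket
print(ticket.close_job())"
```

```text
the job is handed in; nothing more can be done
None
```

I stood all four coupons on the copper strip in one row, closed the jaws on them, pressed the green start button and handed the job in at about 49 s of the 210 s. No verdict was reported.

- **Coupons:** I tipped the two that stood on their blue legs onto their bare legs. All four were then set down with the blue leg upright and the 40 mm width across the gap. The last top and scene pictures show all four in line, with the jaws touching them on both sides.
- **Clamp:** I turned the sleeve, top pins away from the strip, until the pin pushed back with about 35 N, at roughly 6.96 rad. When I let go it sprang back to about 6.7 rad and stayed there. That angle is read from the pin positions in the camera image and counted from an assumed start of about 0.47 rad. It matches the stated grip point, but how firmly the coupons are held is inferred from this, not measured.
- **Start button:** it bottomed out at TCP z ≈ 0.071 m. The force was about 10 N held, with a 23 N peak, against the 4 N needed at full travel. I have no reading of the button's own travel.
- **Beaker and look-alikes:** the beaker still stands, and the red and yellow coupons were not touched.
- **Other forces:** one coupon met the strip with a brief 24 N while being set down, and it stood correctly afterwards.

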